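Clamp the laser barrel and enable the laser with its key

ROBOT

A 6-joint arm with a two-finger parallel gripper is mounted at the origin on the work surface. World frame = base frame: x ahead of the robot, y to its left, z up, the work surface at z = 0. Lengths are in mm, angles in rad, forces in N, time in s.
With the tool pointing down it reaches from about 400 to 825 mm from the base axis. Payload 7 kg.
Tool frame: the origin (TCP) lies at the very end of the fingers, on their centre line; the grasp point (between the pads) lies 19 mm behind it; z points along the fingers, x is the direction in which the jaws open and shut, and the axes are right-handed (so a half turn about z gives the same grasp; the last joint's range is limited). The gripper opens to 88 mm and grips with 3 to 60 N. Pads are 19 mm wide; open, the fingers measure 130 mm over their backs; the gripper's body (78 mm by 193 mm) begins 47 mm behind the grasp point.
Start: joints at [1.559, 0.359, 0.012, 0, -1.224, -0.288], TCP at [199.356, 644.866, 187.761] pointing down, gripper open.
Joint ranges: [-3.07, 3.07], [-1.43, 2.12], [-1.02, 1.25], [-3.03, 1.67], [-3.05, -0], [-3.03, 3.03]. Speed limits (rad/s): [2.39, 2.39, 3.01, 3.14, 3.14, 3.14].

INTERFACE

Orientations are given as [roll, pitch, yaw] about the fixed x, y, z axes, in that order (R = Rz(yaw) Ry(pitch) Rx(roll)).
In Python, from plant import arm, imaging, nets gives the robot as it stands.
- The arm moves only by the shell command python3 -m crank 'ROWS' [OPENING] [FORCE]. ROWS is JSON, a list of rows, each an object of numbers: "x", "y", "z": the shift along the world's x, y, z in m; "ax", "ay", "az": the turn, a rotation vector about the world's x, y, z in rad. A call has 1 to 10 rows; each row is the pose to reach, as a shift and turn from the pose commanded when the call began; what a row does not reach only later rows make up. A row lasts 1/12 s, in which the tool goes at most 41.7 mm and 7.16 degrees, less where a joint would pass 70% of its speed; a pose out of reach is approached as far as the arm can. A call with a gripper value outside its range is refused whole. OPENING is the finger opening in m, from 0 to 0.0876, set as the call begins (- or left out, the last holds). The fingers move at their own pace and stop on an object; FORCE is the grip in N (left out, the last holds). Time passes only in rows, so rows that repeat a pose let the fingers close. It gives the time, the measured TCP pose, the force and the opening at its end, in the units of the state.
- arm.state(): the state, without advancing time (a new reading comes with each control period).
- imaging.grab_frame(name): name is "side" or "top" or "wrist"; returns a dict with "pixels" (384x512x3 uint8, blue, green, red), "vfov" (degrees; the focal length in pixels is half the picture's height over the tangent of half this angle, whatever the lens; pixels are square), "cx", "cy" (the principal point, pixels), "D" ([k1, k2, p1, p2, k3] as OpenCV has them; the pictures are not rectified), "T" (4x4, takes a point from camera to world coordinates). Camera axes: x right, y down, z forward; pixel columns grow to the right and rows downward; lengths in mm; the calibration is good to about 2 mm. A picture is of the moment at which its call begins. There is no depth.
- arm.sign_off(): hands the job in, once; it reports no verdict.
Trained networks look in a picture, given as the dict that the camera call returned (one of the last four; its "shot" number tells which), for a name from the list of things; names that differ only in an ending like _2 or _b are one class to them, and where a whole thing is asked for, a point or a joint stands for the part that bears it (a point fixed in the world has none). Each returns a list of dicts, best first, with "score" (0 to 1); they miss things now and then, are a little off and sometimes report something else, mostly with a low value. They report only what shows in the picture. A call takes as long as a camera call. They do not tell look-alikes from the thing itself.
- nets.boxes_of(picture, query): "xy" ([column, row] in pixels, amid what is visible of it).
- nets.mark_of(picture, query): "xy" ([column, row] in pixels: a listed point, or the origin of a listed thing).
The state is a dict: "time": time; "joint_positions": joint angles; "qd": joint speeds; "tau": joint torques, N m; "tool_pos": TCP position; "tcp_rot": TCP orientation; "force": force on the tool from outside, world axes, zero at the start; "wrist_torque": the same for the moment, N m; "gripper_width": finger opening in mm.
Only numpy, scipy, OpenCV 4.12 (cv2) and the standard library are available. Lean on these libraries where they do the work, as an engineer would, in place of code of your own. Each camera call takes 0.05 s, during which the arm holds its last target.

TASK

Lay the laser barrel in the V-mount, centred along it (either end first), and let go; then swing the clamp strap fully down over it. Only then take the square-headed key from the key block, push it fully home in the console's key switch and turn it clockwise as far as it goes, to on, and leave it there. Set things down, do not drop them, and leave the round-headed key and everything else on the bench alone.

Things in the scene. Friction and masses are not known exactly. Their poses are not given: they have to be found in the camera images.
- laser_key: laser key: square grey head 44 wide x 10 thick x 50 mm tall (window near its top edge, solid up to 34 mm) and flat steel blade 16 x 6 mm, 36 mm long, its last 7 mm 13 x 4 mm; 45 g. Origin at the middle of the shoulder between them; z up through the head, blade to -z, x along width, y thickness. Same either way round. Stands loosely in a slot of the key block, shoulder on the block's top
- round_key: another key, with a round head (50 mm disc, 10 mm thick) of the same grey plastic, in the other slot of the key block; same blade, origin and axes as the laser key. Must not be moved
- key_dock: aluminium key block fixed to the bench, 130 (x) x 50 (y) x 44 mm high, origin at the centre of its underside; two slots 19 (x) x 9 (y) mm, 40 mm deep, in its top at x = -36 and x = +36 mm
- console: laser driver, grey desk console fixed to the bench, 150 (x) x 150 (y) mm, 48 mm high in front and 153 mm at the back; white top panel slopes 35 degrees towards its front (its -x side, roughly towards the robot). Origin at the centre of its underside
- switch_mouth (a point): centre of the mouth of the key slot, on a steel rotor 20 mm proud of the panel's middle (dark bezel round it, 56 mm across, 4 mm lower). z points out along the slot's axis, 35 degrees from vertical; x along the slot's width (up the slope at off), y across. Slot 18 (x) x 8 (y) mm, 2 mm lead-in, 40 mm deep: a key fully home has its origin at this point. Turns with the rotor
- key_switch (a joint): angle of the rotor: 0 off, 1.25 rad on (stop), growing clockwise as seen by someone looking at the panel (right-handed turn about -z of switch_mouth). Stiff (0.04 N m), stays where it is left; the key has about 0.15 rad of play in the slot
- barrel: laser barrel: plain dark steel-grey cylinder 38 mm in diameter, 160 mm long, 0.2 to 0.45 kg, with two bright bands. Origin at its middle, on its axis; x along it. It starts lying on the wire rest
- rest: wire rest fixed to the bench: base plate 130 (x) x 60 (y) x 4 mm, end plates 20 mm high at x = +-58 mm, two 8 mm rods along x, 22 mm apart, 20 mm above the bench; the barrel lies along its x on the rods, axis 40 mm above the bench. Origin at the centre of its underside
- v_mount: aluminium V-mount fixed to the bench: base 150 (x) x 90 (y) x 12 mm, two V plates each 20 mm thick at x = -52 and x = +52 mm, 72 mm wide and 52 mm high (hinge cheeks 74 mm), with 84 mm free between them for fingers. Origin at the centre of its underside, x along the V
- v_axis (a point): where the barrel's middle belongs: middle of the V-mount on the axis of a barrel lying in it, 48 mm above the bench; axes as v_mount
- strap_hinge (a point): hinge axis of the clamp strap, on the +y side of the V-mount over its +x V plate: at x = +52, y = +40, z = 70.5 mm of v_mount; the hinge runs along x; axes as v_mount
- strap_bar (a point): middle of the cross bar at the free end of the strap: dark rod 10 mm in diameter, 36 mm long, parallel to the hinge, 82 mm from it. The strap is a steel bar 18 mm wide, 5 mm thick
- strap (a joint): angle of the strap: 0 fully down across the barrel (bar at y = -42 mm of v_mount, 70.5 mm above the bench; 1 mm over the barrel), pi/2 upright, starts leaning back beyond upright at 2.0 to 2.4 rad (bar on the +y side), limit 2.5. Pushed by hand with about 1 to 2 N at the bar; stays at any angle
- post_m: bare steel optical post fixed to the bench, 25 mm in diameter, 180 mm tall on a foot 50 mm across, near the V-mount on its -y side; origin at the centre of its underside; an obstacle
- post_r: the same kind of post near the wire rest on its -y side; an obstacle
- vial: small glass vial 28 mm across, 60 mm tall, near the V-mount on its -y side; origin at the centre of its underside; leave standing
- jar: white jar 42 mm across, 75 mm tall, near the wire rest on its +y side; origin underside; leave standing
- amber_bottle: amber bottle 54 mm across, 120 mm tall, back left; origin underside; leave standing
- clear_bottle: clear bottle 60 mm across, 130 mm tall, back right; origin underside; leave standing
- dish: closed clear dish 60 mm across, 16 mm high, back left; origin underside; leave alone
- mouse: white computer mouse 100 x 58 x 26 mm, back right; origin underside; leave alone
Things that resemble listed ones, but are neither listed nor needed, are in the scene too. What is shaped like the laser_key but turquoise is not meant. Of the things that look like the console, take the one that is farthest from the robot's base at the start.

How it is judged (in metres and radians):
On the way, in this order (a step that is already met when the one before it is completed fails the run):
1. the barrel lies in the V-mount, released, with the strap still open (x of barrel in the frame of v_axis between -0.015 and 0.015 m and y of barrel in the frame of v_axis between -0.004 and 0.004 m and z of barrel in the frame of v_axis between -0.004 and 0.004 m and angle between the x axis of barrel and the x axis of v_axis, either way round below 0.06 rad and value of joint strap above 0.8 rad and contact force between the fingers and barrel below 0.1 N), for 0.2 s.
2. the strap is fully down over the barrel (x of barrel in the frame of v_axis between -0.015 and 0.015 m and y of barrel in the frame of v_axis between -0.004 and 0.004 m and z of barrel in the frame of v_axis between -0.004 and 0.004 m and angle between the x axis of barrel and the x axis of v_axis, either way round below 0.06 rad and value of joint strap below 0.12 rad), for 0.2 s.
3. the square-headed key is fully home in the key switch (all of step 2 and distance between laser_key and switch_mouth below 0.006 m and angle between the z axis of laser_key and the z axis of switch_mouth, either way round below 0.12 rad), for 0.1 s.
4. the switch is turned to on with the key in it (distance between laser_key and switch_mouth below 0.006 m and angle between the z axis of laser_key and the z axis of switch_mouth, either way round below 0.12 rad and value of joint key_switch above 1.1 rad), for 0.2 s.
At the end, for the whole second after the job is handed in: Barrel at rest in the V (axis within 4 mm and 0.06 rad, middle within 15 mm along it), strap below 0.12 rad, square-headed key home in the switch (shoulder within 6 mm of the mouth, 0.12 rad of its axis), switch above 1.1 rad, all at rest (all of step 2 and all of step 4 and linear speed of each of barrel, laser_key below 0.02 m/s); the robot touches nothing.
It fails at once if the switch is turned while the strap is open (value of joint key_switch above 0.5 rad and value of joint strap above 0.4 rad).
It fails at once if the barrel is dropped (faster than 0.5 m/s while no finger touches it: a fall of over 12 mm) (contact force between the fingers and barrel below 0.1 N and linear speed of barrel above 0.5 m/s).
It fails at once if the round-headed key is moved by more than 10 mm (distance of round_key from where it was at the start of the episode above 0.01 m).
It fails at once if a bystander is pushed by more than 25 mm or tipped (distance of any of vial, jar, amber_bottle, clear_bottle, dish, mouse from where it was at the start of the episode above 0.025 m or angle between any of vial, jar, amber_bottle, clear_bottle, dish, mouse's own z axis and vertical above 0.5 rad).
It also fails if it takes over 67 s, if anything falls off the work surface, if the arm or the gripper's body presses on something with over 40 N, if the wrist force passes 120 N, or if a joint passes its speed limit or range.

## Working session

There is one attempt and no reset: what is moved stays moved. The work goes in short steps, Python scripts to look and compute and a shell command to move; the robot and the scene stay as the last step left them, time stands still between calls to the robot, and variables do not carry over. Pictures are saved under pics/ and viewed, and the job is handed in when it is done.

```bash
ls; mkdir -p pics; cat > h.py <<'E'
import numpy as np,cv2
from plant import arm,imaging,nets
def K(p):
    f=p["pixels"].shape[0]/2/np.tan(np.radians(p["vfov"])/2)
    return np.array([[f,0,p["cx"]],[0,f,p["cy"]],[0,0,1.]])
def ray(p,xy):
    u=cv2.undistortPoints(np.array([[xy]],float),K(p),np.array(p["D"],float))[0,0]
    T=np.array(p["T"]); d=T[:3,:3]@np.array([u[0],u[1],1]); return T[:3,3],d/np.linalg.norm(d)
def atz(p,xy,z):
    o,d=ray(p,xy); return o+d*(z-o[2])/d[2]
def tri(rs):
    A=0;b=0
    for o,d in rs:
        P=np.eye(3)-np.outer(d,d);A=A+P;b=b+P@o
    x=np.linalg.solve(A,b); return x,[np.linalg.norm((np.eye(3)-np.outer(d,d))@(x-o)) for o,d in rs]
def proj(p,X):
    T=np.array(p["T"]);R=T[:3,:3].T
    r,_=cv2.Rodrigues(R);X=np.atleast_2d(np.array(X,float))
    return cv2.projectPoints(X,r,-R@T[:3,3],K(p),np.array(p["D"],float))[0][:,0]
def save(p,n,crop=None,s=1):
    im=np.array(p["pixels"])
    if crop: x0,y0,x1,y1=crop; im=im[y0:y1,x0:x1]
    cv2.imwrite("pics/"+n+".png",cv2.resize(im,None,fx=s,fy=s,interpolation=cv2.INTER_CUBIC))
E
python3 - <<'E'
from h import *
import pickle
np.set_printoptions(precision=1,suppress=True)
P={}
for n in("side","top","wrist"):
    p=imaging.grab_frame(n);P[n]=p;save(p,n+"0",s=1.5); print(n,p["vfov"],p["cx"],p["cy"],p["D"],np.array(p["T"]))
    for q in "laser_key round_key key_dock console switch_mouth barrel rest v_mount v_axis strap_hinge strap_bar post_m post_r vial jar".split():
        try:r=nets.mark_of(p,q)
        except Exception as e: r=[];print(q,e)
        print(n,q,[(np.round(a["xy"],1).tolist(),round(a["score"],2)) for a in r])
pickle.dump(P,open("P0.pkl","wb"))
print(arm.state())
E
```

```text
pics
side 47.18088268109142 259.46853623668943 190.5503961257901 [-0.  0.  0.  0.  0.] [[   1.    -0.2    0.2  264.1]
 [  -0.3   -0.7    0.7 -812.7]
 [   0.    -0.7   -0.7  882.5]
 [   0.     0.     0.     1. ]]
side laser_key [([235.3, 231.9], 0.86), ([235.7, 196.7], 0.59)]
side round_key [([222.4, 182.5], 0.5)]
side key_dock [([228.6, 202.5], 0.95)]
side console [([188.2, 297.2], 0.76), ([313.7, 211.8], 0.75), ([287.5, 144.4], 0.58)]
side switch_mouth [([174.8, 271.3], 0.62), ([314.0, 180.2], 0.51)]
side barrel [([289.7, 295.8], 0.96)]
side rest [([297.4, 307.0], 0.89)]
side v_mount [([216.8, 145.1], 0.65)]
side v_axis [([213.9, 137.7], 0.6)]
side strap_hinge [([228.3, 117.1], 0.86)]
side strap_bar [([221.1, 93.3], 0.71)]
side post_m [([333.6, 329.8], 0.66), ([257.6, 162.4], 0.62), ([309.6, 182.5], 0.37), ([223.4, 185.6], 0.27)]
side post_r [([333.6, 329.8], 0.66), ([257.6, 162.4], 0.62), ([309.6, 182.5], 0.37), ([223.4, 185.6], 0.27)]
side vial [([213.4, 169.6], 0.43)]
side jar [([269.3, 270.9], 0.65), ([228.3, 206.4], 0.24)]
top 51.5336615529257 243.5682978496169 197.345765592509
[... 1162 characters left out ...]
.3   0.1 623.2]
 [ -0.    0.3  -1.  384.1]
 [  0.    0.    0.    1. ]]
wrist laser_key []
wrist round_key []
wrist key_dock []
wrist console []
wrist switch_mouth []
wrist barrel []
wrist rest []
wrist v_mount []
wrist v_axis []
wrist strap_hinge []
wrist strap_bar []
wrist post_m []
wrist post_r []
wrist vial []
wrist jar []
{'time': 2.4, 'joint_positions': array([ 1.6,  0.4,  0. , -0. , -1.2, -0.3]), 'qd': array([ 0.,  0., -0.,  0.,  0.,  0.]), 'tau': array([  0. , -58.2,  29.3,   7. ,   0. ,  -0. ]), 'tool_pos': array([199.4, 644.9, 187.8]), 'tcp_rot': array([ 3.1,  0. , -1.9]), 'force': array([ 0.2, -0.1, -0.4]), 'wrist_torque': array([-0.,  0.,  0.]), 'gripper_width': 87.53894111068945}
```

View pics/side0.png

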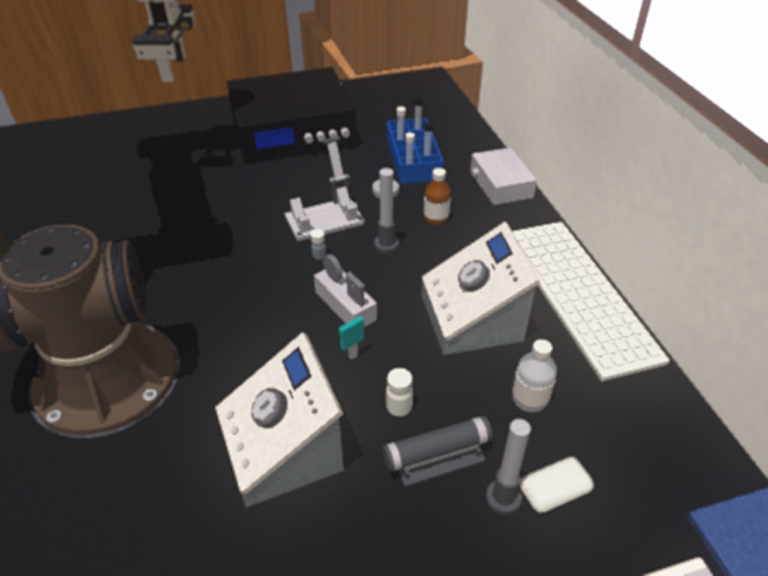

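View pics/top0.png

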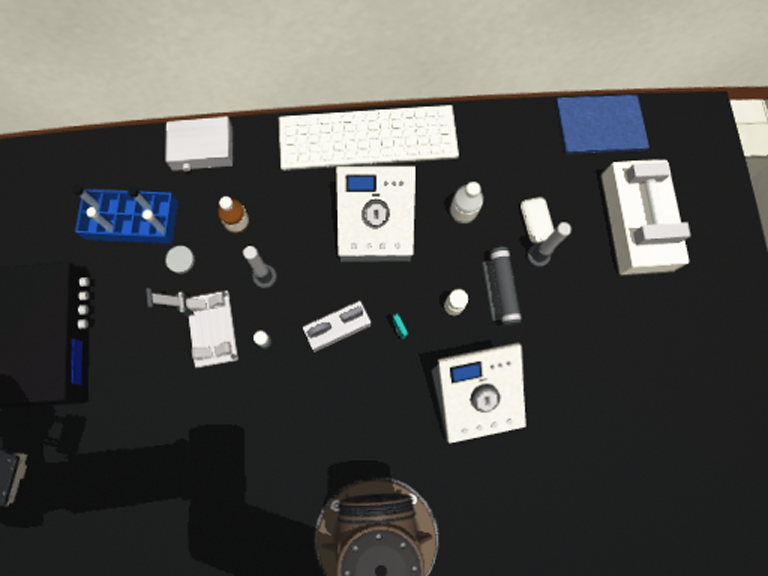

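Both views show two consoles: side (480,285) and (280,415) in the 1.5x pictures, top (376,213) and (485,400). The far one is at top (376,213). The key block is at top (337,326), the turquoise key stands beside it, the barrel is on its rest at (502,285), and the V-mount is at (210,330). I'll crop in on the key block and the far console.

```bash
python3 - <<'E'
from h import *
import pickle
P=pickle.load(open("P0.pkl","rb"))
a=[]
for n,c in(("side",(195,160,265,250)),("top",(195,190,285,250)),("side",(175,80,265,180)),("top",(85,180,190,255)),("side",(250,240,350,345)),("top",(285,130,390,225)),("side",(270,140,370,240)),("top",(210,100,290,180))):
    x0,y0,x1,y1=c;im=P[n]["pixels"][y0:y1,x0:x1]
    im=cv2.resize(im,(400,300) if 0 else (200,290),interpolation=cv2.INTER_CUBIC) if 0 else im
    s=min(198/im.shape[1],290/im.shape[0]);s=s
    im=cv2.resize(im,None,fx=s,fy=s,interpolation=cv2.INTER_CUBIC)
    c=np.zeros((298,200,3),np.uint8);c[:im.shape[0],:im.shape[1]]=im;a.append(c)
cv2.imwrite("pics/crops0.png",np.vstack([np.hstack(a[:4]),np.hstack(a[4:])]))
for n,c,s in(("side",(195,160,265,250),6),("top",(85,180,190,255),7)): save(P[n],n+"crop",c,s)
E
```

```text
(no output)
```

View pics/crops0.png

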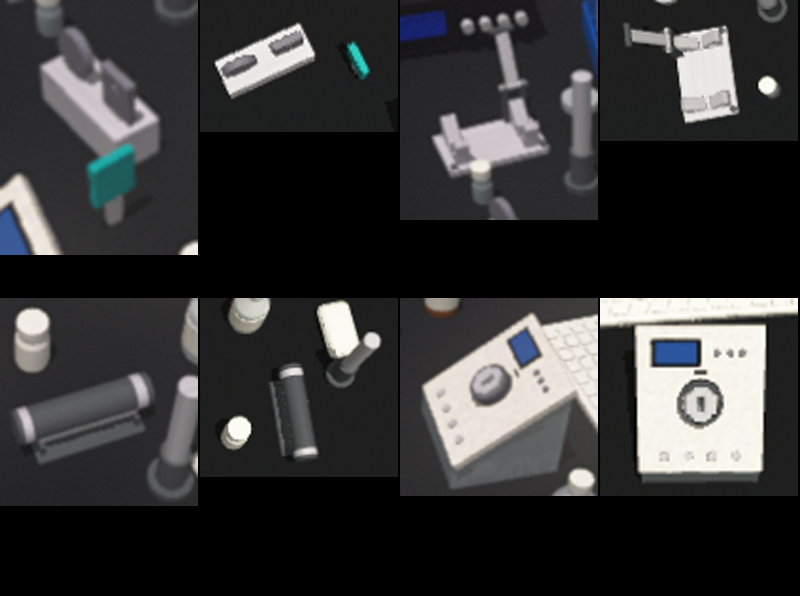

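View pics/sidecrop.png

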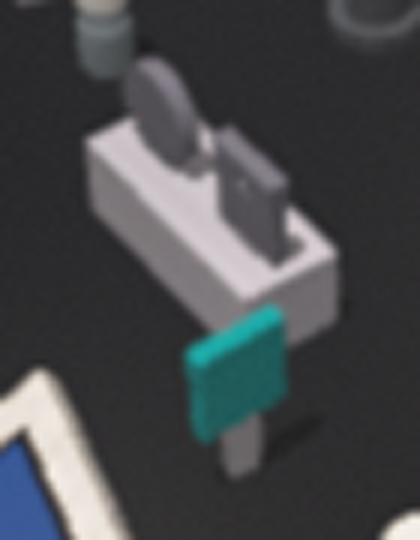

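View pics/topcrop.png

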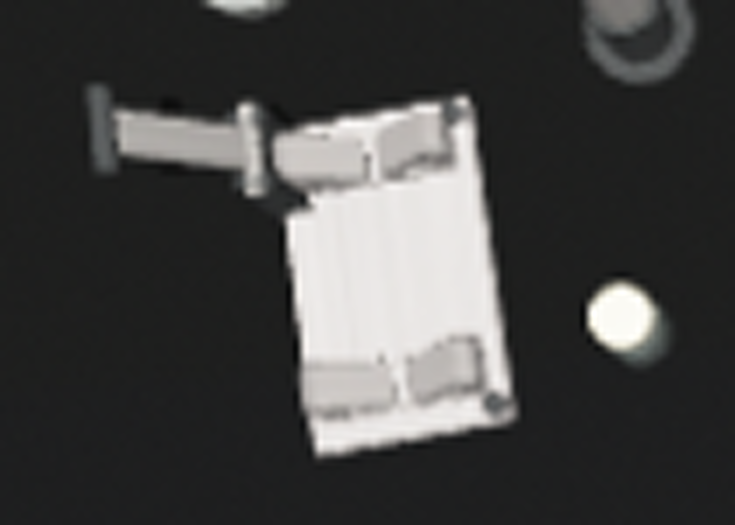

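```bash
python3 - <<'E'
from h import *
import pickle
np.set_printoptions(precision=1,suppress=True)
P=pickle.load(open("P0.pkl","rb"));S,T=P["side"],P["top"]
f=lambda *a:[(x/7+85,y/7+180) for x,y in a]
print("vm corners UR LR LL",[atz(T,q,12) for q in f((470,97),(517,418),(318,455))])
def pair(n,t,s):
    x,e=tri([ray(T,t),ray(S,s)]);print(n,x,np.array(e))
pair("hinge",(123.7,201.9),(228.3,117.1))
pair("bar",(98.8,198.3),(221.1,93.3))
pair("v_axis",(138.6,217),(213.9,137.7))
pair("barrel",(337.1,188.8),(289.7,295.8))
pair("mouth",(250.8,142.5),(314,182))
pair("key",(234.3,209.4),(235.7,196.7))
pair("dock",(224.7,220.9),(228.6,202.5))
# barrel ends top view (1.5x): (494,250) (510,320)
for q in((494,252),(511,320)): print("barend",atz(T,np.array(q)/1.5,40))
for q in((341,170),(414,171),(411,258),(338,257)): print("con",q,[atz(T,np.array(q)/1.5,z) for z in(153,48)])
for q in((359,302),(370,322),(314,350),(304,328)): print("dock",atz(T,np.array(q)/1.5,44))
for q in((262,338),(457,305),(555,240),(265,276),(538,255),(230,220),(465,210)): print("obst",q,atz(T,np.array(q)/1.5,0))
print([atz(T,np.array(q)/1.5,180) for q in((251,253),(564,230))])
E
```

```text
vm corners UR LR LL [array([525.7, 273.9,  12. ]), array([377.5, 256.8,  12. ]), array([367.3, 346.4,  12. ])]
hinge [496.8 346.4  80.1] [6.8 6.8]
bar [494.3 403.1 136.4] [1.9 1.9]
v_axis [447.4 312.7  36.4] [1.6 1.6]
barrel [ 487.4 -309.3   39.5] [3.9 3.9]
mouth [637.4 -48.3 112. ] [0.6 0.6]
key [445.2  16.1  52.8] [2.3 2.3]
dock [426.  49.   2.] [2.8 2.8]
barend [ 560.7 -293.7   40. ]
barend [ 412.8 -310.5   40. ]
con (341, 170) [array([718.2,  15.8, 153. ]), array([767.4,  16.2,  48. ])]
con (414, 171) [array([ 705.5, -127.9,  153. ]), array([ 753.5, -141.4,   48. ])]
con (411, 258) [array([ 527.3, -104.8,  153. ]), array([ 558. , -116.1,   48. ])]
con (338, 257) [array([539.6,  33.3, 153. ]), array([571.5,  35.4,  48. ])]
dock [473.4  -1.2  44. ]
dock [430.1 -20.4  44. ]
dock [381.4  96.7  44. ]
dock [427.9 114.4  44. ]
obst (262, 338) [421.1 207.6   0. ]
obst (457, 305) [ 460.9 -209.5    0. ]
obst (555, 240) [ 590.3 -443.7    0. ]
obst (265, 276) [555.6 196.    0. ]
obst (538, 255) [ 558.7 -400.4    0. ]
obst (230, 220) [689.7 269.1   0. ]
obst (465, 210) [ 674.  -251.7    0. ]
[array([551.6, 193.8, 180. ]), array([ 553.6, -398.1,  180. ])]
```

Candidates:
- **Square key:** grey square head in the block at side (236,193) / top (234,209). The turquoise one at side (235,222) / top (266,216) and the round one at side (222,180) / top (213,218) are ruled out by the crop.
- **Console:** the one at top (250,142) is farther than (323,267), so I use it.
- **Barrel:** only one dark cylinder with bands lies on a wire rest, at top (335,190).

The measurements agree with the sizes given. I'm moving to above the barrel.

```bash
python3 -m crank '[{"x":0.21,"y":-0.33,"z":0.09,"az":-1.2},{"x":0.21,"y":-0.33,"z":0.09,"az":-1.2},{"x":0.21,"y":-0.33,"z":0.09,"az":-1.2},{"x":0.21,"y":-0.33,"z":0.09,"az":-1.2},{"x":0.21,"y":-0.33,"z":0.09,"az":-1.2},{"x":0.21,"y":-0.33,"z":0.09,"az":-1.2},{"x":0.21,"y":-0.33,"z":0.09,"az":-1.2},{"x":0.21,"y":-0.33,"z":0.09,"az":-1.2},{"x":0.21,"y":-0.33,"z":0.09,"az":-1.2},{"x":0.21,"y":-0.33,"z":0.09,"az":-1.2}]' 0.065 40
python3 -c "
from h import *
p=imaging.grab_frame('wrist');save(p,'w1');
import pickle;pickle.dump(p,open('w1.pkl','wb'));print(arm.state())"
```

```text
{'time': 2.45, 'joint_positions': array([ 1.55910742e+00,  3.58583530e-01,  1.18703979e-02, -3.14243838e-05,
       -1.22414315e+00, -2.88101827e-01]), 'qd': array([-1.58984767e-04,  7.83173164e-04, -4.51946362e-04,  9.83165991e-05,
        9.30650753e-04, -7.97758408e-04]), 'tau': array([ 7.90165777e-04, -5.82378423e+01,  2.93287218e+01,  7.00219229e+00,
        1.24281342e-02, -3.18257821e-05]), 'tool_pos': array([199.33849092, 644.83079885, 187.75332767]), 'tcp_rot': array([ 3.14158135e+00, -6.58863500e-05, -1.87059773e+00]), 'force': array([-0.28047044, -0.56768381,  0.1147799 ]), 'wrist_torque': array([ 0.03883411, -0.0200463 ,  0.01338456]), 'gripper_width': 87.54829168744094}invalid input
```

```bash
python3 -m crank --help; python3 -m crank '[{"x":0.02,"y":-0.03,"z":0.01,"az":-0.12},{"x":0.04,"y":-0.06,"z":0.02,"az":-0.24}]' 0.065 40
```

```text
invalid input: not JSON, or not a number
invalid input
```

```bash
python3 -m crank '[{"x":0.02,"y":-0.03,"z":0.01,"ax":0,"ay":0,"az":-0.12},{"x":0.04,"y":-0.06,"z":0.02,"ax":0,"ay":0,"az":-0.24}]' 0.065 40
```

```text
time: 2.62
tool_pos: [238.8, 584.5, 206.3]
tcp_rot: [-3.14, -0.002, -2.114]
force: [1.0, -0.2, 0.3]
gripper_width: 79.3
```

```bash
python3 -m crank '[{"x":0.2,"y":-0.35,"z":0.06,"ax":0,"ay":0,"az":-1.2},{"x":0.2,"y":-0.35,"z":0.06,"ax":0,"ay":0,"az":-1.2},{"x":0.2,"y":-0.35,"z":0.06,"ax":0,"ay":0,"az":-1.2},{"x":0.2,"y":-0.35,"z":0.06,"ax":0,"ay":0,"az":-1.2},{"x":0.2,"y":-0.35,"z":0.06,"ax":0,"ay":0,"az":-1.2},{"x":0.2,"y":-0.35,"z":0.06,"ax":0,"ay":0,"az":-1.2},{"x":0.2,"y":-0.35,"z":0.06,"ax":0,"ay":0,"az":-1.2},{"x":0.2,"y":-0.35,"z":0.06,"ax":0,"ay":0,"az":-1.2},{"x":0.2,"y":-0.35,"z":0.06,"ax":0,"ay":0,"az":-1.2},{"x":0.2,"y":-0.35,"z":0.06,"ax":0,"ay":0,"az":-1.2}]'
python3 -c "
from h import *
p=imaging.grab_frame('wrist');save(p,'w1');
import pickle;pickle.dump(p,open('w1.pkl','wb'));print(arm.state()['joint_positions'])"
```

```text
time: 3.45
tool_pos: [440.2, 232.4, 268.8]
tcp_rot: [3.141, 0.001, 2.965]
force: [0.6, 0.2, -0.3]
gripper_width: 65.0
[ 0.87575117  0.01538088 -0.23321041  0.0016553  -1.3207241  -1.0570574 ]
```

View pics/w1.png

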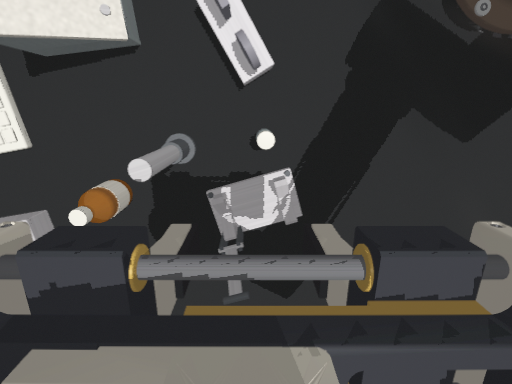

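The wrist picture shows the V-mount at (255,200), with the strap leaning back below it, post_m at (160,160), the vial at (265,140) and the key block at (235,40). I continue to the barrel.

```bash
python3 -m crank '[{"x":0.01,"y":-0.41,"z":0,"ax":0,"ay":0,"az":-1.25},{"x":0.01,"y":-0.41,"z":0,"ax":0,"ay":0,"az":-1.25},{"x":0.01,"y":-0.41,"z":0,"ax":0,"ay":0,"az":-1.25},{"x":0.01,"y":-0.41,"z":0,"ax":0,"ay":0,"az":-1.25},{"x":0.01,"y":-0.41,"z":0,"ax":0,"ay":0,"az":-1.25},{"x":0.01,"y":-0.41,"z":0,"ax":0,"ay":0,"az":-1.25},{"x":0.01,"y":-0.41,"z":0,"ax":0,"ay":0,"az":-1.25},{"x":0.01,"y":-0.41,"z":0,"ax":0,"ay":0,"az":-1.25},{"x":0.01,"y":-0.41,"z":0,"ax":0,"ay":0,"az":-1.25},{"x":0.01,"y":-0.41,"z":0,"ax":0,"ay":0,"az":-1.25}]'
python3 -m crank '[{"x":0,"y":-0.04,"z":0,"ax":0,"ay":0,"az":0},{"x":0,"y":-0.08,"z":0,"ax":0,"ay":0,"az":0},{"x":0,"y":-0.12,"z":0,"ax":0,"ay":0,"az":0},{"x":0,"y":-0.12,"z":0,"ax":0,"ay":0,"az":0},{"x":0,"y":-0.12,"z":0,"ax":0,"ay":0,"az":0}]'
python3 -c "
from h import *
p=imaging.grab_frame('wrist');save(p,'w2');
import pickle;pickle.dump(p,open('w2.pkl','wb'));print(arm.state()['joint_positions'])"
```

```text
time: 4.33
tool_pos: [448.9, -177.6, 268.2]
tcp_rot: [3.141, 0.0, 1.716]
force: [1.1, -0.4, -0.6]
gripper_width: 65.1
time: 4.75
tool_pos: [448.7, -297.1, 267.0]
tcp_rot: [-3.14, -0.001, 1.719]
force: [-0.9, 1.0, 0.8]
gripper_width: 64.9
[-2.18024005e-01  8.86159099e-02 -1.59536320e-01 -1.63878767e-04
 -1.32354437e+00 -1.20324266e+00]
```

View pics/w2.png

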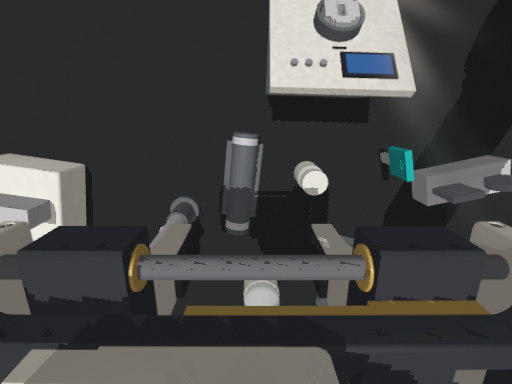

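```bash
python3 -c "
from h import *
import pickle
p=pickle.load(open('w2.pkl','rb'));save(p,'w2c',(160,120,350,250),4)"
```

```text
(no output)
```

View pics/w2c.png

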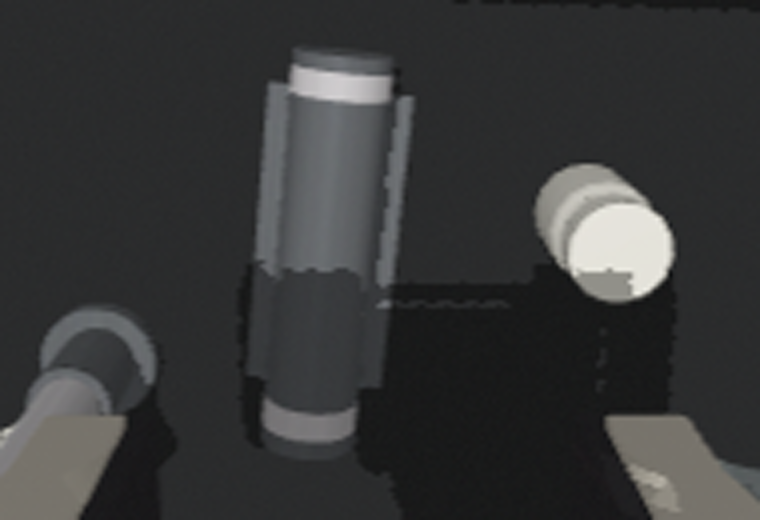

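```bash
python3 - <<'E'
from h import *
import pickle
from scipy.optimize import least_squares
np.set_printoptions(precision=2,suppress=True)
p=pickle.load(open('w2.pkl','rb'));g=lambda q:(q[0]/4+160-.375,q[1]/4+120-.375)
print(np.array(p["T"]))
E=[(289,75),(263,430),(392,85),(357,430)]
def r(v):
    x,y,a=v;c=np.array([x,y,40.]);u=np.array([np.cos(a),np.sin(a),0]);o=[]
    for q in E:
        s,d=ray(p,g(q));n=np.cross(d,u);o.append(abs((c-s)@n)/np.linalg.norm(n)-19)
    # band mids
    m=[]
    for q in((341,67),(341,103),(310,408),(310,443)):
        X=atz(p,g(q),57.5);m.append((X-c)@u)
    r.m=m;o.append(np.mean(m)); return o
s=least_squares(r,[487,-302,.113]);print(s.x,s.fun,r.m)
print("jar",atz(p,g((622,250)),75),"postfoot",atz(p,g((98,360)),4), "posttop?",atz(p,(262,293),180))
E
```

```text
[[  -0.15    0.95    0.28  372.66]
 [   0.99    0.14    0.04 -307.46]
 [   0.      0.28   -0.96  463.46]
 [   0.      0.      0.      1.  ]]
[ 483.61 -306.14    0.05] [ 0.63  0.48  0.62  0.49 -0.  ] [np.float64(-74.01568394608739), np.float64(-61.07376867002549), np.float64(60.00255841747473), np.float64(75.08689421259157)]
jar [ 458.02 -199.47   75.  ] postfoot [ 557.16 -399.11    4.  ] posttop? [ 579.58 -262.66  180.  ]
```

```bash
python3 - <<'E'
from h import *
import pickle
np.set_printoptions(precision=3,suppress=True)
p=pickle.load(open('w2.pkl','rb'));g=lambda q:(q[0]/4+160-.375,q[1]/4+120-.375)
for a,b,z in(((268,85),(247,380),4),((414,98),(380,385),4)):
    A,B=atz(p,g(a),z),atz(p,g(b),z);print(A,B,np.arctan2(*(A-B)[[1,0]]),np.linalg.norm(A-B))
T=pickle.load(open("P0.pkl","rb"))["top"];save(T,'tb',(310,155,360,225),8)
E
```

```text
[ 426.257 -339.294    4.   ] [ 556.861 -332.587    4.   ] -3.0902843218029634 130.77617677229236
[ 422.651 -278.83     4.   ] [ 550.51  -273.531    4.   ] -3.100173229035478 127.9691488224906
```

View pics/tb.png

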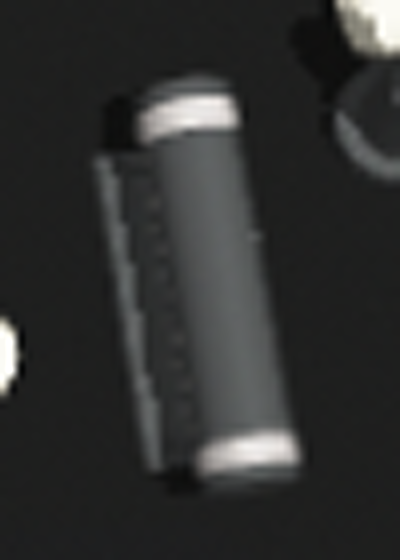

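```bash
python3 -m crank '[{"x":0.021,"y":-0.009,"z":-0.04,"ax":0,"ay":0,"az":-0.1},{"x":0.021,"y":-0.009,"z":-0.08,"ax":0,"ay":0,"az":-0.1},{"x":0.021,"y":-0.009,"z":-0.12,"ax":0,"ay":0,"az":-0.1},{"x":0.021,"y":-0.009,"z":-0.16,"ax":0,"ay":0,"az":-0.1},{"x":0.021,"y":-0.009,"z":-0.185,"ax":0,"ay":0,"az":-0.1},{"x":0.021,"y":-0.009,"z":-0.205,"ax":0,"ay":0,"az":-0.1},{"x":0.021,"y":-0.009,"z":-0.225,"ax":0,"ay":0,"az":-0.1},{"x":0.021,"y":-0.009,"z":-0.24,"ax":0,"ay":0,"az":-0.1},{"x":0.021,"y":-0.009,"z":-0.246,"ax":0,"ay":0,"az":-0.1},{"x":0.021,"y":-0.009,"z":-0.246,"ax":0,"ay":0,"az":-0.1}]'
python3 -c "
from h import *
p=imaging.grab_frame('wrist');save(p,'w3',s=1.5)"
```

```text
time: 5.63
tool_pos: [469.9, -302.7, 20.8]
tcp_rot: [-3.14, -0.001, 1.624]
force: [0.4, 0.7, -0.8]
gripper_width: 65.3
```

View pics/w3.png

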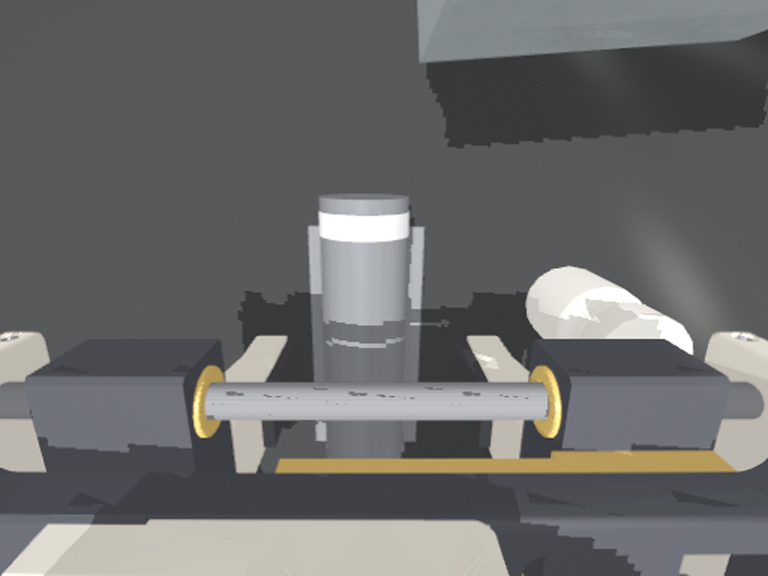

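Barrel runs straight between the open fingers (column 364 of 768, finger centre about 377), so it is about 3 mm towards -y. I shift that much and close.

```bash
python3 -m crank '[{"x":0,"y":-0.003,"z":0,"ax":0,"ay":0,"az":0},{"x":0,"y":-0.003,"z":0,"ax":0,"ay":0,"az":0},{"x":0,"y":-0.003,"z":0,"ax":0,"ay":0,"az":0},{"x":0,"y":-0.003,"z":0,"ax":0,"ay":0,"az":0},{"x":0,"y":-0.003,"z":0,"ax":0,"ay":0,"az":0},{"x":0,"y":-0.003,"z":0,"ax":0,"ay":0,"az":0}]' 0.03 40; python3 -m crank '[{"x":0,"y":0,"z":0.01,"ax":0,"ay":0,"az":0},{"x":0,"y":0,"z":0.03,"ax":0,"ay":0,"az":0},{"x":0,"y":0,"z":0.06,"ax":0,"ay":0,"az":0},{"x":0,"y":0,"z":0.09,"ax":0,"ay":0,"az":0},{"x":0,"y":0,"z":0.13,"ax":0,"ay":0,"az":0},{"x":0,"y":0,"z":0.13,"ax":0,"ay":0,"az":0}]'
python3 -c "
from h import *
import pickle
np.set_printoptions(precision=2,suppress=True)
p=imaging.grab_frame('wrist');save(p,'w4',s=1.5);pickle.dump(p,open('w4.pkl','wb'));s=arm.state();print(s['joint_positions'],s['wrist_torque'],s['force'])"
```

```text
time: 6.18
tool_pos: [470.4, -307.3, 22.1]
tcp_rot: [3.141, 0.0, 1.622]
force: [-0.5, -0.4, -0.6]
gripper_width: 32.6
time: 6.68
tool_pos: [474.2, -309.3, 160.6]
tcp_rot: [3.131, 0.006, 1.624]
force: [1.5, -0.2, 0.9]
gripper_width: 29.9
[-0.23  0.19 -0.29  0.   -1.08 -1.29] [ 0.06 -0.16  0.02] [-0.03  0.23 -0.33]
```

View pics/w4.png

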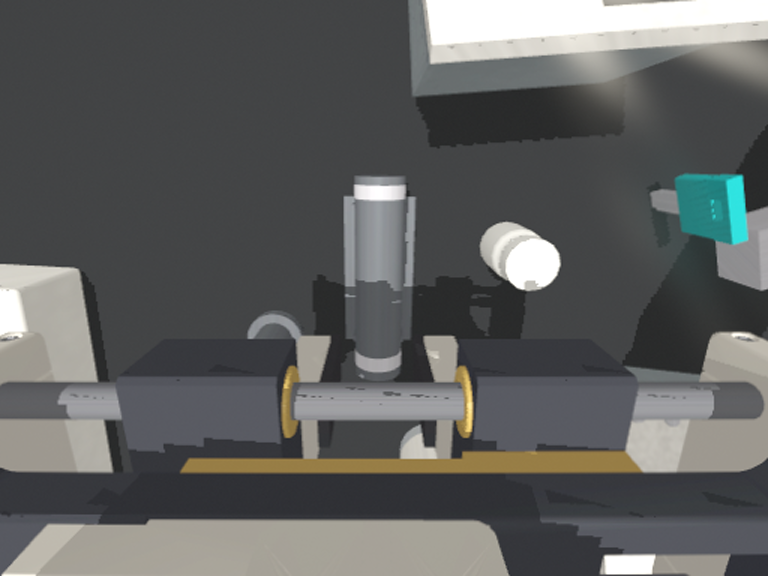

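```bash
python3 - <<'E'
from h import *
import pickle
np.set_printoptions(precision=1,suppress=True)
w=pickle.load(open('w4.pkl','rb'));print(proj(w,[[474,-309,160],[474,-309+15,160],[474,-309-15,160],[474,-309,180]]),np.array(w['T']))
p=imaging.grab_frame('side');save(p,'s4',(220,220,400,360),4)
pickle.dump(p,open('s4.pkl','wb'));print(proj(p,[[474,-309,160]]))
E
```

```text
[[249.8 214.7]
 [269.3 215.7]
 [230.2 213.7]
 [249.5 225.4]] [[  -0.1    1.     0.3  395.2]
 [   1.     0.1    0.  -311.4]
 [  -0.     0.3   -1.   356.1]
 [   0.     0.     0.     1. ]]
[[288.1 263.5]]
```

View pics/s4.png

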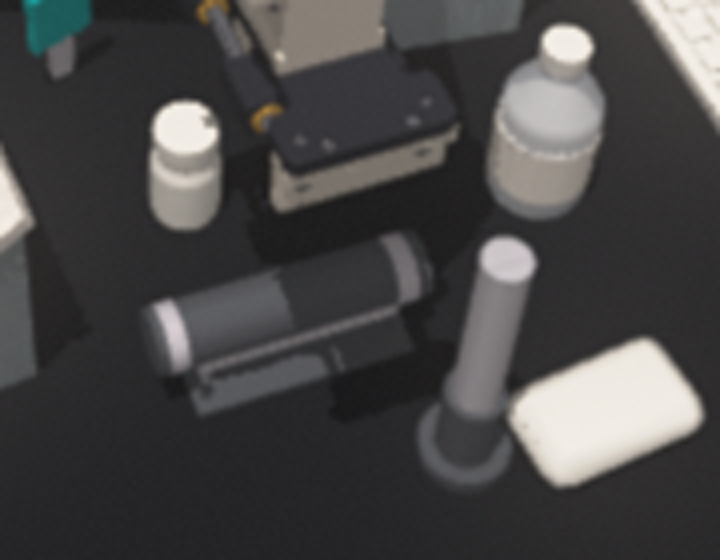

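```bash
python3 - <<'E'
from h import *
import pickle
np.set_printoptions(precision=1,suppress=True)
p=pickle.load(open('s4.pkl','rb'))
im=cv2.resize(np.array(p['pixels'])[130:330,210:400],None,fx=4,fy=4,interpolation=cv2.INTER_CUBIC)[:, :760]
for z in range(160,340,20):
    q=proj(p,[[474,-309,z]])[0];c=tuple(int(v) for v in ((q-[210,130])*4));cv2.circle(im,c,4,(0,255,255),-1);cv2.putText(im,str(z),c,0,.5,(0,255,0))
for dx in(-39,39):
  for dy in(-97,97):
    q=proj(p,[[474+dx,-309+dy,226]])[0];c=tuple(int(v) for v in ((q-[210,130])*4));cv2.circle(im,c,5,(0,0,255),-1)
cv2.imwrite('pics/s4o.png',im[:600])
T=imaging.grab_frame('top');save(T,'t4',(260,130,420,230),4)
E
```

```text
(no output)
```

View pics/s4o.png

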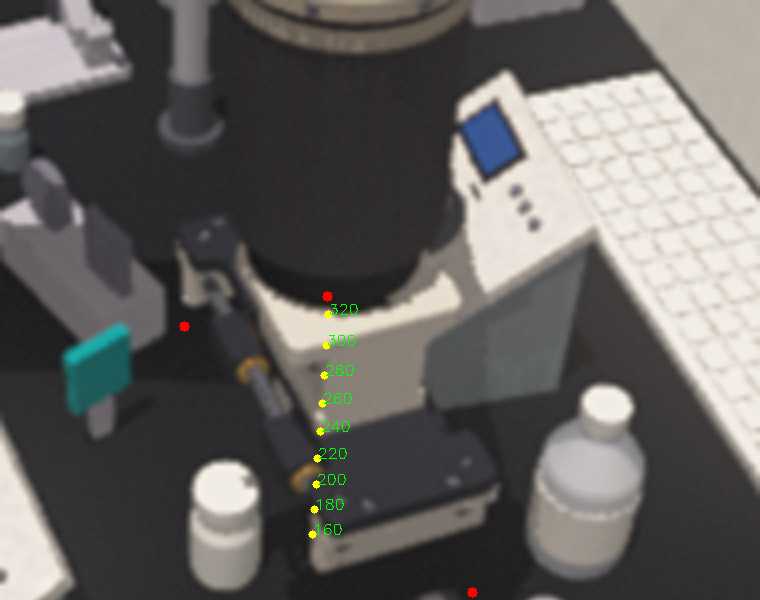

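View pics/t4.png

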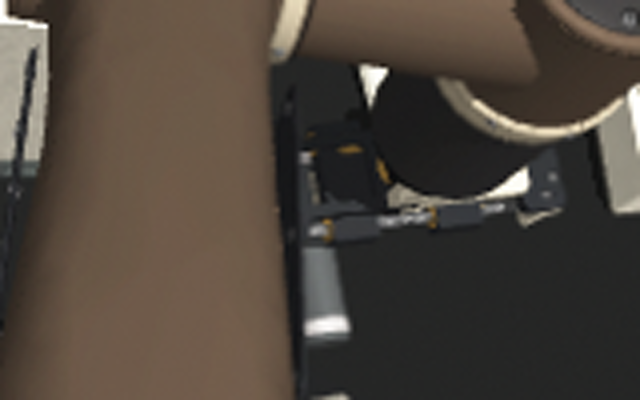

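```bash
python3 - <<'E'
from h import *
import pickle
np.set_printoptions(precision=1,suppress=True)
p=pickle.load(open('w4.pkl','rb'))
im=cv2.resize(np.array(p['pixels'])[190:320,150:350],None,fx=4,fy=4,interpolation=cv2.INTER_CUBIC)
for z in range(160,260,20):
  for dy in(-15,15):
    q=proj(p,[[474,-309+dy,z]])[0];c=tuple(int(v) for v in ((q-[150,190])*4));cv2.circle(im,c,3,(0,255,255),-1);cv2.putText(im,str(z),c,0,.4,(0,255,0))
cv2.imwrite('pics/w4o.png',im)
E
```

```text
(no output)
```

View pics/w4o.png

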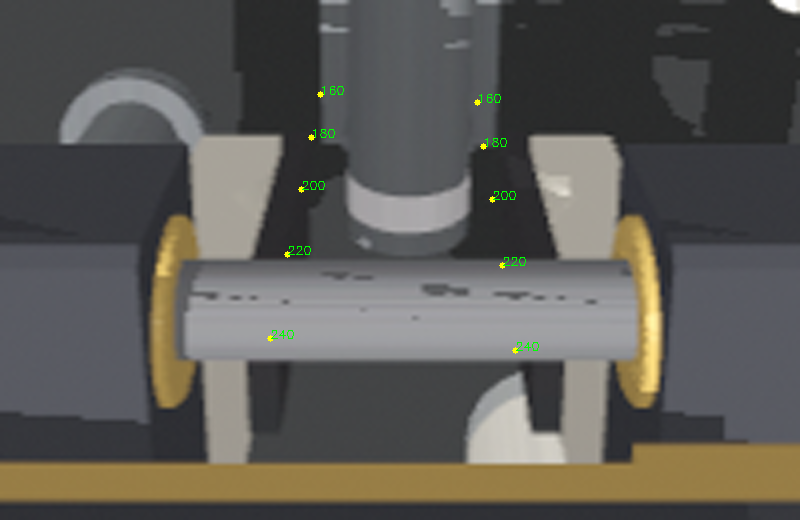

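The first grasp missed. The fingers closed to 30 mm while the barrel stayed on its rest. In the wrist view the fingertips, at row 224, lie where z is about 180, though the reported TCP is 160. So the fingers seem shorter than the reported TCP implies. I'll check by touching the bench in a clear spot.

```bash
python3 -m crank '[{"x":-0.01,"y":-0.04,"z":0,"ax":0,"ay":0,"az":0},{"x":-0.02,"y":-0.08,"z":0,"ax":0,"ay":0,"az":0},{"x":-0.03,"y":-0.12,"z":-0.02,"ax":0,"ay":0,"az":0},{"x":-0.03,"y":-0.12,"z":-0.06,"ax":0,"ay":0,"az":0},{"x":-0.03,"y":-0.12,"z":-0.1,"ax":0,"ay":0,"az":0},{"x":-0.03,"y":-0.12,"z":-0.125,"ax":0,"ay":0,"az":0},{"x":-0.03,"y":-0.12,"z":-0.13,"ax":0,"ay":0,"az":0},{"x":-0.03,"y":-0.12,"z":-0.13,"ax":0,"ay":0,"az":0}]'
python3 - <<'E'
from h import *
p=imaging.grab_frame('side');save(p,'s5',(200,200,400,350),4)
E
```

```text
time: 7.5
tool_pos: [438.2, -426.2, 19.0]
tcp_rot: [-3.136, -0.003, 1.622]
force: [-0.8, -0.5, 0.6]
gripper_width: 30.3
```

View pics/s5.png

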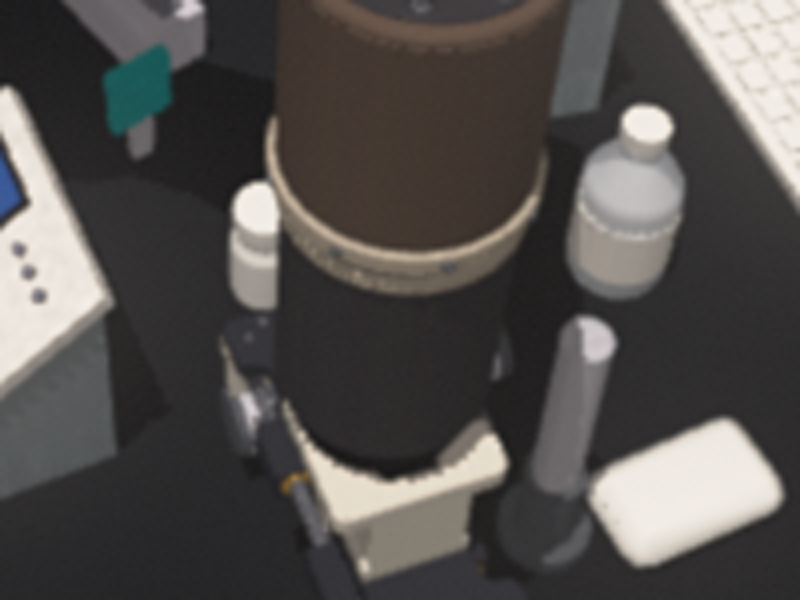

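```bash
for i in 1 ; do python3 -m crank '[{"x":0,"y":0,"z":-0.006,"ax":0,"ay":0,"az":0},{"x":0,"y":0,"z":-0.006,"ax":0,"ay":0,"az":0}]'; done; python3 -m crank '[{"x":0,"y":0,"z":-0.005,"ax":0,"ay":0,"az":0},{"x":0,"y":0,"z":-0.005,"ax":0,"ay":0,"az":0}]'
```

```text
time: 7.72
tool_pos: [441.4, -427.3, 16.8]
tcp_rot: [3.14, 0.001, 1.623]
force: [-0.6, -0.3, -1.2]
gripper_width: 30.0
time: 7.88
tool_pos: [440.7, -427.0, 11.2]
tcp_rot: [3.141, 0.0, 1.623]
force: [-1.2, -0.5, -0.3]
gripper_width: 30.0
```

```bash
python3 -m crank '[{"x":0,"y":0,"z":-0.003,"ax":0,"ay":0,"az":0},{"x":0,"y":0,"z":-0.006,"ax":0,"ay":0,"az":0},{"x":0,"y":0,"z":-0.006,"ax":0,"ay":0,"az":0}]';  python3 -m crank '[{"x":0,"y":0,"z":-0.003,"ax":0,"ay":0,"az":0},{"x":0,"y":0,"z":-0.005,"ax":0,"ay":0,"az":0},{"x":0,"y":0,"z":-0.005,"ax":0,"ay":0,"az":0}]'
```

```text
time: 8.13
tool_pos: [440.1, -426.9, 4.3]
tcp_rot: [-3.141, -0.0, 1.622]
force: [-0.3, 0.5, 0.2]
gripper_width: 30.1
time: 8.38
tool_pos: [440.1, -427.0, -0.8]
tcp_rot: [-3.141, -0.0, 1.622]
force: [-0.6, 0.1, -0.3]
gripper_width: 30.0
```

```bash
python3 -m crank '[{"x":0,"y":0,"z":-0.004,"ax":0,"ay":0,"az":0},{"x":0,"y":0,"z":-0.008,"ax":0,"ay":0,"az":0},{"x":0,"y":0,"z":-0.008,"ax":0,"ay":0,"az":0}]'
python3 - <<'E'
from h import *
for n in ('top','side','wrist'):
  p=imaging.grab_frame(n);save(p,n+'6',s=1.5)
E
```

```text
time: 8.63
tool_pos: [439.8, -426.8, -9.3]
tcp_rot: [-3.141, -0.001, 1.622]
force: [-0.6, 0.4, 0.3]
gripper_width: 30.0
```

View pics/wrist6.png

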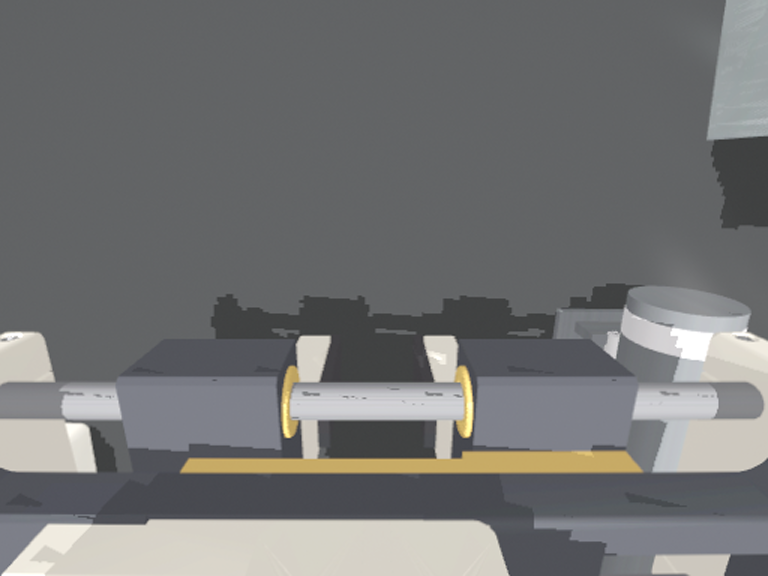

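View pics/top6.png

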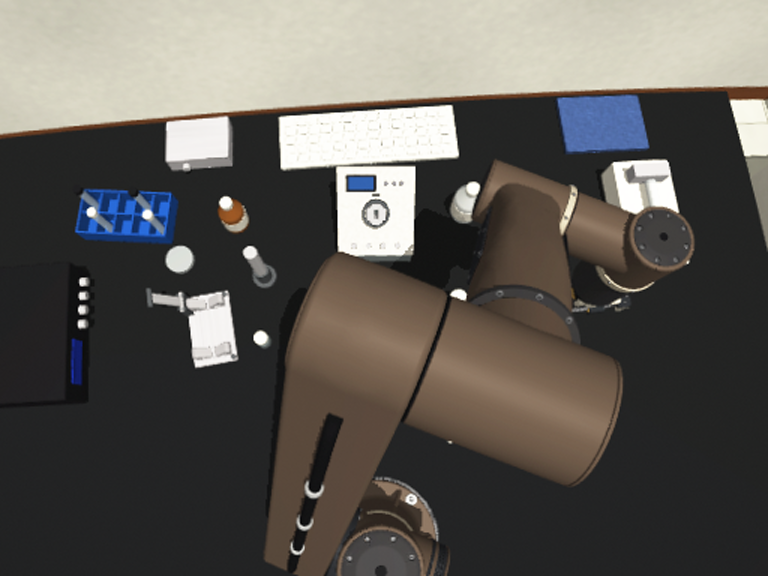

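```bash
python3 -m crank '[{"x":0,"y":0,"z":-0.004,"ax":0,"ay":0,"az":0},{"x":0,"y":0,"z":-0.006,"ax":0,"ay":0,"az":0},{"x":0,"y":0,"z":-0.006,"ax":0,"ay":0,"az":0}]';python3 -m crank '[{"x":0,"y":0,"z":-0.003,"ax":0,"ay":0,"az":0},{"x":0,"y":0,"z":-0.005,"ax":0,"ay":0,"az":0},{"x":0,"y":0,"z":-0.005,"ax":0,"ay":0,"az":0}]'
```

```text
time: 9.03
tool_pos: [440.0, -426.9, -14.8]
tcp_rot: [-3.141, -0.001, 1.622]
force: [-0.1, 0.1, -0.4]
gripper_width: 30.2
time: 9.28
tool_pos: [440.0, -427.0, -19.8]
tcp_rot: [-3.141, -0.0, 1.622]
force: [0.1, -0.2, -0.4]
gripper_width: 30.1
```

```bash
python3 -m crank '[{"x":0,"y":0,"z":-0.002,"ax":0,"ay":0,"az":0},{"x":0,"y":0,"z":-0.004,"ax":0,"ay":0,"az":0},{"x":0,"y":0,"z":-0.004,"ax":0,"ay":0,"az":0}]';python3 - <<'E'
from h import *
p=imaging.grab_frame('wrist');save(p,'w7',(130,170,380,320),3)
E
```

```text
time: 9.53
tool_pos: [440.1, -427.0, -23.7]
tcp_rot: [-3.141, -0.0, 1.623]
force: [0.5, 0.7, -0.2]
gripper_width: 30.4
```

View pics/w7.png

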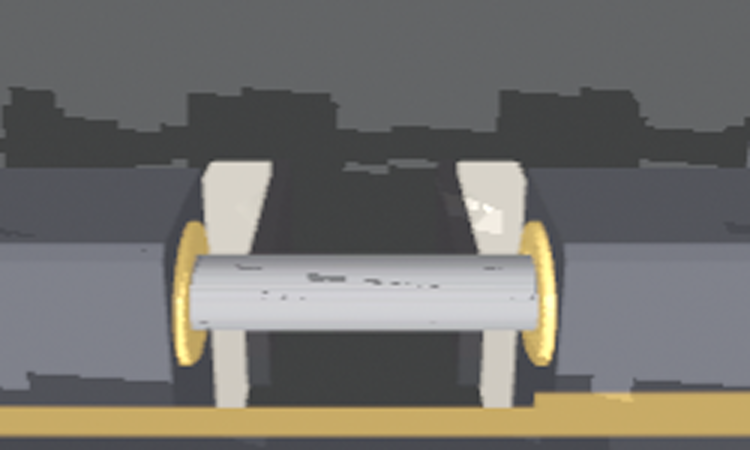

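```bash
for i in 1; do python3 -m crank '[{"x":0,"y":0,"z":-0.002,"ax":0,"ay":0,"az":0},{"x":0,"y":0,"z":-0.004,"ax":0,"ay":0,"az":0},{"x":0,"y":0,"z":-0.004,"ax":0,"ay":0,"az":0}]'; done; python3 -m crank '[{"x":0,"y":0,"z":-0.002,"ax":0,"ay":0,"az":0},{"x":0,"y":0,"z":-0.003,"ax":0,"ay":0,"az":0},{"x":0,"y":0,"z":-0.003,"ax":0,"ay":0,"az":0}]'
```

```text
time: 9.83
tool_pos: [440.1, -427.0, -27.6]
tcp_rot: [-3.141, -0.0, 1.623]
force: [-0.9, 0.6, 0.9]
gripper_width: 29.8
time: 10.08
tool_pos: [440.2, -427.0, -30.5]
tcp_rot: [-3.141, -0.0, 1.623]
force: [0.9, 0.6, 0.4]
gripper_width: 29.8
```

```bash
python3 -m crank '[{"x":0,"y":0,"z":-0.002,"ax":0,"ay":0,"az":0},{"x":0,"y":0,"z":-0.004,"ax":0,"ay":0,"az":0},{"x":0,"y":0,"z":-0.004,"ax":0,"ay":0,"az":0}]'; python3 -m crank '[{"x":0,"y":0,"z":-0.002,"ax":0,"ay":0,"az":0},{"x":0,"y":0,"z":-0.004,"ax":0,"ay":0,"az":0},{"x":0,"y":0,"z":-0.004,"ax":0,"ay":0,"az":0}]'
```

```text
time: 10.33
tool_pos: [440.1, -427.0, -34.7]
tcp_rot: [-3.141, -0.0, 1.622]
force: [0.6, 0.1, 0.4]
gripper_width: 30.4
time: 10.58
tool_pos: [440.4, -427.2, -38.3]
tcp_rot: [-3.142, 0.0, 1.623]
force: [-0.7, 0.4, -0.8]
gripper_width: 30.2
```

```bash
python3 -m crank '[{"x":0,"y":0,"z":-0.002,"ax":0,"ay":0,"az":0},{"x":0,"y":0,"z":-0.004,"ax":0,"ay":0,"az":0},{"x":0,"y":0,"z":-0.004,"ax":0,"ay":0,"az":0}]'; python3 - <<'E'
from h import *
p=imaging.grab_frame('wrist');save(p,'w8',(130,170,380,320),3)
E
```

```text
time: 10.83
tool_pos: [440.5, -427.3, -38.6]
tcp_rot: [3.141, 0.001, 1.624]
force: [-8.0, 10.6, 33.1]
gripper_width: 30.3
```

View pics/w8.png

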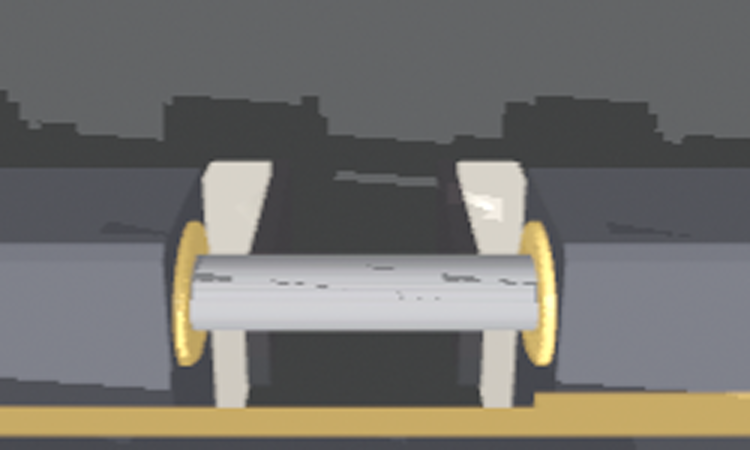

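Contact came at reported z = -38.5, and the finger scale in the wrist view also puts the tips about 40 mm short. So the real fingertips lie 38.5 mm behind the reported TCP along the tool axis, and I'll use true tip = TCP - 38.5 mm·z_tool from here on. I'm going back over the barrel.

```bash
python3 -m crank '[{"x":0,"y":0,"z":0.04,"ax":0,"ay":0,"az":0},{"x":0,"y":0,"z":0.08,"ax":0,"ay":0,"az":0},{"x":0,"y":0,"z":0.12,"ax":0,"ay":0,"az":0},{"x":0.01,"y":0.03,"z":0.14,"ax":0,"ay":0,"az":0},{"x":0.02,"y":0.07,"z":0.14,"ax":0,"ay":0,"az":0},{"x":0.03,"y":0.11,"z":0.14,"ax":0,"ay":0,"az":0},{"x":0.03,"y":0.12,"z":0.12,"ax":0,"ay":0,"az":0},{"x":0.03,"y":0.12,"z":0.10,"ax":0,"ay":0,"az":0},{"x":0.03,"y":0.12,"z":0.10,"ax":0,"ay":0,"az":0}]' 0.065 40; python3 -m crank '[{"x":0,"y":0,"z":-0.03,"ax":0,"ay":0,"az":0},{"x":0,"y":0,"z":-0.05,"ax":0,"ay":0,"az":0},{"x":0,"y":0,"z":-0.065,"ax":0,"ay":0,"az":0},{"x":0,"y":0,"z":-0.075,"ax":0,"ay":0,"az":0},{"x":0,"y":0,"z":-0.075,"ax":0,"ay":0,"az":0}]'
python3 - <<'E'
from h import *
p=imaging.grab_frame('wrist');save(p,'w9',s=1.5)
E
```

```text
time: 11.63
tool_pos: [468.4, -305.1, 54.8]
tcp_rot: [-3.138, -0.002, 1.624]
force: [-0.7, -0.6, -1.0]
gripper_width: 64.8
time: 12.05
tool_pos: [469.1, -307.2, -18.9]
tcp_rot: [-3.138, -0.001, 1.622]
force: [-0.5, 0.4, -0.2]
gripper_width: 64.5
```

View pics/w9.png

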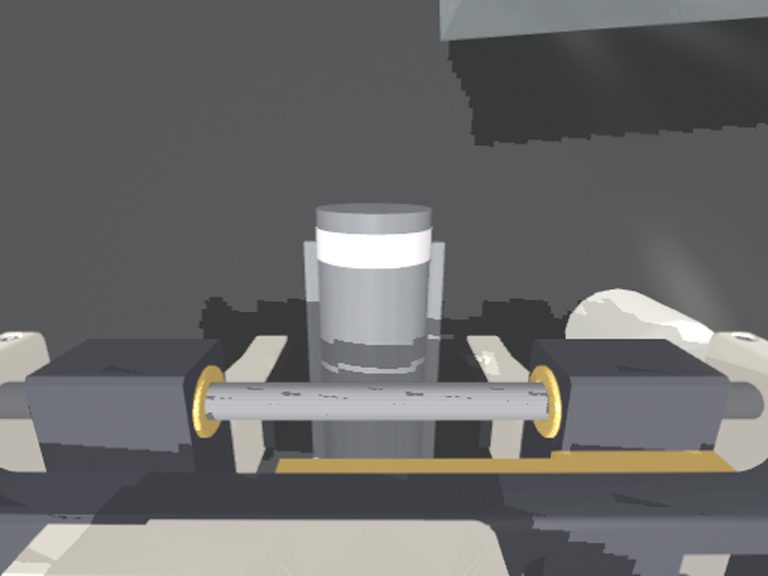

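The barrel is centred between the fingers (columns 317–432, finger centre 377). I close on it.

```bash
python3 -m crank '[{"x":0,"y":0,"z":0,"ax":0,"ay":0,"az":0},{"x":0,"y":0,"z":0,"ax":0,"ay":0,"az":0},{"x":0,"y":0,"z":0,"ax":0,"ay":0,"az":0},{"x":0,"y":0,"z":0,"ax":0,"ay":0,"az":0},{"x":0,"y":0,"z":0,"ax":0,"ay":0,"az":0},{"x":0,"y":0,"z":0,"ax":0,"ay":0,"az":0}]' 0.02 45
```

```text
time: 12.6
tool_pos: [471.1, -308.1, -16.2]
tcp_rot: [3.14, 0.001, 1.623]
force: [-0.5, -4.6, 5.4]
gripper_width: 37.0
```

```bash
python3 -m crank '[{"x":0,"y":0,"z":0.01,"ax":0,"ay":0,"az":0},{"x":0,"y":0,"z":0.03,"ax":0,"ay":0,"az":0},{"x":0,"y":0,"z":0.06,"ax":0,"ay":0,"az":0},{"x":0,"y":0,"z":0.1,"ax":0,"ay":0,"az":0},{"x":0,"y":0,"z":0.14,"ax":0,"ay":0,"az":0},{"x":0,"y":0,"z":0.16,"ax":0,"ay":0,"az":0},{"x":0,"y":0,"z":0.16,"ax":0,"ay":0,"az":0}]'
python3 - <<'E'
from h import *
p=imaging.grab_frame('wrist');save(p,'w10',s=1.5)
import pickle;pickle.dump(p,open('w10.pkl','wb'))
print(arm.state())
E
```

```text
time: 13.18
tool_pos: [473.0, -307.9, 148.8]
tcp_rot: [3.134, 0.003, 1.623]
force: [0.0, -1.1, -3.3]
gripper_width: 37.4
{'time': 13.2333, 'joint_positions': array([-2.29750863e-01,  2.04111475e-01, -3.03594371e-01, -4.97297445e-04,
       -1.05821018e+00, -1.28894856e+00]), 'qd': array([-0.00091133,  0.04883005, -0.06609568, -0.02250592,  0.0305795 ,
        0.00102811]), 'tau': array([-5.86348912e-02, -4.79434240e+01,  3.03453398e+01,  7.55966574e+00,
       -4.18156190e-01,  6.67292861e-04]), 'tool_pos': array([ 471.51280522, -307.06804149,  145.60217061]), 'tcp_rot': array([3.13678409e+00, 9.39920525e-04, 1.62264814e+00]), 'force': array([-0.38911017, -0.02620457, -4.42422408]), 'wrist_torque': array([ 0.10509286, -0.02296805,  0.0186304 ]), 'gripper_width': 37.01220432000265}
```

View pics/w10.png

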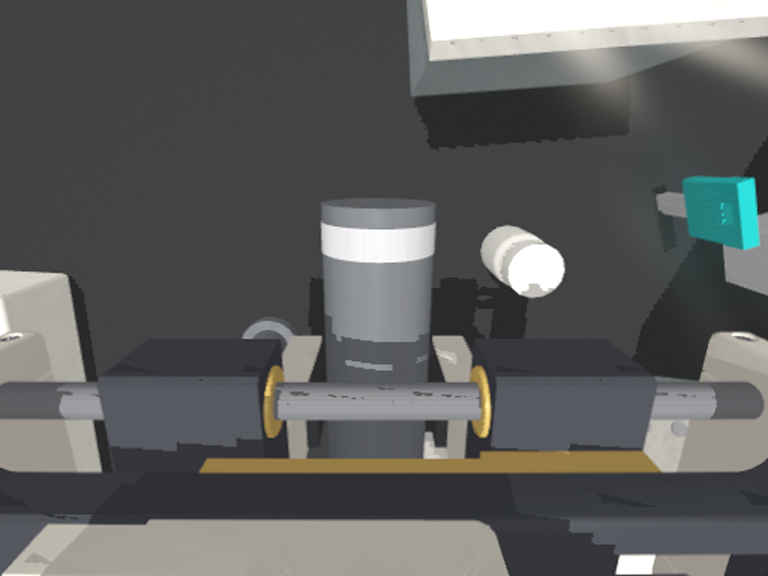

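```bash
python3 - <<'E'
from h import *
import pickle
np.set_printoptions(precision=1,suppress=True)
p=pickle.load(open('w10.pkl','rb'))
for r in (229,262): print(atz(p,(378/1.5,r/1.5),220)-[471.5,-307.1,0])
print(atz(p,(378/1.5,211/1.5),220)-[471.5,-307.1,0])
for c in((321,434),): 
  print(atz(p,(321/1.5,245/1.5),202),atz(p,(434/1.5,245/1.5),202))
v=pickle.load(open('w1.pkl','rb'));save(v,'w1c',(190,110,320,305),4 if 0 else 3)
E
```

```text
[-57.6  -2.1 220. ]
[-47.4  -1.5 220. ]
[-63.   -2.4 220. ]
[ 423.3 -328.6  202. ] [ 421.2 -289.1  202. ]
```

View pics/w1c.png

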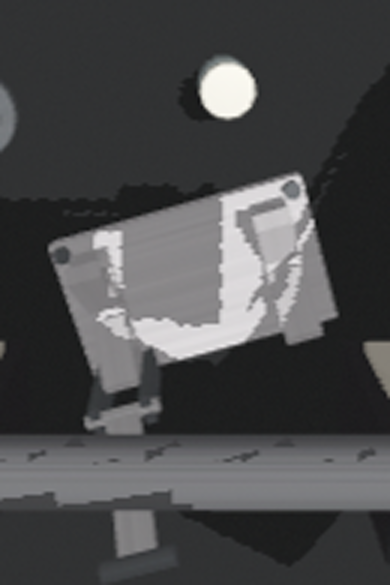

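```bash
python3 - <<'E'
from h import *
import pickle
from scipy.optimize import least_squares
np.set_printoptions(precision=3,suppress=True)
w=pickle.load(open('w1.pkl','rb'));P=pickle.load(open("P0.pkl","rb"));T=P['top'];S=P['side']
g=lambda q:np.array([q[0]/3+190-1/3,q[1]/3+110-1/3])
f=lambda x,y:np.array([x/7+85-.4,y/7+180-.4])
obs=[(w,(75,-45,12),g((48,243))),(w,(-75,-45,12),g((301,172))),(w,(-75,45,12),g((338,318))),
(T,(75,-45,12),f(470,97)),(T,(-75,-45,12),f(517,418)),(T,(-75,45,12),f(318,455))]
def r(v,O):
    R=np.array([[np.cos(v[2]),-np.sin(v[2])],[np.sin(v[2]),np.cos(v[2])]]);o=[]
    for p,X,q in O:
        xy=R@np.array(X[:2])+v[:2];o+=list((proj(p,[[*xy,X[2]]])[0]-q))
    return o
for O in(obs[:3],obs[3:],obs):
    s=least_squares(r,[446,310,.1],args=(O,));print(s.x,s.fun)
p=S
for L in ((75,-45,12),(-75,-45,12),(0,0,48),(52,40,70.5)):
    a=s.x[2];x=s.x[0]+np.cos(a)*L[0]-np.sin(a)*L[1];y=s.x[1]+np.sin(a)*L[0]+np.cos(a)*L[1];print(L,proj(S,[[x,y,L[2]]]),proj(T,[[x,y,L[2]]]))
E
```

```text
[447.943 312.589   0.102] [-0.34   0.078  0.326  0.16   0.005 -0.227]
[448.036 311.357   0.113] [ 0.011 -0.153 -0.032  0.085  0.02   0.061]
[447.975 312.284   0.105] [-0.427  0.041  0.183 -0.109  0.008 -0.504 -0.068 -0.036 -0.508  0.28
 -0.485  0.018]
(75, -45, 12) [[241.774 146.141]] [[151.675 193.421]]
(-75, -45, 12) [[196.717 157.517]] [[157.949 239.594]]
(0, 0, 48) [[214.31 134.63]] [[137.805 216.661]]
(52, 40, 70.5) [[225.264 118.453]] [[120.961 201.024]]
```

```bash
python3 -m crank '[{"x":0,"y":0,"z":0.04,"ax":0,"ay":0,"az":0},{"x":-0.01,"y":0.02,"z":0.07,"ax":0,"ay":0,"az":0.01},{"x":-0.015,"y":0.06,"z":0.07,"ax":0,"ay":0,"az":0.02},{"x":-0.02,"y":0.1,"z":0.07,"ax":0,"ay":0,"az":0.03},{"x":-0.02,"y":0.14,"z":0.07,"ax":0,"ay":0,"az":0.04},{"x":-0.025,"y":0.18,"z":0.07,"ax":0,"ay":0,"az":0.05},{"x":-0.03,"y":0.22,"z":0.07,"ax":0,"ay":0,"az":0.05},{"x":-0.03,"y":0.26,"z":0.07,"ax":0,"ay":0,"az":0.05},{"x":-0.03,"y":0.3,"z":0.07,"ax":0,"ay":0,"az":0.05},{"x":-0.03,"y":0.34,"z":0.07,"ax":0,"ay":0,"az":0.05}]'; python3 -m crank '[{"x":0,"y":0.04,"z":0,"ax":0,"ay":0,"az":0},{"x":0,"y":0.08,"z":0,"ax":0,"ay":0,"az":0},{"x":0,"y":0.12,"z":0,"ax":0,"ay":0,"az":0},{"x":0,"y":0.16,"z":0,"ax":0,"ay":0,"az":0},{"x":0,"y":0.2,"z":0,"ax":0,"ay":0,"az":0},{"x":0,"y":0.24,"z":0,"ax":0,"ay":0,"az":0},{"x":0,"y":0.27,"z":0,"ax":0,"ay":0,"az":0},{"x":0,"y":0.275,"z":0,"ax":0,"ay":0,"az":0},{"x":0,"y":0.275,"z":0,"ax":0,"ay":0,"az":0},{"x":0,"y":0.275,"z":0,"ax":0,"ay":0,"az":0}]'
python3 - <<'E'
from h import *
import pickle
for n in ('wrist','top'):
  p=imaging.grab_frame(n);save(p,n+'11',s=1.5);pickle.dump(p,open(n+'11.pkl','wb'))
s=arm.state();print(s['joint_positions'],s['tool_pos'],s['tcp_rot'])
E
```

```text
time: 14.07
tool_pos: [438.3, 34.5, 211.3]
tcp_rot: [-3.139, -0.0, 1.672]
force: [2.9, -0.5, -2.5]
gripper_width: 37.2
time: 14.9
tool_pos: [439.1, 307.1, 210.9]
tcp_rot: [-3.138, 0.002, 1.673]
force: [-0.3, -0.5, -2.9]
gripper_width: 36.8
[ 9.74204341e-01  1.15273714e-01 -2.54484778e-01 -4.24711350e-04
 -1.20291974e+00 -2.44376720e+00] [439.80856162 306.49873996 211.95067831] [-3.14007997e+00  1.18756227e-03  1.67187758e+00]
```

View pics/wrist11.png

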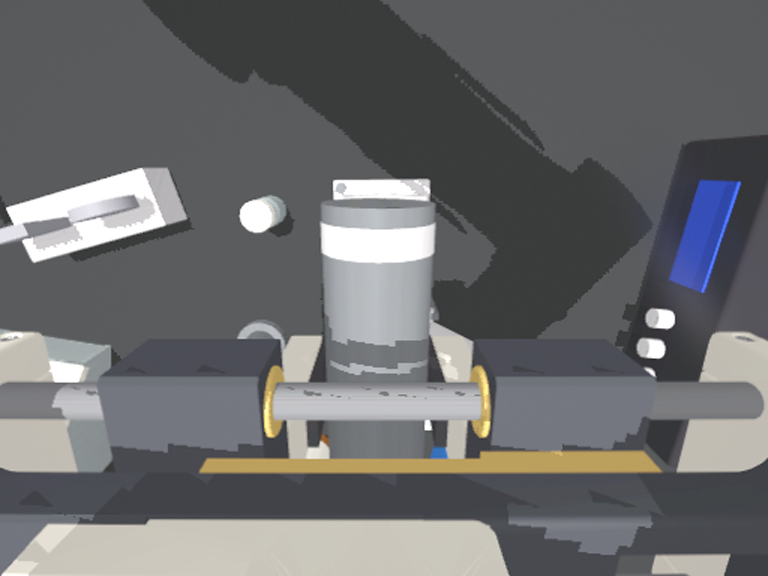

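```bash
python3 -m crank '[{"x":-0.007,"y":0.004,"z":-0.04,"ax":0,"ay":0,"az":0},{"x":-0.007,"y":0.004,"z":-0.08,"ax":0,"ay":0,"az":0},{"x":-0.007,"y":0.004,"z":-0.12,"ax":0,"ay":0,"az":0},{"x":-0.007,"y":0.004,"z":-0.15,"ax":0,"ay":0,"az":0},{"x":-0.007,"y":0.004,"z":-0.175,"ax":0,"ay":0,"az":0},{"x":-0.007,"y":0.004,"z":-0.19,"ax":0,"ay":0,"az":0},{"x":-0.007,"y":0.004,"z":-0.2,"ax":0,"ay":0,"az":0},{"x":-0.007,"y":0.004,"z":-0.207,"ax":0,"ay":0,"az":0},{"x":-0.007,"y":0.004,"z":-0.21,"ax":0,"ay":0,"az":0},{"x":-0.007,"y":0.004,"z":-0.21,"ax":0,"ay":0,"az":0}]'
python3 - <<'E'
from h import *
import pickle
for n in ('wrist','side'):
  p=imaging.grab_frame(n);save(p,n+'12',*((None,1.5) if n=='wrist' else ((160,60,300,180),5)));pickle.dump(p,open(n+'12.pkl','wb'))
s=arm.state();print(s['tool_pos'],s['force'])
E
```

```text
time: 15.83
tool_pos: [433.6, 311.7, 3.0]
tcp_rot: [3.141, -0.0, 1.672]
force: [-0.1, -0.4, -3.2]
gripper_width: 37.0
[433.91556699 312.34038841   3.74809632] [-0.7300661  -0.00628454 -2.65365193]
```

View pics/wrist12.png

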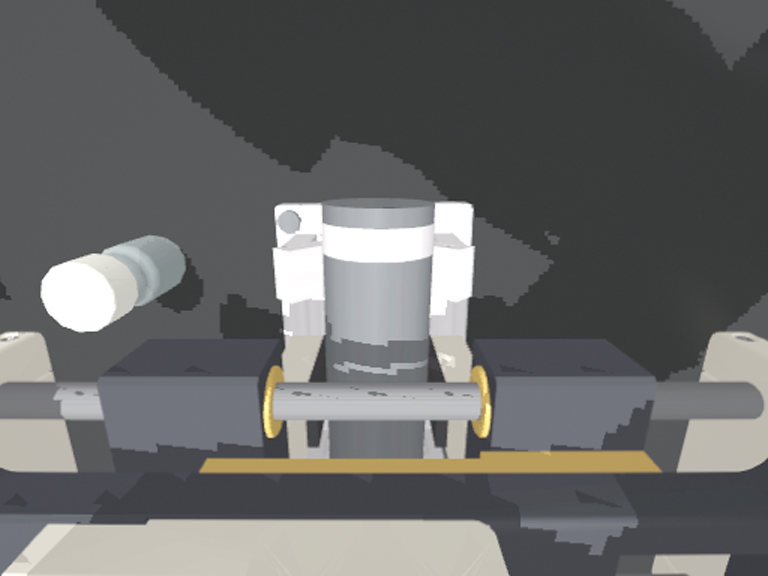

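View pics/side12.png

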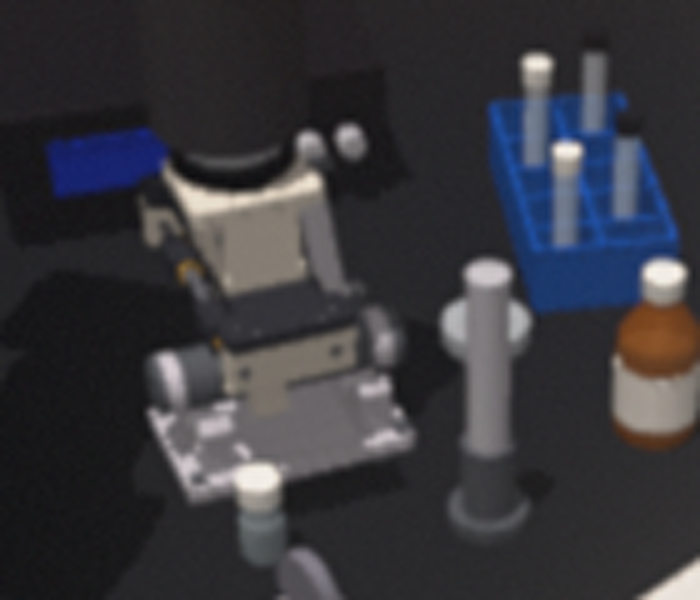

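The barrel is over the V: barrel columns 322–435, V plate 273–473. I correct by about 1.5 mm and lower it until it seats.

```bash
python3 -m crank '[{"x":-0.001,"y":-0.002,"z":-0.003,"ax":0,"ay":0,"az":0},{"x":-0.001,"y":-0.002,"z":-0.006,"ax":0,"ay":0,"az":0},{"x":-0.001,"y":-0.002,"z":-0.009,"ax":0,"ay":0,"az":0},{"x":-0.001,"y":-0.002,"z":-0.009,"ax":0,"ay":0,"az":0}]'; python3 -m crank '[{"x":0,"y":0,"z":-0.001,"ax":0,"ay":0,"az":0},{"x":0,"y":0,"z":-0.002,"ax":0,"ay":0,"az":0},{"x":0,"y":0,"z":-0.002,"ax":0,"ay":0,"az":0}]'
```

```text
time: 16.27
tool_pos: [432.3, 310.0, -6.5]
tcp_rot: [3.141, -0.0, 1.673]
force: [-0.2, -0.2, -3.2]
gripper_width: 37.2
time: 16.52
tool_pos: [432.7, 310.3, -7.9]
tcp_rot: [3.141, -0.0, 1.673]
force: [-0.2, 0.2, -0.9]
gripper_width: 37.0
```

```bash
python3 -m crank '[{"x":0,"y":0,"z":-0.001,"ax":0,"ay":0,"az":0},{"x":0,"y":0,"z":-0.001,"ax":0,"ay":0,"az":0},{"x":0,"y":0,"z":-0.001,"ax":0,"ay":0,"az":0}]'
```

```text
time: 16.77
tool_pos: [432.8, 310.5, -8.2]
tcp_rot: [3.14, -0.001, 1.674]
force: [-2.8, 0.2, 7.1]
gripper_width: 37.4
```

Seated: force is now +7 N upward at the height I computed. I release gently by opening to 60 mm.

```bash
python3 -m crank '[{"x":0,"y":0,"z":0,"ax":0,"ay":0,"az":0},{"x":0,"y":0,"z":0,"ax":0,"ay":0,"az":0},{"x":0,"y":0,"z":0,"ax":0,"ay":0,"az":0},{"x":0,"y":0,"z":0,"ax":0,"ay":0,"az":0},{"x":0,"y":0,"z":0,"ax":0,"ay":0,"az":0}]' 0.06; python3 -m crank '[{"x":0,"y":0,"z":0.03,"ax":0,"ay":0,"az":0},{"x":0,"y":0,"z":0.06,"ax":0,"ay":0,"az":0},{"x":0,"y":0,"z":0.1,"ax":0,"ay":0,"az":0},{"x":0,"y":0,"z":0.14,"ax":0,"ay":0,"az":0},{"x":0,"y":0,"z":0.18,"ax":0,"ay":0,"az":0},{"x":0,"y":0,"z":0.2,"ax":0,"ay":0,"az":0},{"x":-0.03,"y":0,"z":0.2,"ax":0,"ay":0,"az":0},{"x":-0.05,"y":0,"z":0.2,"ax":0,"ay":0,"az":0},{"x":-0.05,"y":0,"z":0.2,"ax":0,"ay":0,"az":0}]'
python3 - <<'E'
from h import *
import pickle
for n in ('wrist','side'):
  p=imaging.grab_frame(n);save(p,n+'13',*((None,1.5) if n=='wrist' else ((160,60,300,180),5)));pickle.dump(p,open(n+'13.pkl','wb'))
E
```

```text
time: 17.18
tool_pos: [432.3, 309.8, -9.4]
tcp_rot: [-3.141, 0.0, 1.672]
force: [0.6, -0.4, -0.2]
gripper_width: 58.8
time: 17.93
tool_pos: [380.0, 309.4, 191.4]
tcp_rot: [-3.141, -0.002, 1.673]
force: [-0.1, -0.4, -0.2]
gripper_width: 59.9
```

View pics/wrist13.png

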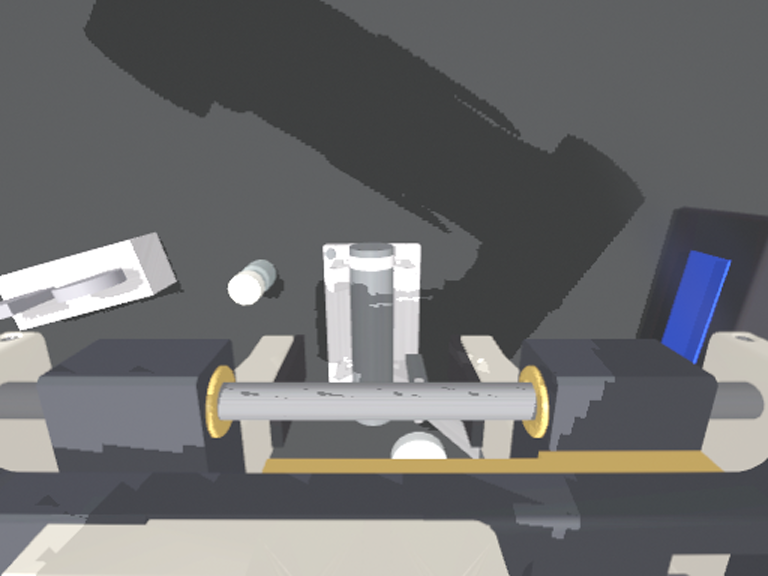

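View pics/side13.png

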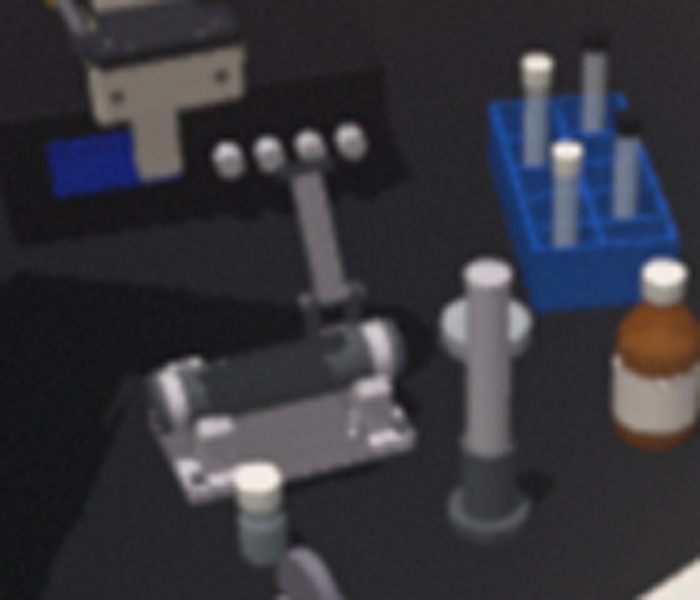

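```bash
python3 - <<'E'
from h import *
import pickle
np.set_printoptions(precision=1,suppress=True)
p=pickle.load(open('wrist13.pkl','rb'));save(p,'w13c',(205,150,295,250),6)
S=pickle.load(open('side13.pkl','rb'))
a=.106;c=np.array([448,312.2]);u=np.array([np.cos(a),np.sin(a)]);v=np.array([-u[1],u[0]])
for q in((372,247),(372,256),(372,269)):
    X=atz(p,(q[0]/1.5,q[1]/1.5),66)[:2]-c;print(q,X@u,X@v)
# bar projected by angle
for th in (1.9,2.0,2.1,2.2,2.3,2.4):
    y=40-82*np.cos(th);z=70.5+82*np.sin(th);B=[*(c+52*u+y*v),z];q=proj(S,[B])[0];print(th,np.array(B),(q-[160,60])*5)
print("bar px obs (305,160)/5, top obs 98.8,198.3")
T=pickle.load(open('P0.pkl','rb'))['top']
for th in (2.0,2.1,2.2,2.3,2.4):
    y=40-82*np.cos(th);z=70.5+82*np.sin(th);print(th,proj(T,[[*(c+52*u+y*v),z]])[0])
E
```

```text
(372, 247) -82.8154516498954 2.5283001618852166
(372, 256) -75.56292864325832 2.4790226008114833
(372, 269) -64.92490909298469 2.406691933214759
1.9 [492.7 383.8 148.1] [305.8 167.1]
2.0 [491.9 391.4 145.1] [302.2 165.4]
2.1 [491.1 398.6 141.3] [298.8 165. ]
2.2 [490.4 405.5 136.8] [295.8 165.9]
2.3 [489.7 411.8 131.6] [293.1 168.1]
2.4 [489.1 417.6 125.9] [290.8 171.4]
bar px obs (305,160)/5, top obs 98.8,198.3
2.0 [101.7 197.5]
2.1 [ 99.7 198.2]
2.2 [ 97.9 199. ]
2.3 [ 96.4 199.8]
2.4 [ 95.1 200.5]
```

View pics/w13c.png

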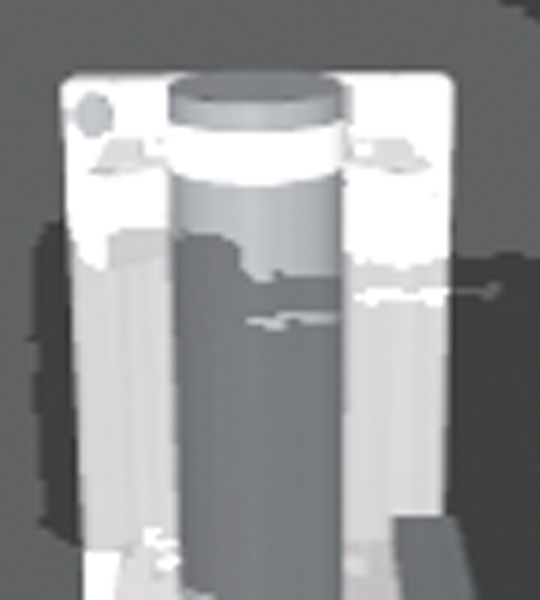

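The barrel lies in the V: band middle at -70 mm against the expected -67.5, so it is about 3 mm off centre, within limits. The strap bar in side view fits an angle of about 2.1 rad. Before swinging in behind the strap I check where the black box stands.

```bash
python3 - <<'E'
from h import *
import pickle
np.set_printoptions(precision=1,suppress=True)
P=pickle.load(open('P0.pkl','rb'));T,S=P['top'],P['side']
for t,s in(((84,325),(308,138)),((84,283),(345,132))):
    print(tri([ray(T,np.array(t)/1.5),ray(S,np.array(s)/1.5)]))
# box top front edge corners: top (73,263),(70,402)->? side
print(tri([ray(T,np.array((73,263))/1.5),ray(S,np.array((340,72))/1.5)]), [atz(T,np.array(q)/1.5,z) for q in((90,275),(88,402)) for z in(0,80)])
E
```

```text
(array([468.8, 570.8,  48.5]), [np.float64(2.363920926853584), np.float64(2.3639209268537105)])
(array([560.1, 574.2,  47.3]), [np.float64(2.9777342633924513), np.float64(2.9777342633924655)])
(array([542.9, 507.9, 234.6]), [np.float64(1.6429449037837873), np.float64(1.6429449037837256)]) [array([587.9, 583.2,   0. ]), array([563.5, 546.3,  80. ]), array([311.5, 581.4,  -0. ]), array([304.8, 544.7,  80. ])]
```

```bash
python3 -m crank '[{"x":0,"y":0.03,"z":0,"ax":0,"ay":0,"az":0.12},{"x":0,"y":0.06,"z":0,"ax":0,"ay":0,"az":0.24},{"x":0.02,"y":0.09,"z":0,"ax":0,"ay":0,"az":0.36},{"x":0.04,"y":0.12,"z":0,"ax":0,"ay":0,"az":0.48},{"x":0.06,"y":0.125,"z":0,"ax":0,"ay":0,"az":0.6},{"x":0.08,"y":0.125,"z":0,"ax":0,"ay":0,"az":0.72},{"x":0.1,"y":0.125,"z":0,"ax":0,"ay":0,"az":0.84},{"x":0.107,"y":0.125,"z":0,"ax":0,"ay":0,"az":0.96},{"x":0.107,"y":0.125,"z":0,"ax":0,"ay":0,"az":1.08},{"x":0.107,"y":0.125,"z":0,"ax":0,"ay":0,"az":1.2}]' 0 20
python3 -m crank '[{"x":0,"y":0,"z":-0.02,"ax":0,"ay":0,"az":0.12},{"x":0,"y":0,"z":-0.05,"ax":0,"ay":0,"az":0.24},{"x":0,"y":0,"z":-0.08,"ax":0,"ay":0,"az":0.36},{"x":0,"y":0,"z":-0.105,"ax":0,"ay":0,"az":0.37},{"x":0,"y":0,"z":-0.105,"ax":0,"ay":0,"az":0.37},{"x":0,"y":0,"z":-0.105,"ax":0,"ay":0,"az":0.37}]'
python3 - <<'E'
from h import *
import pickle
for n in ('wrist','side'):
  p=imaging.grab_frame(n);save(p,n+'14',*((None,1.5) if n=='wrist' else ((160,40,300,160),5)));pickle.dump(p,open(n+'14.pkl','wb'))
print(arm.state()['joint_positions'])
E
```

```text
time: 18.87
tool_pos: [490.8, 434.3, 189.2]
tcp_rot: [-3.14, -0.0, 2.877]
force: [0.3, 0.2, 0.2]
gripper_width: 1.5
time: 19.37
tool_pos: [489.5, 433.8, 84.2]
tcp_rot: [-3.138, -0.002, -3.042]
force: [0.1, 0.6, 1.5]
gripper_width: 0.3
[ 1.02331422e+00  4.01765507e-01 -1.64236107e-01  9.22477753e-04
 -1.00321015e+00 -9.23669984e-01]
```

View pics/wrist14.png

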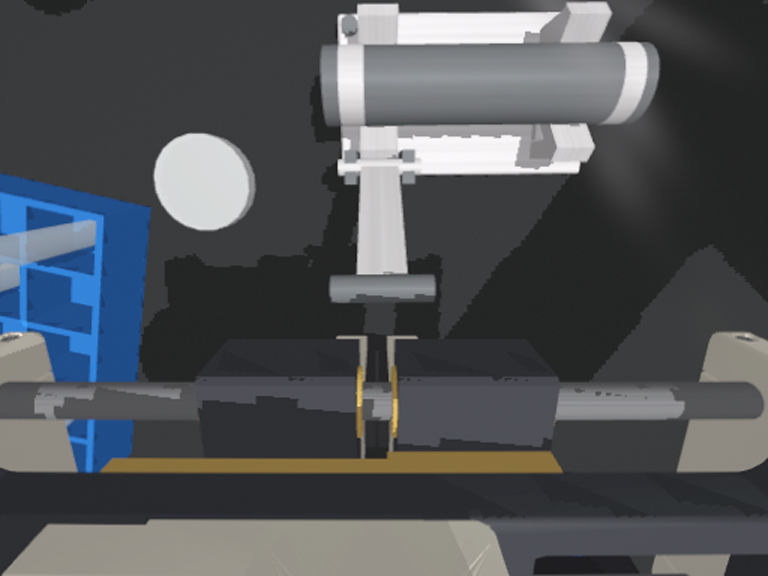

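View pics/side14.png

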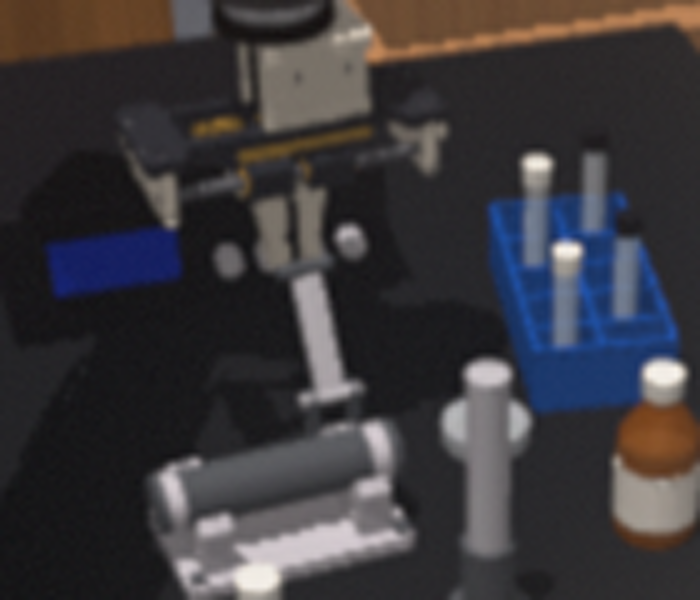

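```bash
python3 -m crank '[{"x":0.001,"y":-0.014,"z":0,"ax":0,"ay":0,"az":0},{"x":0.002,"y":-0.028,"z":0,"ax":0,"ay":0,"az":0},{"x":0.004,"y":-0.042,"z":0,"ax":0,"ay":0,"az":0},{"x":0.006,"y":-0.056,"z":0,"ax":0,"ay":0,"az":0},{"x":0.007,"y":-0.07,"z":0,"ax":0,"ay":0,"az":0},{"x":0.009,"y":-0.084,"z":0,"ax":0,"ay":0,"az":0},{"x":0.01,"y":-0.098,"z":0,"ax":0,"ay":0,"az":0},{"x":0.012,"y":-0.111,"z":0,"ax":0,"ay":0,"az":0},{"x":0.012,"y":-0.111,"z":0,"ax":0,"ay":0,"az":0}]'
python3 - <<'E'
from h import *
import pickle
for n in ('wrist','side'):
  p=imaging.grab_frame(n);save(p,n+'15',*((None,1.5) if n=='wrist' else ((160,40,300,160),5)));pickle.dump(p,open(n+'15.pkl','wb'))
E
```

```text
time: 20.22
tool_pos: [501.2, 320.7, 85.7]
tcp_rot: [-3.141, -0.001, -3.042]
force: [-0.9, 0.3, 0.4]
gripper_width: 0.4
```

View pics/wrist15.png

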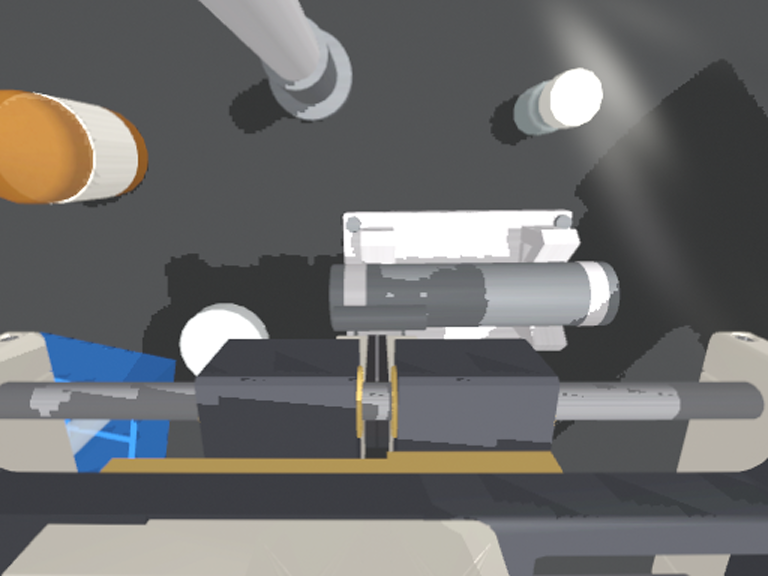

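View pics/side15.png

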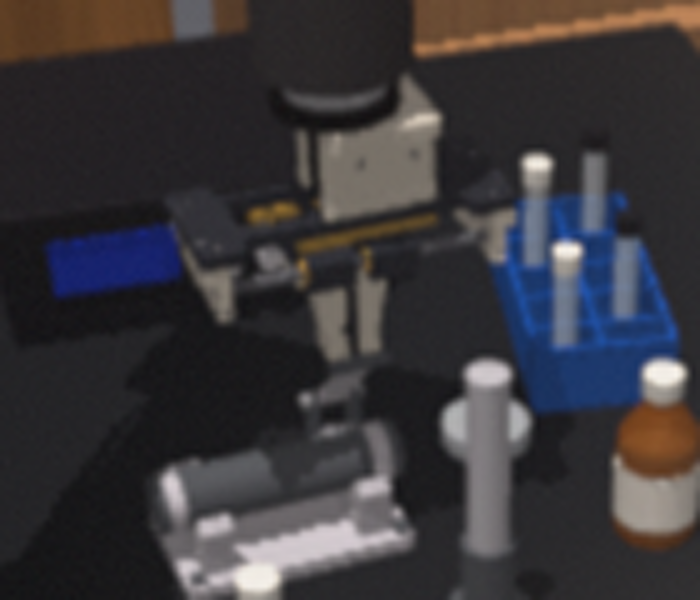

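```bash
python3 -m crank '[{"x":0,"y":0,"z":0.015,"ax":0,"ay":0,"az":0},{"x":0,"y":0,"z":0.03,"ax":0,"ay":0,"az":0},{"x":0.002,"y":-0.02,"z":0.03,"ax":0,"ay":0,"az":0},{"x":0.002,"y":-0.021,"z":0.011,"ax":0,"ay":0,"az":0},{"x":0.003,"y":-0.03,"z":-0.002,"ax":0,"ay":0,"az":0},{"x":0.004,"y":-0.038,"z":-0.017,"ax":0,"ay":0,"az":0},{"x":0.004,"y":-0.043,"z":-0.032,"ax":0,"ay":0,"az":0},{"x":0.004,"y":-0.044,"z":-0.045,"ax":0,"ay":0,"az":0},{"x":0.004,"y":-0.044,"z":-0.049,"ax":0,"ay":0,"az":0},{"x":0.004,"y":-0.044,"z":-0.049,"ax":0,"ay":0,"az":0}]'
python3 - <<'E'
from h import *
import pickle
for n in ('wrist','side'):
  p=imaging.grab_frame(n);save(p,n+'16',*((None,1.5) if n=='wrist' else ((160,40,300,160),5)));pickle.dump(p,open(n+'16.pkl','wb'))
E
```

```text
time: 21.15
tool_pos: [504.9, 279.0, 36.7]
tcp_rot: [-3.139, -0.002, -3.04]
force: [-1.7, -2.9, 5.2]
gripper_width: 0.4
```

View pics/wrist16.png

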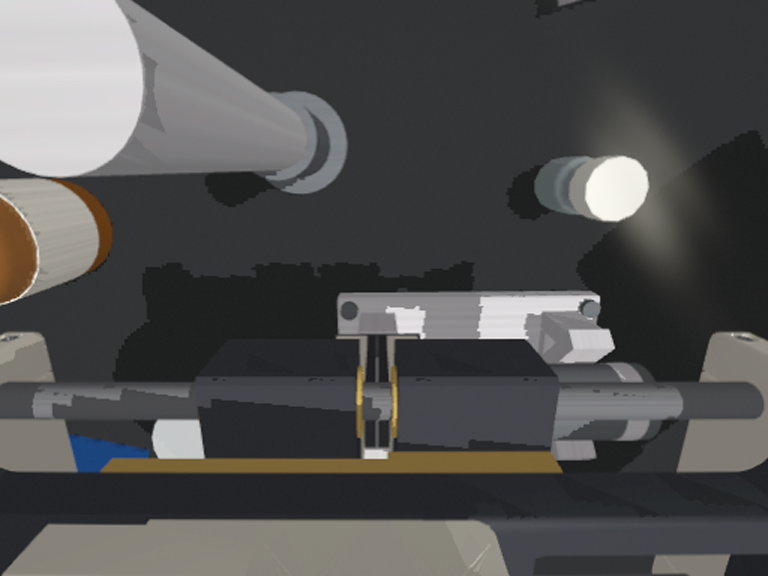

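View pics/side16.png

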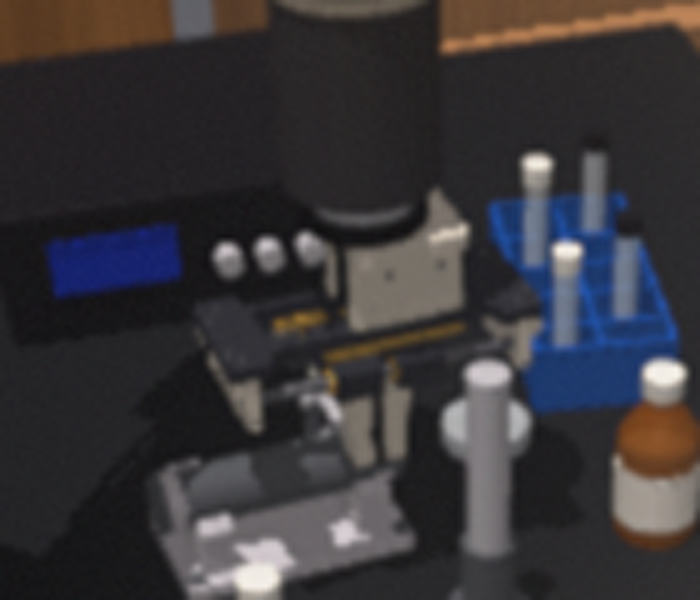

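```bash
python3 -m crank '[{"x":0,"y":0,"z":-0.0015,"ax":0,"ay":0,"az":0},{"x":0,"y":0,"z":-0.0015,"ax":0,"ay":0,"az":0},{"x":0,"y":0,"z":0.03,"ax":0,"ay":0,"az":0},{"x":0,"y":0,"z":0.07,"ax":0,"ay":0,"az":0},{"x":0,"y":0,"z":0.11,"ax":0,"ay":0,"az":0},{"x":0,"y":0,"z":0.15,"ax":0,"ay":0,"az":0},{"x":-0.02,"y":0.01,"z":0.18,"ax":0,"ay":0,"az":0},{"x":-0.04,"y":0.04,"z":0.18,"ax":0,"ay":0,"az":0},{"x":-0.05,"y":0.07,"z":0.18,"ax":0,"ay":0,"az":0}]'
python3 - <<'E'
from h import *
import pickle
for n in ('wrist','side'):
  p=imaging.grab_frame(n);save(p,n+'17',*((None,1.5) if n=='wrist' else ((160,40,300,160),5)));pickle.dump(p,open(n+'17.pkl','wb'))
print(arm.state()['joint_positions'])
E
```

```text
time: 22.0
tool_pos: [454.9, 351.3, 220.3]
tcp_rot: [3.137, 0.004, -3.042]
force: [0.5, 0.2, -1.7]
gripper_width: 0.1
[ 1.00094361e+00  1.76295551e-01 -1.68552485e-01 -4.77327001e-04
 -1.22361744e+00 -8.96661206e-01]
```

View pics/wrist17.png

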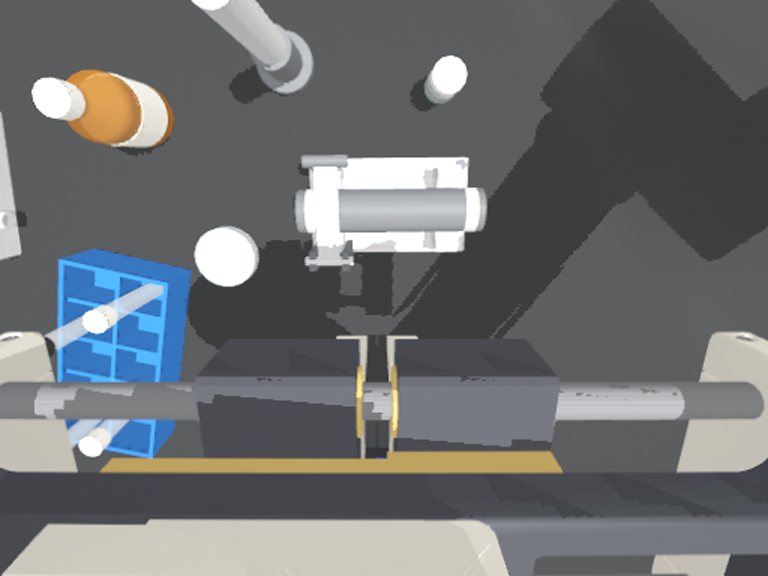

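View pics/side17.png

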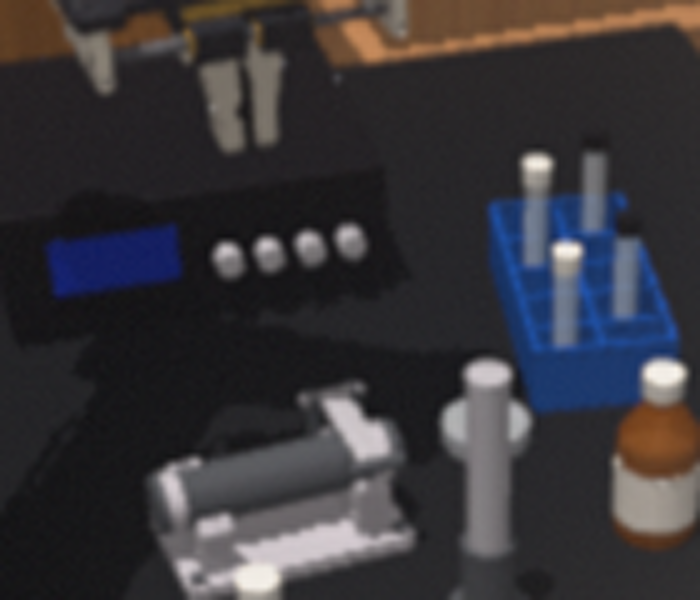

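The strap lies flat across the barrel. Its bar shows at wrist (325,160), on the -y side, and the press ended at tip z = 75 mm, which is the bar's top when the strap is fully down. Next is the key block.

```bash
python3 -m crank '[{"x":0,"y":-0.04,"z":0,"ax":0,"ay":0,"az":0.1},{"x":-0.01,"y":-0.08,"z":0,"ax":0,"ay":0,"az":0.2},{"x":-0.01,"y":-0.12,"z":0,"ax":0,"ay":0,"az":0.277},{"x":-0.02,"y":-0.16,"z":0,"ax":0,"ay":0,"az":0.277},{"x":-0.02,"y":-0.2,"z":0,"ax":0,"ay":0,"az":0.277},{"x":-0.03,"y":-0.24,"z":-0.02,"ax":0,"ay":0,"az":0.277},{"x":-0.03,"y":-0.275,"z":-0.04,"ax":0,"ay":0,"az":0.277},{"x":-0.03,"y":-0.29,"z":-0.06,"ax":0,"ay":0,"az":0.277},{"x":-0.03,"y":-0.29,"z":-0.06,"ax":0,"ay":0,"az":0.277},{"x":-0.03,"y":-0.29,"z":-0.06,"ax":0,"ay":0,"az":0.277}]' 0.04 20
python3 - <<'E'
from h import *
import pickle
for n in ('wrist',):
  p=imaging.grab_frame(n);save(p,n+'18',None,1.5);pickle.dump(p,open(n+'18.pkl','wb'))
s=arm.state();print(s['joint_positions'],s['tool_pos'])
E
```

```text
time: 22.93
tool_pos: [424.9, 58.7, 156.2]
tcp_rot: [-3.141, -0.002, -2.766]
force: [0.5, 0.8, 0.9]
gripper_width: 39.6
[ 6.02229547e-01 -3.32915145e-02 -5.42938817e-01  3.87673864e-04
 -1.06094089e+00 -2.25200966e-01] [425.82067937  59.79843511 157.11433149]
```

View pics/wrist18.png

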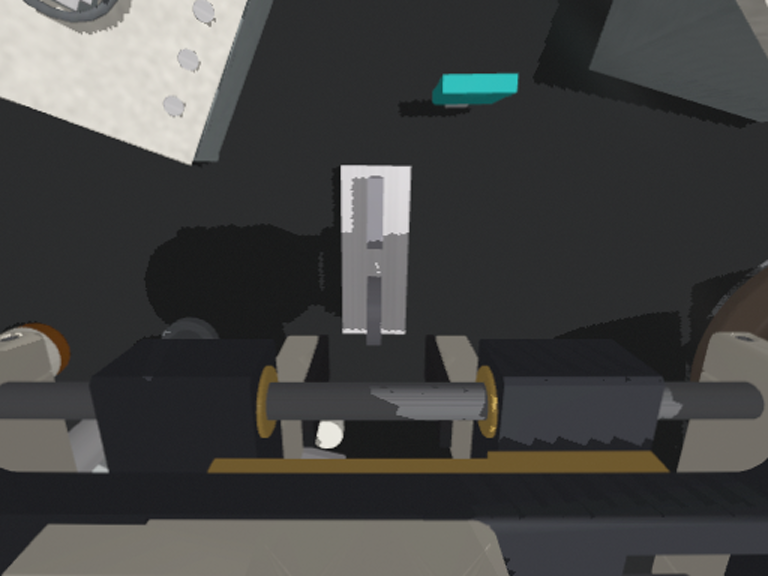

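```bash
python3 - <<'E'
from h import *
import pickle
p=pickle.load(open('wrist18.pkl','rb'));save(p,'w18c',(210,100,290,240),4)
save(p,'w18d',(215,105,285,170),8)
E
```

```text
(no output)
```

View pics/w18c.png

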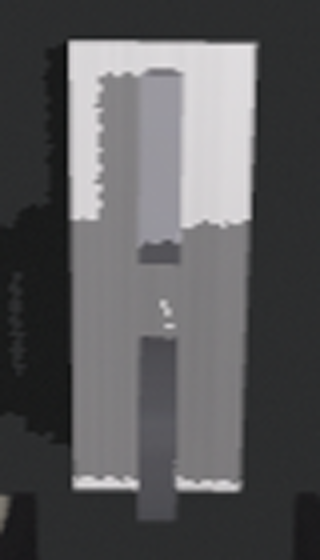

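View pics/w18d.png

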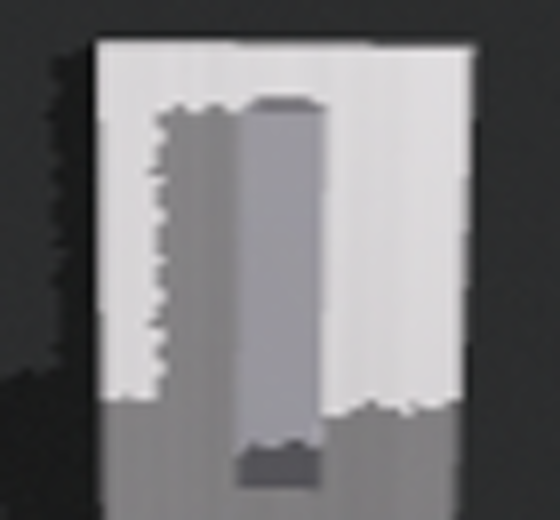

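```bash
python3 - <<'E'
from h import *
import pickle
np.set_printoptions(precision=2,suppress=True)
p=pickle.load(open('wrist18.pkl','rb'))
g=lambda q:(q[0]/8+215-.44,q[1]/8+105-.44)
h=lambda q:(q[0]/4+210-.375,q[1]/4+100-.375)
C=[atz(p,g(q),94) for q in((240,107),(325,106),(320,487),(236,487))]
print(C);m=sum(C)/4;d=(C[2]+C[3]-C[0]-C[1])/2;print("key",m,np.linalg.norm(d),np.arctan2(d[1],d[0]))
B=[atz(p,h(q),44) for q in((68,41),(257,41),(240,490),(72,490))]
m=sum(B)/4;d=(B[2]+B[3]-B[0]-B[1])/2;print(B,"dock",m,np.linalg.norm(d),np.linalg.norm(B[0]-B[1]),np.arctan2(d[1],d[0]),"slot",m-36*d/np.linalg.norm(d))
print(np.array(p['T']))
# console mouth from pictures
P=pickle.load(open('P0.pkl','rb'));save(P['top'],'tc',(215,100,285,180),7);save(P['side'],'sc',(270,140,370,240),6)
E
```

```text
[array([455.54,  -3.05,  94.  ]), array([446.6,  -6.7,  94. ]), array([430.85,  34.27,  94.  ]), array([440.16,  37.95,  94.  ])]
key [443.29  15.62  94.  ] 43.84079037814847 1.9337084139235599
[array([477.05,  -2.17,  44.  ]), array([429.78, -20.84,  44.  ]), array([383.89, 100.99,  44.  ]), array([431.12, 119.64,  44.  ])] dock [430.46  49.4   44.  ] 130.18342828165785 50.822326188632005 1.9312167447723447 slot [443.15  15.72  44.  ]
[[ -0.93  -0.35  -0.1  452.78]
 [ -0.37   0.89   0.26 -11.43]
 [  0.     0.28  -0.96 352.57]
 [  0.     0.     0.     1.  ]]
```

View pics/tc.png

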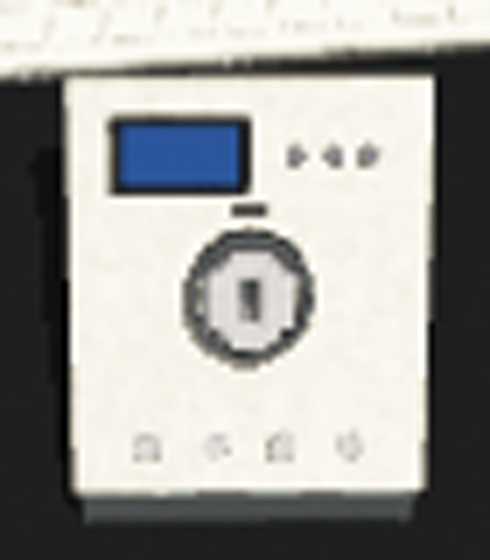

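View pics/sc.png

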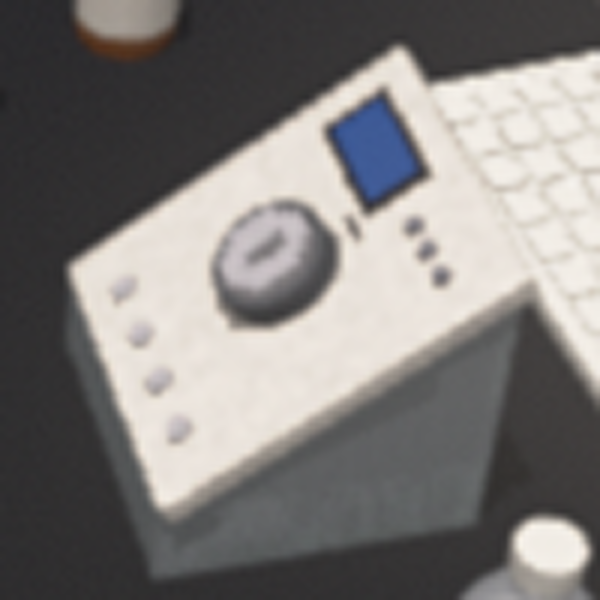

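```bash
python3 - <<'E'
from h import *
import pickle
from scipy.optimize import least_squares
np.set_printoptions(precision=3,suppress=True)
P=pickle.load(open("P0.pkl","rb"));T=P['top'];S=P['side']
t=lambda x,y:np.array([x/7+215-.43,y/7+100-.43]); s=lambda x,y:np.array([x/6+270-.42,y/6+140-.42])
M=(-11.5,0,116.9)
O=[(T,(75,75,153),t(63,76)),(T,(75,-75,153),t(435,75)),(T,(-75,-75,48),t(424,490)),(T,(-75,75,48),t(73,491)),(T,M,t(250,300)),
(S,(-75,75,48),s(68,268)),(S,(-75,-75,48),s(170,520)),(S,(75,75,153),s(400,45)),(S,(75,-75,153),s(535,285)),(S,M,s(268,250))]
def W(v,X):
    c,d=np.cos(v[2]),np.sin(v[2]);return [v[0]+c*X[0]-d*X[1],v[1]+d*X[0]+c*X[1],X[2]]
def r(v,O):
    return np.concatenate([proj(p,[W(v,X)])[0]-q for p,X,q in O])
for o in(O[:5],O[5:],O,):
    q=least_squares(r,[645,-48,-.1],args=(o,),loss='soft_l1');print(q.x,r(q.x,o).reshape(-1,2).tolist());print(W(q.x,M))
print(tri([ray(T,t(250,300)),ray(S,s(268,250))]))
E
```

```text
[646.98  -47.293  -0.07 ] [[1.401275701738541, 0.3338360157327571], [-1.2486762151265793, 0.3440020922339926], [-1.1726940681975861, -0.2964965426711501], [1.0403240624282262, -0.24148118221253867], [-0.0004036654637218362, -0.0739907301618814]]
[np.float64(635.5089871075364), np.float64(-46.48359248450146), 116.9]
[647.375 -52.106  -0.043] [[0.29057614637503093, 1.7067796915288511], [-0.3458156730063706, -1.16041997080751], [0.2153132061279166, 0.9354940204437696], [0.2046902063844982, -1.9849930557628852], [-0.36421742623497266, 0.389301699754526]]
[np.float64(635.885683335321), np.float64(-51.614466574044485), 116.9]
[647.649 -49.393  -0.057] [[1.7497060098329484, 0.39698996713697454], [-0.9226656837442988, -0.2183972069026936], [-0.21189945453744485, -0.8621981405515271], [2.022797614934035, -0.18603531904017245], [0.7312517768537248, -0.3319160981854452], [0.336387575681556, 0.7377389876436098], [-1.1297712695550217, -2.1749250652964065], [0.4108673076964351, 0.49465583784140676], [-0.4153604910604827, -2.3784827179293018], [-0.6736855988335151, -0.35346548058547]]
[np.float64(636.1678445676077), np.float64(-48.739450553584355), 116.9]
(array([638.019, -46.806, 112.895]), [np.float64(1.1507354696433367), np.float64(1.1507354696433856)])
```

Key middle is (443.2, 15.7) and the block's slot is at (443.2, 15.7); lengths measure 43.8 and 130.2 mm, so they agree. I descend on the square key.

```bash
python3 -m crank '[{"x":0.017,"y":-0.035,"z":0,"ax":0,"ay":0,"az":-0.014},{"x":0.0175,"y":-0.044,"z":-0.02,"ax":0,"ay":0,"az":-0.014},{"x":0.0175,"y":-0.044,"z":-0.05,"ax":0,"ay":0,"az":-0.014},{"x":0.0175,"y":-0.044,"z":-0.08,"ax":0,"ay":0,"az":-0.014},{"x":0.0175,"y":-0.044,"z":-0.11,"ax":0,"ay":0,"az":-0.014},{"x":0.0175,"y":-0.044,"z":-0.13,"ax":0,"ay":0,"az":-0.014},{"x":0.0175,"y":-0.044,"z":-0.14,"ax":0,"ay":0,"az":-0.014},{"x":0.0175,"y":-0.044,"z":-0.1465,"ax":0,"ay":0,"az":-0.014},{"x":0.0175,"y":-0.044,"z":-0.1465,"ax":0,"ay":0,"az":-0.014},{"x":0.0175,"y":-0.044,"z":-0.1465,"ax":0,"ay":0,"az":-0.014}]'
python3 - <<'E'
from h import *
import pickle
for n in ('wrist','side'):
  p=imaging.grab_frame(n);save(p,n+'19',*((None,1.5) if n=='wrist' else ((170,130,310,250),5)));pickle.dump(p,open(n+'19.pkl','wb'))
s=arm.state();print(s['tool_pos'],s['tcp_rot'])
E
```

```text
time: 23.82
tool_pos: [443.8, 16.8, 10.9]
tcp_rot: [-3.141, 0.001, -2.776]
force: [-0.1, -1.2, 1.1]
gripper_width: 40.2
[444.00266688  16.65532653  11.31810237] [ 3.14154160e+00  2.13018526e-03 -2.77686312e+00]
```

View pics/wrist19.png

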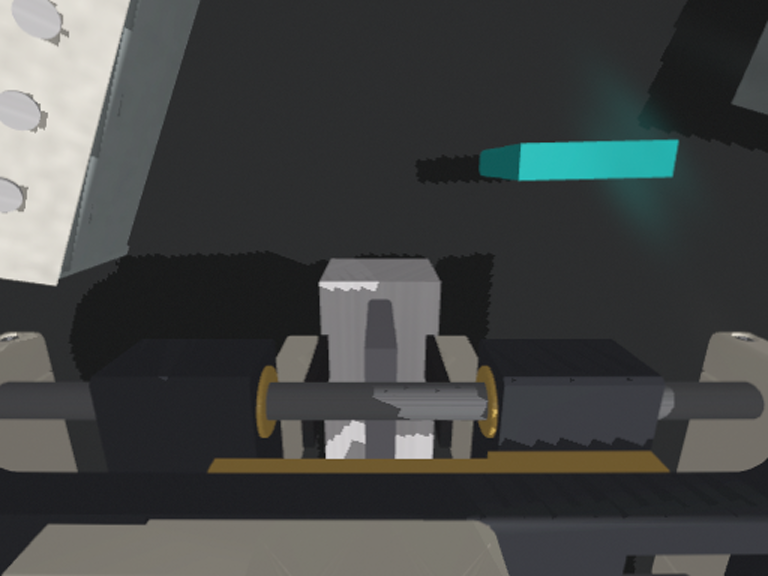

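View pics/side19.png

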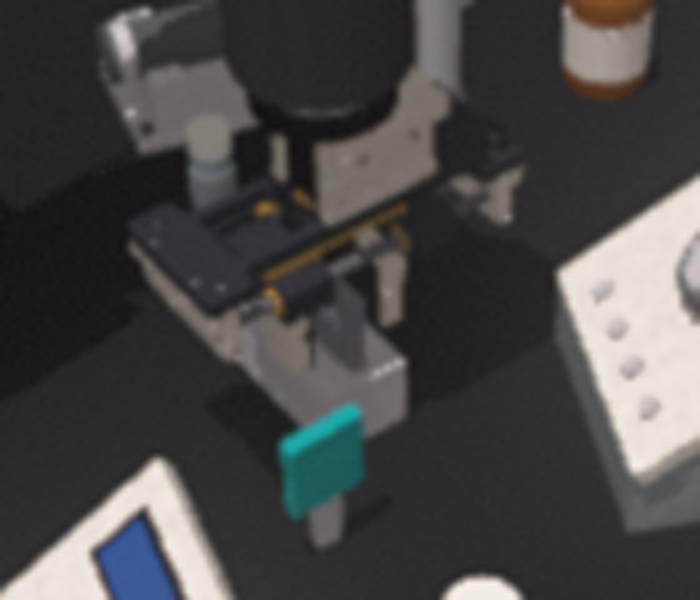

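```bash
python3 -m crank '[{"x":0,"y":-0.001,"z":0,"ax":0,"ay":0,"az":0},{"x":0,"y":-0.001,"z":0,"ax":0,"ay":0,"az":0},{"x":0,"y":-0.001,"z":0,"ax":0,"ay":0,"az":0},{"x":0,"y":-0.001,"z":0,"ax":0,"ay":0,"az":0},{"x":0,"y":-0.001,"z":0,"ax":0,"ay":0,"az":0},{"x":0,"y":-0.001,"z":0,"ax":0,"ay":0,"az":0}]' 0 40; python3 -m crank '[{"x":0,"y":0,"z":0.015,"ax":0,"ay":0,"az":0},{"x":0,"y":0,"z":0.03,"ax":0,"ay":0,"az":0},{"x":0,"y":0,"z":0.05,"ax":0,"ay":0,"az":0},{"x":0,"y":0,"z":0.08,"ax":0,"ay":0,"az":0},{"x":0,"y":0,"z":0.12,"ax":0,"ay":0,"az":0},{"x":0,"y":0,"z":0.16,"ax":0,"ay":0,"az":0},{"x":0,"y":0,"z":0.18,"ax":0,"ay":0,"az":0},{"x":0,"y":0,"z":0.18,"ax":0,"ay":0,"az":0}]'
python3 - <<'E'
from h import *
import pickle
for n in ('wrist','side'):
  p=imaging.grab_frame(n);save(p,n+'20',*((None,1.5) if n=='wrist' else ((170,130,310,250),5)));pickle.dump(p,open(n+'20.pkl','wb'))
s=arm.state();print(s['tool_pos'],s['tcp_rot'],s['joint_positions'])
E
```

```text
time: 24.42
tool_pos: [443.0, 14.8, 10.4]
tcp_rot: [-3.142, 0.0, -2.778]
force: [-1.2, 0.1, 2.5]
gripper_width: 9.8
time: 25.08
tool_pos: [445.7, 15.6, 195.5]
tcp_rot: [-3.141, 0.009, -2.777]
force: [0.6, -0.3, -0.8]
gripper_width: 9.8
[443.03738411  15.12160602 190.93234305] [ 3.14098760e+00  2.02911240e-03 -2.77779872e+00] [ 4.81190293e-01 -3.82912172e-02 -4.65577101e-01 -3.99486567e-04
 -1.14142446e+00 -1.17229817e-01]
```

View pics/wrist20.png

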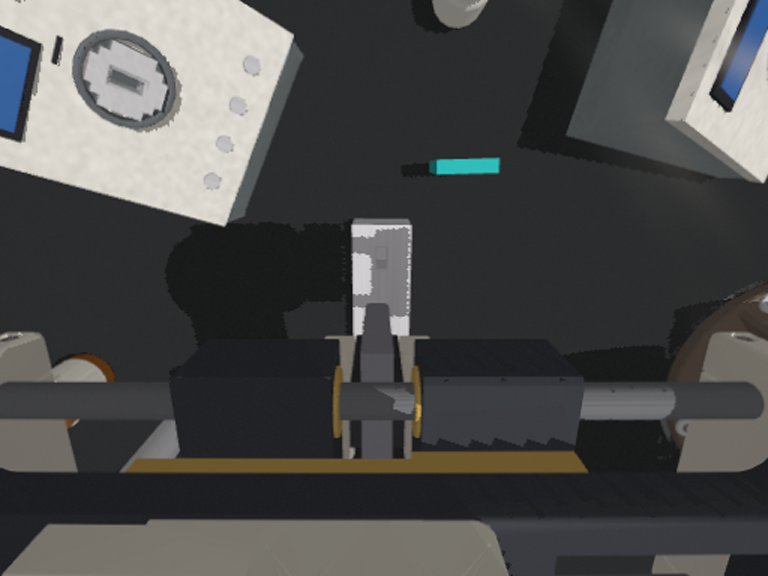

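View pics/side20.png

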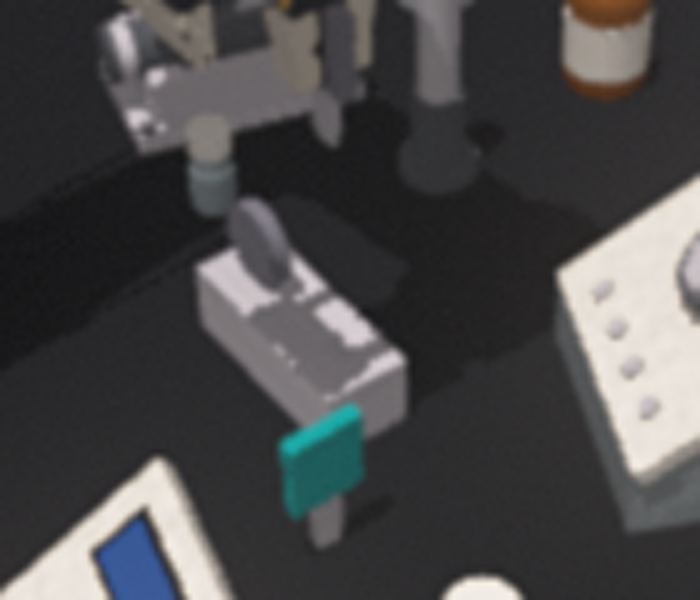

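```bash
python3 - <<'E'
from h import *
import pickle
np.set_printoptions(precision=2,suppress=True)
p=pickle.load(open('wrist20.pkl','rb'));save(p,'w20c',(0,0,210,155),3.8)
save(p,'w20d',(45,15,125,95),8)
v=[646.8,-48.5,-.06]
for q in((0,0),): pass
print(proj(p,[[636,-48,117]]))
E
```

```text
[[82.24 51.44]]
```

View pics/w20c.png

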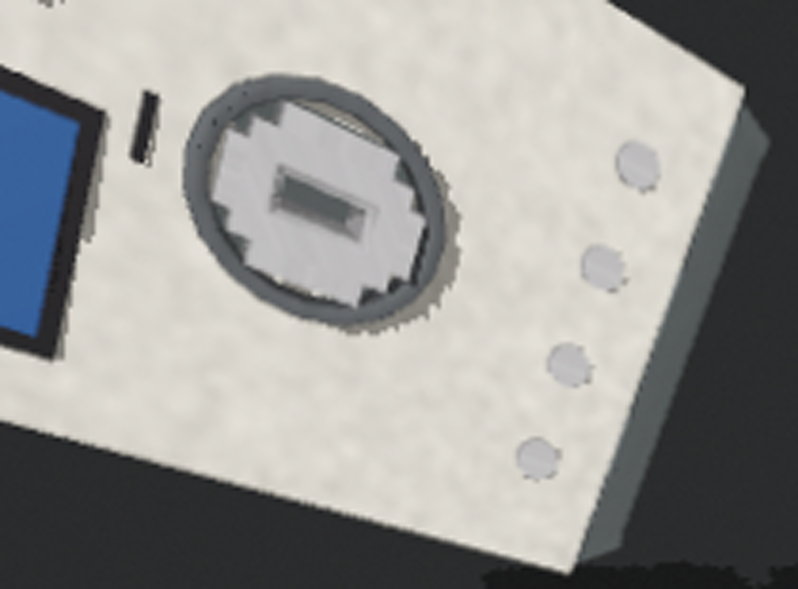

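View pics/w20d.png

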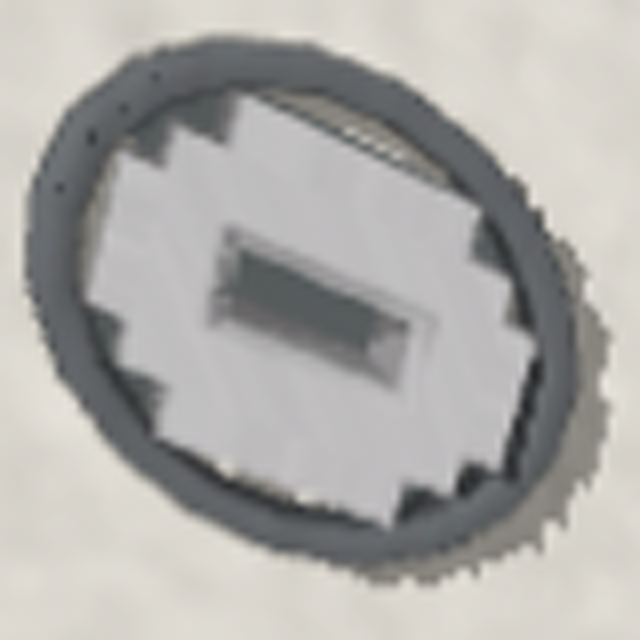

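```bash
python3 - <<'E'
from h import *
import pickle
np.set_printoptions(precision=2,suppress=True)
p=pickle.load(open('wrist20.pkl','rb'));P=pickle.load(open("P0.pkl","rb"));T=P['top'];S=P['side']
w=(84.25,54.1)
t=np.array([250/7+215-.43,300/7+100-.43]); s=np.array([268/6+270-.42,250/6+140-.42])
print("wrist z117",atz(p,w,117),"top",atz(T,t,117),"side",atz(S,s,117))
print(tri([ray(p,w),ray(T,t),ray(S,s)]))
g=lambda q:(q[0]/3.8-.37,q[1]/3.8-.37)
A,B=atz(p,g((742,88)),48),atz(p,g((570,572)),48);d=B-A;print(A,B,np.linalg.norm(d),"yaw",np.arctan2(d[1],d[0])-np.pi/2, (A+B)/2)
# slot direction: intersect slot long edges with panel-parallel plane through mouth
def plane(q,yaw):
    n=np.array([-np.sin(.611)*np.cos(yaw),-np.sin(.611)*np.sin(yaw),np.cos(.611)])
    o,d=ray(p,q);m=np.array([637,-48,117.]);return o+d*((m-o)@n)/(d@n),n
h=lambda q:(q[0]/8+45-.44,q[1]/8+15-.44)
Q=[plane(h(q),-.06)[0] for q in((228,228),(435,318),(397,395),(210,325))]
n=plane(h((0,0)),-.06)[1]
for a,b in((0,1),(3,2),(0,3),(1,2)):
    d=Q[a]-Q[b];print(d,np.linalg.norm(d),"hyaw",np.arctan2(d[1],d[0]))
E
```

```text
wrist z117 [633.82 -46.45 117.  ] top [635.24 -46.46 117.  ] side [637.29 -50.59 117.  ]
(array([637.81, -46.5 , 112.17]), [np.float64(0.9952012456863247), np.float64(0.725449488990046), np.float64(1.6509845208849014)])
[ 565.24 -119.19   48.  ] [575.52  35.78  48.  ] 155.30711444927294 yaw -0.06624464815038444 [570.38 -41.7   48.  ]
[17.25 -1.08 12.1 ] 21.097679476683272 hyaw -0.06224881358440242
[15.52 -0.27 10.86] 18.949440256807865 hyaw -0.017100360851395383
[ -0.23 -10.62   0.28] 10.622350602025264 hyaw -1.5927852073095037
[-1.96 -9.81 -0.96] 10.04553691656812 hyaw -1.7677854184340513
```

```bash
cat >> h.py <<'E'
from scipy.spatial.transform import Rotation as Ro
def rot(e): return Ro.from_euler('xyz',e)
def keyR(psi,turn=0.):
    s,c=np.sin(np.radians(35)),np.cos(np.radians(35))
    z=np.array([s*np.cos(psi),s*np.sin(psi),-c]);x=-np.array([-np.sin(psi),np.cos(psi),0]);y=np.cross(z,x)
    R=Ro.from_matrix(np.stack([x,y,z],1))
    return Ro.from_rotvec(z*turn)*R, z
E
python3 - <<'E'
from h import *
np.set_printoptions(precision=4,suppress=True)
s=arm.state();R=rot(s['tcp_rot']);Rt,z=keyR(-.06)
print((Rt*R.inv()).as_rotvec(), z, s['tool_pos'], Rt.as_euler('xyz'))
m=np.array([635,-46.8,117]);print((m-27.4*z)-s['tool_pos'],m+33.6*z)
E
```

```text
[-0.3837 -0.5189  1.1088] [ 0.5725 -0.0344 -0.8192] [443.0374  15.1216 190.9323] [-2.5307  0.     -1.6308]
[176.2749 -60.9792 -51.4876] [654.2375 -47.9556  89.4765]
```

```bash
python3 -m crank '[{"x":0.01,"y":-0.005,"z":0.02,"ax":-0.035,"ay":-0.047,"az":0.1},{"x":0.02,"y":-0.01,"z":0.03,"ax":-0.07,"ay":-0.094,"az":0.2},{"x":0.03,"y":-0.02,"z":0.03,"ax":-0.105,"ay":-0.14,"az":0.3},{"x":0.045,"y":-0.03,"z":0.03,"ax":-0.14,"ay":-0.187,"az":0.4},{"x":0.06,"y":-0.035,"z":0.03,"ax":-0.173,"ay":-0.234,"az":0.5},{"x":0.075,"y":-0.04,"z":0.03,"ax":-0.208,"ay":-0.281,"az":0.6},{"x":0.09,"y":-0.045,"z":0.03,"ax":-0.242,"ay":-0.328,"az":0.7},{"x":0.105,"y":-0.05,"z":0.03,"ax":-0.277,"ay":-0.374,"az":0.8},{"x":0.12,"y":-0.055,"z":0.03,"ax":-0.311,"ay":-0.421,"az":0.9},{"x":0.13,"y":-0.06,"z":0.02,"ax":-0.346,"ay":-0.468,"az":1.0}]'
python3 - <<'E'
from h import *
np.set_printoptions(precision=4,suppress=True)
s=arm.state();R=rot(s['tcp_rot']);Rt,z=keyR(-.06)
print((Rt*R.inv()).as_rotvec(), s['tool_pos'],s['joint_positions'])
m=np.array([635,-46.8,117]);print((m-27.4*z)-s['tool_pos'])
E
```

```text
time: 26.02
tool_pos: [573.9, -43.5, 210.6]
tcp_rot: [-2.583, 0.029, -1.734]
force: [1.8, -1.4, 2.2]
gripper_width: 10.2
[-0.0348 -0.0484  0.1023] [573.9458 -43.484  210.5863] [ 0.3742 -0.1654 -0.9233  0.7056 -0.396   0.4246]
[ 45.3664  -2.3736 -71.1416]
```

```bash
python3 -m crank '[{"x":0.015,"y":0,"z":-0.01,"ax":-0.018,"ay":-0.024,"az":0.05},{"x":0.03,"y":-0.001,"z":-0.02,"ax":-0.035,"ay":-0.048,"az":0.1},{"x":0.04,"y":-0.002,"z":-0.035,"ax":-0.035,"ay":-0.048,"az":0.102},{"x":0.045,"y":-0.002,"z":-0.05,"ax":-0.035,"ay":-0.048,"az":0.102},{"x":0.045,"y":-0.002,"z":-0.06,"ax":-0.035,"ay":-0.048,"az":0.102},{"x":0.045,"y":-0.002,"z":-0.067,"ax":-0.035,"ay":-0.048,"az":0.102},{"x":0.045,"y":-0.002,"z":-0.067,"ax":-0.035,"ay":-0.048,"az":0.102},{"x":0.045,"y":-0.002,"z":-0.067,"ax":-0.035,"ay":-0.048,"az":0.102}]'
python3 - <<'E'
from h import *
import pickle
np.set_printoptions(precision=4,suppress=True)
for n in ('wrist','side','top'):
  p=imaging.grab_frame(n);save(p,n+'21',*((None,1.5) if n=='wrist' else ((240,100,380,220),5)));pickle.dump(p,open(n+'21.pkl','wb'))
s=arm.state();R=rot(s['tcp_rot']);Rt,z=keyR(-.06)
print((Rt*R.inv()).as_rotvec(), s['tool_pos'],s['joint_positions'])
m=np.array([635,-46.8,117]);print((m-27.4*z)-s['tool_pos'])
E
```

```text
time: 26.68
tool_pos: [624.7, -48.3, 163.0]
tcp_rot: [-2.571, 0.005, -1.637]
force: [-0.1, 0.7, -0.4]
gripper_width: 9.9
[-0.0063 -0.0378  0.0045] [624.9764 -47.2183 164.1692] [-0.0538 -0.019  -1.0169  1.5056 -0.0025  0.054 ]
[ -5.6641   1.3607 -24.7244]
```

View pics/wrist21.png

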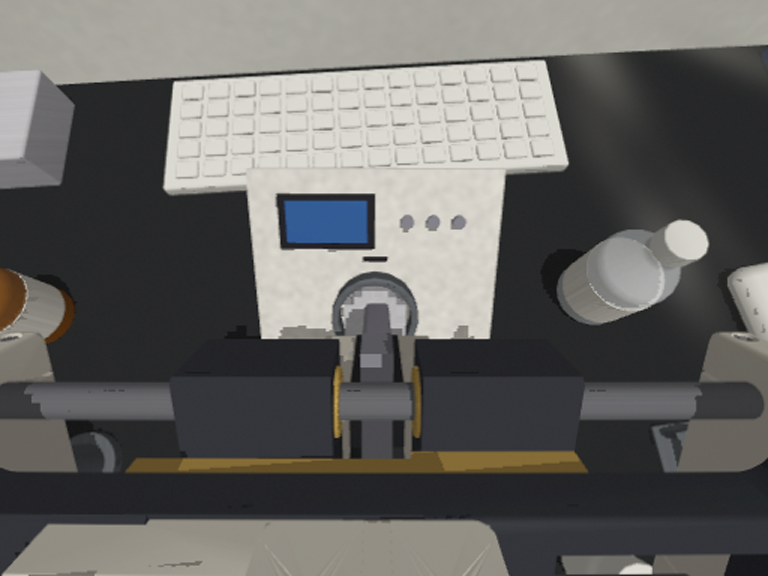

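View pics/side21.png

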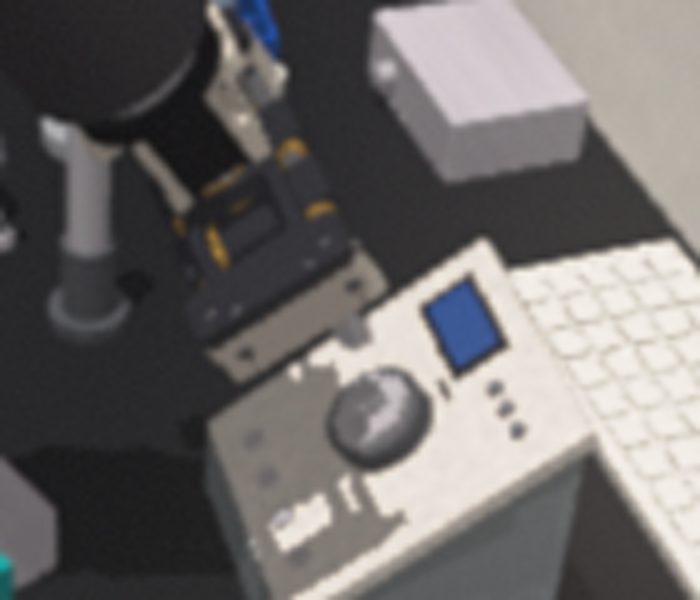

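The arm stopped short of the pose: j3 = -1.017 is at its limit and j5 is near 0. I'll fit the kinematics from the recorded states to see which key poses it can reach.

```bash
cat > kin.py <<'E'
import numpy as np
from scipy.optimize import least_squares
from scipy.spatial.transform import Rotation as Ro
D=[([199.338,644.83,187.753],[1.55910742,.35858353,.0118703979,0,-1.22414315,-.288101827],[3.14158,0,-1.870598]),
([440.2,232.4,268.8],[0.87575117,0.01538088,-0.23321041,0.0016553,-1.3207241,-1.0570574],[3.141,.001,2.965]),
([448.7,-297.1,267.0],[-.218024,.0886159,-.15953632,-.00016,-1.32354437,-1.20324266],[-3.14,-.001,1.719]),
([471.5128,-307.068,145.602],[-0.22975,0.20411,-0.30359,-0.0005,-1.05821,-1.28895],[3.1368,.001,1.6226]),
([439.8086,306.4987,211.95],[.974204341,.115273714,-.254484778,-.00042,-1.20291974,-2.4437672],[-3.14,.001,1.6719]),
([489.5,433.8,84.2],[1.02331422,.401765507,-.164236107,.0009,-1.00321015,-.92367],[-3.138,-.002,-3.042]),
([425.82,59.798,157.114],[.602229547,-.0332915,-.542938817,.000388,-1.06094,-.225201],[-3.141,-.002,-2.766]),
([443.037,15.1216,190.932],[.481190293,-.0382912,-.4655771,-.0004,-1.14142446,-.1172298],[3.141,.002,-2.7778]),
([573.9458,-43.484,210.5863],[0.3742,-0.1654,-0.9233,0.7056,-0.396,0.4246],[-2.583,.029,-1.734]),
([624.976,-47.218,164.169],[-0.0538,-0.019,-1.0169,1.5056,-0.0025,0.054],[-2.571,.005,-1.637])]
R=lambda ax,a:Ro.from_euler(ax,a)
def fk(q,P,s4=-1,s6=-1):
    r0,d,h,a,b,k,L,w=P
    A=R('z',q[0]);p=A.apply([r0,0,h]);A=A*R('y',q[1]);p=p+A.apply([0,0,a]);A=A*R('y',-q[2]);p=p+A.apply([0,d,k]);A1=A*R('x',s4*q[3]);p=p+A1.apply([b,0,0])
    A=A1*R('y',-q[4]);p=p+A.apply([L,0,w])
    A=A*R('x',s6*q[5]);M=A.as_matrix()  # local x=tool z
    return p,A
# tool frame: z=local x; offset rotation about it
C=None
LO=np.array([-3.07,-1.43,-1.02,-3.03,-3.05,-3.03]);HI=np.array([3.07,2.12,1.25,1.67,0,3.03])
E
python3 - <<'E'
from kin import *
import itertools
np.set_printoptions(precision=3,suppress=True)
for s4 in(-1,1):
    def f(P):
        return np.concatenate([fk(q,P,s4)[0]-np.array(x) for x,q,_ in D])
    s=least_squares(f,[0,-190,350,350,400,0,300,0],loss='soft_l1');print(s4,s.cost,s.x);print(f(s.x).reshape(-1,3))
    for x,q,e in D[-3:]:
        A=fk(q,s.x,s4)[1].as_matrix();T=Ro.from_euler('xyz',e).as_matrix();print(A.T@T)
E
```

```text
-1 244.71075965023132 [-166.137 -191.417  514.274  599.302  459.756   -5.009  727.223  171.575]
[[  -0.378   -0.698   -0.469]
 [   2.326   -2.304   -0.236]
 [   0.292    1.678   -0.931]
 [   0.83     0.296    1.261]
 [  -0.831   -0.375   -0.718]
 [   0.36     1.087    3.927]
 [  -0.387    0.111    0.269]
 [   0.342    0.706    0.258]
 [  24.896  -12.145    0.87 ]
 [-155.626   -0.111  -45.24 ]]
[[-0.  0.  1.]
 [ 0.  1. -0.]
 [-1.  0. -0.]]
[[-0. -0.  1.]
 [ 0.  1.  0.]
 [-1.  0. -0.]]
[[-0.    -0.002  1.   ]
 [ 0.002  1.     0.002]
 [-1.     0.002 -0.   ]]
1 519.1052811159961 [  -9.18  -191.839  617.624  599.523  431.162  -26.044  820.906   48.876]
[[   0.047   -0.412   -0.655]
 [   1.781    0.119   -3.883]
 [   1.43     0.757   -4.301]
 [   0.154   -0.616    6.065]
 [  -0.094   -1.062    0.119]
 [  -0.671    0.637   11.182]
 [  -1.205   -0.378    5.719]
 [   0.521   -0.271    2.595]
 [  -1.318  251.449   -0.629]
 [   0.15  -225.355  -11.852]]
[[-0.    -0.001  1.   ]
 [ 0.     1.     0.001]
 [-1.     0.    -0.   ]]
[[-0.43   0.223  0.875]
 [-0.864  0.18  -0.47 ]
 [-0.263 -0.958  0.115]]
[[-0.005 -0.002  1.   ]
 [-0.132 -0.991 -0.003]
 [ 0.991 -0.132  0.005]]
```

```bash
python3 - <<'E'
from kin import *
np.set_printoptions(precision=2,suppress=True)
def fk2(q,P):
    r0,d,h,a,b,k,L,w,d2=P
    A=R('z',q[0]);p=A.apply([r0,0,h]);A=A*R('y',q[1]);p=p+A.apply([0,0,a]);A=A*R('y',-q[2]);p=p+A.apply([0,d,k]);A1=A*R('x',-q[3]);p=p+A1.apply([b,d2,0])
    A=A1*R('y',-q[4]);p=p+A.apply([L,0,w]);A=A*R('x',-q[5]);return p,A
for mask in('none','w0','k0','w0k0'):
  for x0 in([0,-190,350,450,450,0,250,0,0],[0,0,350,450,450,0,250,0,-190]):
    def f(P):
        P=np.array(P)
        if 'w0' in mask:P[7]=0
        if 'k0' in mask:P[5]=0
        return np.concatenate([fk2(q,P)[0]-np.array(x) for x,q,_ in D])
    s=least_squares(f,x0,loss='soft_l1');print(mask,s.cost,s.x,np.abs(f(s.x)).reshape(-1,3).max(1))
E
```

```text
none 6.842077639370926 [   0.4     1.04  203.16  599.33  465.31   -2.33  416.48   -0.9  -192.76] [0.48 2.43 1.27 0.56 0.32 2.74 0.41 0.38 0.2  0.15]
none 6.84207763931771 [   0.4     1.04  203.16  599.33  465.31   -2.33  416.48   -0.9  -192.76] [0.48 2.43 1.27 0.56 0.32 2.74 0.41 0.38 0.2  0.15]
w0 6.980102630326337 [  -0.12    0.19  203.45  599.64  464.57   -1.71  417.93    9.27 -191.91] [0.48 2.57 1.3  0.46 0.33 2.78 0.36 0.36 0.32 0.31]
w0 6.98010263070615 [  -0.12    0.19  203.45  599.64  464.57   -1.71  417.93    0.   -191.91] [0.48 2.57 1.3  0.46 0.33 2.78 0.36 0.36 0.32 0.31]
k0 7.265457161293511 [   0.34    0.24  199.61  599.81  463.43 -741.52  416.19   -0.17 -191.98] [0.62 2.89 1.36 0.32 0.25 2.9  0.24 0.25 0.23 0.22]
k0 7.265457161342106 [   0.34    0.24  199.61  599.81  463.43  689.42  416.19   -0.17 -191.98] [0.62 2.89 1.36 0.32 0.25 2.9  0.24 0.25 0.23 0.22]
w0k0 7.272088180915324 [   0.22    0.09  199.9   599.87  463.37 -112.98  416.56   -0.   -191.82] [0.6  2.89 1.36 0.31 0.26 2.9  0.24 0.26 0.2  0.22]
w0k0 7.2720881809022275 [   0.22    0.09  199.9   599.87  463.37  -62.    416.56   -0.   -191.82] [0.6  2.89 1.36 0.31 0.26 2.9  0.24 0.26 0.2  0.22]
```

```bash
cat >> kin.py <<'E'
PP=[0.2,0.1,199.9,599.85,463.4,-191.85,416.5]
def FK(q):
    r0,d,h,a,b,d2,L=PP
    A=R('z',q[0]);p=A.apply([r0,0,h]);A=A*R('y',q[1]);p=p+A.apply([0,0,a]);A=A*R('y',-q[2]);p=p+A.apply([0,d,0]);A=A*R('x',-q[3]);p=p+A.apply([b,d2,0])
    A=A*R('y',-q[4]);p=p+A.apply([L,0,0]);A=A*R('x',-q[5])
    return p,A*Ro.from_matrix([[0,0,1],[0,1,0],[-1,0,0]])
def IK(p,Rt,q0s):
    best=None
    for q0 in q0s:
        def f(q):
            x,A=FK(q);return np.r_[(x-p)/100,(Rt*A.inv()).as_rotvec()*2]
        s=least_squares(f,np.clip(q0,LO+.01,HI-.01),bounds=(LO,HI),max_nfev=80)
        e=np.linalg.norm(s.fun);m=np.min(np.minimum(s.x-LO,HI-s.x))
        if best is None or (e<1e-3 and (best[0]>=1e-3 or m>best[2])) or (e<best[0] and best[0]>=1e-3): best=(e,s.x,m)
    return best
def keyframe(psi,turn=0):  # R of key/mouth: z=n, x up slope; clockwise turn about -z
    s,c=np.sin(np.radians(35)),np.cos(np.radians(35))
    K=R('z',psi)*Ro.from_matrix(np.array([[c,0,-s],[0,1,0],[s,0,c]]))
    return K*R('z',-turn)
def toolR(K,al,flip):
    # tool z = -key z, tool x = -+ key y ; then tilt al about key y (al>0 : tool z toward vertical at turn 0)
    B=Ro.from_matrix(np.array([[0,-1,0],[-1,0,0],[0,0,-1]]).T)  # cols: x_t=-y_k, y_t=-x_k, z_t=-z_k
    if flip: B=B*R('z',np.pi)
    return K*R('y',al)*B
def toolpose(m,psi,turn,hh,al,flip,g=22):
    K=keyframe(psi,turn);T=toolR(K,al,flip)
    p=m+K.apply([0,0,hh+g])+57.5*T.apply([0,0,1]);return p,T
SEEDS=[np.array(x) for x in([.35,-.1,-.6,0,-.9,1.2],[.35,-.1,-.6,0,-.9,-1.9],[0,0,-.9,1.5,-.5,0],[.3,0,-.5,-.8,-1,0],[0.2,.2,-.3,.8,-1.2,.5],[.4,0,-.8,-1.5,-.8,2],[.3,-.3,-.9,.5,-.4,-2])]
M=np.array([635,-46.8,117]);PSI=-.06
E
python3 - <<'E'
from kin import *
np.set_printoptions(precision=2,suppress=True)
for flip in(0,1):
  for al in(0,.2,.35,.5,.61,.75):
    o=[]
    for turn,hh in((0,50),(0,0),(.7,0),(1.4,0)):
        b=IK(*toolpose(M,PSI,turn,hh,al,flip),SEEDS);o.append((turn,hh,round(b[0],4),round(b[2],2),b[1].tolist() and np.round(b[1],2).tolist()))
    print(flip,al);[print("   ",x) for x in o]
E
```

```text
0 0
    (0, 50, np.float64(0.1789), np.float64(0.0), [-0.04, 0.04, -1.01, 1.47, -0.0, 0.09])
    (0, 0, np.float64(0.2819), np.float64(0.04), [0.17, 0.16, -0.87, 0.69, -0.04, 0.68])
    (0.7, 0, np.float64(0.2819), np.float64(0.04), [0.17, 0.16, -0.87, 0.69, -0.04, -0.02])
    (1.4, 0, np.float64(0.2819), np.float64(0.04), [0.17, 0.16, -0.87, 0.69, -0.04, -0.72])
0 0.2
    (0, 50, np.float64(0.0), np.float64(0.26), [0.32, 0.08, -0.76, 0.41, -0.38, 0.83])
    (0, 0, np.float64(0.0), np.float64(0.22), [0.27, 0.18, -0.8, 0.57, -0.24, 0.72])
    (0.7, 0, np.float64(0.0), np.float64(0.28), [0.24, 0.18, -0.64, 0.03, -0.28, 0.58])
    (1.4, 0, np.float64(0.0), np.float64(0.2), [0.19, 0.17, -0.6, -0.28, -0.2, 0.24])
0 0.35
    (0, 50, np.float64(0.0), np.float64(0.48), [0.31, 0.15, -0.54, 0.15, -0.65, 1.09])
    (0, 0, np.float64(0.0), np.float64(0.49), [0.29, 0.24, -0.53, 0.17, -0.56, 1.09])
    (0.7, 0, np.float64(0.0), np.float64(0.58), [0.13, 0.24, -0.4, -0.28, -0.58, 0.96])
    (1.4, 0, np.float64(0.0), np.float64(0.52), [-0.02, 0.22, -0.38, -0.7, -0.52, 0.78])
0 0.5
    (0, 50, np.floa
[... 2511 characters left out ...]
at64(0.0), np.float64(0.76), [0.25, 0.28, -0.26, 0.0, -1.02, -1.88])
    (0, 0, np.float64(0.0), np.float64(0.77), [0.24, 0.36, -0.25, 0.0, -0.96, -1.87])
    (0.7, 0, np.float64(0.0), np.float64(0.88), [-0.01, 0.36, -0.14, -0.45, -0.98, -1.97])
    (1.4, 0, np.float64(0.0), np.float64(0.81), [-0.25, 0.34, -0.21, -0.92, -0.91, -2.04])
1 0.75
    (0, 50, np.float64(0.0), np.float64(0.88), [0.23, 0.36, -0.14, -0.04, -1.2, -1.84])
    (0, 0, np.float64(0.0), np.float64(0.91), [0.22, 0.44, -0.11, -0.04, -1.15, -1.83])
    (0.7, 0, np.float64(0.0), np.float64(0.99), [-0.06, 0.43, -0.03, -0.5, -1.17, -1.92])
    (1.4, 0, np.float64(0.0), np.float64(0.89), [-0.33, 0.41, -0.13, -0.97, -1.09, -1.96])
```

The fitted model (residuals under 1 mm at rest) shows that a tool aligned with the key cannot reach the slot. With the key gripped at about 0.4 rad about the jaw axis, it can insert and turn with good joint margins. So I'll put the key back in its slot and regrip it tilted, with the gripper leaning away from the round key. First I work out the way back.

```bash
python3 - <<'E'
from kin import *
from h import arm,atz,pickle if 0 else arm
from h import *
import pickle
np.set_printoptions(precision=4,suppress=True)
s=arm.state();Rc=rot(s['tcp_rot']);Rt=rot([np.pi,0,-2.778])
print((Rt*Rc.inv()).as_rotvec(),s['tool_pos'],s['time'])
p=pickle.load(open('wrist20.pkl','rb'));t=pickle.load(open('P0.pkl','rb'))
print("turq top",atz(p,(465/1.5,165/1.5),86), proj(t['top'],[atz(p,(465/1.5,165/1.5),86)]))
x=np.array([.355,-.935]);print((atz(p,(465/1.5,165/1.5),86)[:2]-[443.2,15.7])@np.array([[.355,.935],[-.935,.355]]))
E
```

```text
File "<stdin>", line 2
    from h import arm,atz,pickle if 0 else arm
                                 ^^
SyntaxError: invalid syntax
```

```bash
python3 - <<'E'
from h import *
import pickle
np.set_printoptions(precision=4,suppress=True)
s=arm.state();Rc=rot(s['tcp_rot']);Rt=rot([np.pi,0,-2.778])
print((Rt*Rc.inv()).as_rotvec(),s['tool_pos'],s['time'])
p=pickle.load(open('wrist20.pkl','rb'))
X=atz(p,(465/1.5,165/1.5),86)
print("turq top",X);print((X[:2]-[443.2,15.7])@np.array([[.355,.935],[-.935,.355]]))
E
```

```text
[ 0.3556  0.4886 -1.1087] [624.9764 -47.2183 164.1692] 26.8333
turq top [414.9989 -77.1135  86.    ]
[ 76.7692 -59.3168]
```

```bash
python3 -m crank '[{"x":-0.01,"y":0.003,"z":0.02,"ax":0.01,"ay":0.015,"az":-0.033},{"x":-0.025,"y":0.008,"z":0.035,"ax":0.035,"ay":0.05,"az":-0.11},{"x":-0.04,"y":0.015,"z":0.045,"ax":0.07,"ay":0.098,"az":-0.22},{"x":-0.06,"y":0.02,"z":0.05,"ax":0.107,"ay":0.147,"az":-0.333},{"x":-0.08,"y":0.03,"z":0.05,"ax":0.142,"ay":0.195,"az":-0.443},{"x":-0.1,"y":0.035,"z":0.05,"ax":0.178,"ay":0.244,"az":-0.554},{"x":-0.12,"y":0.04,"z":0.05,"ax":0.213,"ay":0.293,"az":-0.665},{"x":-0.14,"y":0.05,"z":0.05,"ax":0.25,"ay":0.342,"az":-0.776},{"x":-0.16,"y":0.055,"z":0.04,"ax":0.284,"ay":0.391,"az":-0.887},{"x":-0.18,"y":0.062,"z":0.03,"ax":0.32,"ay":0.44,"az":-0.998}]'
python3 - <<'E'
from h import *
np.set_printoptions(precision=4,suppress=True)
s=arm.state();Rc=rot(s['tcp_rot']);Rt=rot([np.pi,0,-2.778])
print((Rt*Rc.inv()).as_rotvec(),np.array([443.04,15.12,191])-s['tool_pos'],s['time'],s['joint_positions'])
E
```

```text
time: 27.67
tool_pos: [444.0, 16.7, 194.7]
tcp_rot: [-2.98, 0.071, -2.451]
force: [0.1, -0.5, -1.6]
gripper_width: 9.8
[ 0.1038  0.1432 -0.3202] [-0.9168 -1.5441 -3.7413] 27.6667 [ 0.6461 -0.1553 -0.6484  0.187  -1.0071 -0.0559]
```

```bash
python3 -m crank '[{"x":0,"y":-0.001,"z":-0.002,"ax":0.034,"ay":0.047,"az":-0.105},{"x":-0.001,"y":-0.001,"z":-0.003,"ax":0.068,"ay":0.094,"az":-0.21},{"x":-0.001,"y":-0.0015,"z":-0.004,"ax":0.104,"ay":0.143,"az":-0.32},{"x":-0.001,"y":-0.0015,"z":-0.004,"ax":0.104,"ay":0.143,"az":-0.32},{"x":-0.001,"y":-0.0015,"z":-0.004,"ax":0.104,"ay":0.143,"az":-0.32},{"x":-0.001,"y":-0.0015,"z":-0.004,"ax":0.104,"ay":0.143,"az":-0.32}]'
python3 - <<'E'
from h import *
np.set_printoptions(precision=4,suppress=True)
s=arm.state();Rc=rot(s['tcp_rot']);Rt=rot([np.pi,0,-2.778])
print((Rt*Rc.inv()).as_rotvec(),np.array([443.04,15.12,191])-s['tool_pos'],s['time'],s['joint_positions'])
E
```

```text
time: 28.17
tool_pos: [443.8, 12.4, 189.8]
tcp_rot: [-3.137, -0.002, -2.774]
force: [0.0, 0.4, 0.0]
gripper_width: 9.6
[ 0.0048 -0.0004 -0.0038] [-0.7407  2.6777  1.2493] 28.1667 [ 0.479  -0.0344 -0.4667  0.0045 -1.1411 -0.1135]
```

```bash
python3 -m crank '[{"x":-0.0005,"y":0.0015,"z":-0.04,"ax":0.004,"ay":0,"az":-0.004},{"x":-0.0005,"y":0.002,"z":-0.08,"ax":0.004,"ay":0,"az":-0.004},{"x":-0.0005,"y":0.002,"z":-0.11,"ax":0.004,"ay":0,"az":-0.004},{"x":-0.0005,"y":0.002,"z":-0.13,"ax":0.004,"ay":0,"az":-0.004},{"x":-0.0005,"y":0.002,"z":-0.13,"ax":0.004,"ay":0,"az":-0.004},{"x":-0.0005,"y":0.002,"z":-0.13,"ax":0.004,"ay":0,"az":-0.004}]'
python3 - <<'E'
from h import *
np.set_printoptions(precision=4,suppress=True)
s=arm.state();Rc=rot(s['tcp_rot']);Rt=rot([np.pi,0,-2.778])
print((Rt*Rc.inv()).as_rotvec(),np.array([443.04,15.12,10.4])-s['tool_pos'],s['time'])
from kin import FK
p,A=FK(s['joint_positions']);print(p,A.as_euler('xyz'))
p=imaging.grab_frame('wrist');save(p,'wrist22',(190,150,320,250),6)
E
```

```text
time: 28.67
tool_pos: [442.9, 14.1, 60.0]
tcp_rot: [-3.14, -0.003, -2.778]
force: [0.5, 0.1, 0.5]
gripper_width: 9.6
[ 0.0021 -0.002  -0.    ] [  0.1744   1.02   -49.6076] 28.6667
[442.7248  14.0834  59.847 ] [-3.1403 -0.0026 -2.778 ]
```

View pics/wrist22.png

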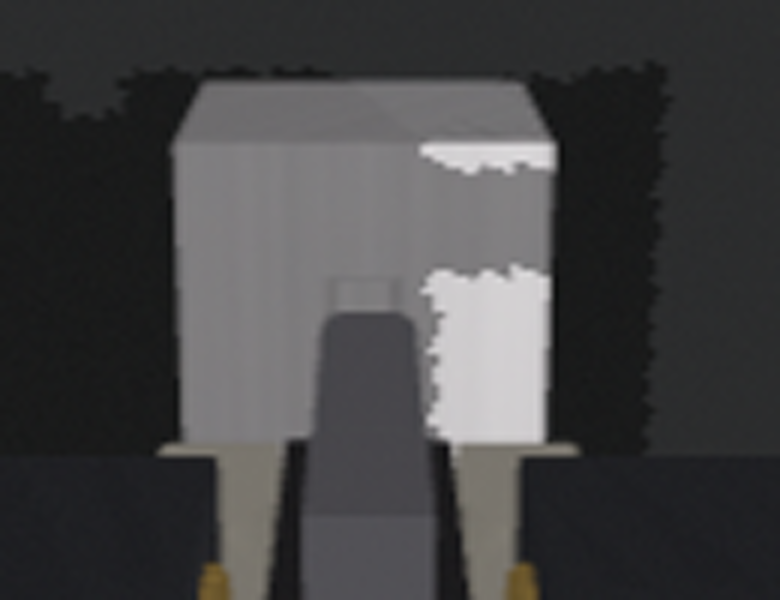

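```bash
python3 -m crank '[{"x":0,"y":0.001,"z":0,"ax":0.002,"ay":-0.002,"az":0},{"x":0,"y":0.001,"z":-0.01,"ax":0.002,"ay":-0.002,"az":0},{"x":0,"y":0.001,"z":-0.02,"ax":0.002,"ay":-0.002,"az":0},{"x":0,"y":0.001,"z":-0.03,"ax":0.002,"ay":-0.002,"az":0},{"x":0,"y":0.001,"z":-0.04,"ax":0.002,"ay":-0.002,"az":0},{"x":0,"y":0.001,"z":-0.047,"ax":0.002,"ay":-0.002,"az":0},{"x":0,"y":0.001,"z":-0.049,"ax":0.002,"ay":-0.002,"az":0},{"x":0,"y":0.001,"z":-0.049,"ax":0.002,"ay":-0.002,"az":0}]'
```

```text
time: 29.38
tool_pos: [444.3, 15.2, 11.4]
tcp_rot: [3.141, 0.002, -2.78]
force: [0.8, -0.4, -0.0]
gripper_width: 9.8
```

```bash
python3 -m crank '[{"x":0,"y":0,"z":0,"ax":0,"ay":0,"az":0},{"x":0,"y":0,"z":0,"ax":0,"ay":0,"az":0},{"x":0,"y":0,"z":0,"ax":0,"ay":0,"az":0},{"x":0,"y":0,"z":0.02,"ax":0,"ay":0,"az":0},{"x":0,"y":0,"z":0.05,"ax":0,"ay":0,"az":0},{"x":0,"y":0,"z":0.09,"ax":0,"ay":0,"az":0},{"x":0,"y":0,"z":0.09,"ax":0,"ay":0,"az":0},{"x":0,"y":0,"z":0.09,"ax":0,"ay":0,"az":0}]' 0.04
python3 - <<'E'
from kin import *
from h import arm,imaging,save,rot
np.set_printoptions(precision=4,suppress=True)
s=arm.state();x,c=s['tool_pos'],rot(s['tcp_rot'])
K=R('z',-1.2096);T=toolR(K,.4,0);m=np.array([443.2,15.7,44])
p=m+[0,0,25]+57.5*T.apply([0,0,1]);tz=T.apply([0,0,1])
print("tz",tz,"grasp tcp",p,"pre",p-70*tz,T.as_euler('xyz'))
print("rotvec",(T*c.inv()).as_rotvec(),"shift pre",p-70*tz-x,"shift grasp",p-x,x)
b=IK(p,T,SEEDS);print(b)
p=imaging.grab_frame('wrist');save(p,'wrist23',None,1.5)
E
```

```text
time: 30.05
tool_pos: [445.7, 15.8, 103.6]
tcp_rot: [3.141, 0.007, -2.78]
force: [-0.5, 0.4, 0.1]
gripper_width: 39.9
tz [-0.1376  0.3643 -0.9211] grasp tcp [435.287   36.6467  16.039 ] pre [444.9202  11.1464  80.5133] [ 2.7416  0.     -2.7804]
rotvec [0.3708 0.148  0.0015] shift pre [ -0.8042  -4.6589 -23.127 ] shift grasp [-10.4375  20.8415 -87.6013] [445.7244  15.8053 103.6403]
(np.float64(7.530816819986038e-11), array([ 0.1162,  0.3134, -0.4089, -0.4647, -1.0027,  0.5286]), np.float64(0.6110587475859595))
```

View pics/wrist23.png

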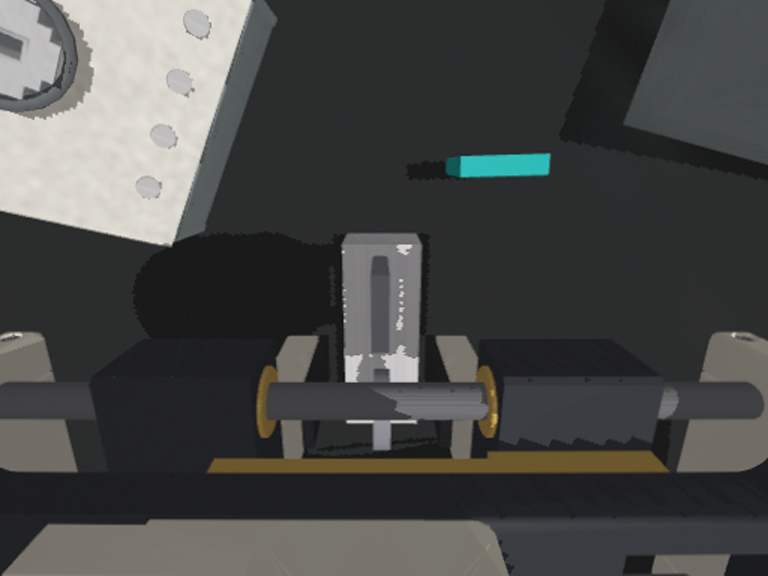

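```bash
python3 -m crank '[{"x":0,"y":-0.006,"z":0.01,"ax":0.1,"ay":0.04,"az":0},{"x":0.001,"y":-0.012,"z":0.01,"ax":0.2,"ay":0.08,"az":0},{"x":0.002,"y":-0.012,"z":0,"ax":0.3,"ay":0.12,"az":0.001},{"x":0.002,"y":-0.012,"z":-0.005,"ax":0.371,"ay":0.148,"az":0.0015},{"x":0.002,"y":-0.012,"z":-0.005,"ax":0.371,"ay":0.148,"az":0.0015},{"x":0.002,"y":-0.012,"z":-0.005,"ax":0.371,"ay":0.148,"az":0.0015},{"x":0.002,"y":-0.012,"z":-0.005,"ax":0.371,"ay":0.148,"az":0.0015}]'
python3 - <<'E'
from kin import *
from h import *
import pickle
np.set_printoptions(precision=4,suppress=True)
p_=imaging.grab_frame('wrist');save(p_,'wrist24',None,1.5);pickle.dump(p_,open('wrist24.pkl','wb'))
s=arm.state();x,c=s['tool_pos'],rot(s['tcp_rot'])
K=R('z',-1.2096);T=toolR(K,.4,0);m=np.array([443.2,15.7,44])
p=m+[0,0,25]+57.5*T.apply([0,0,1])
print("rotvec",(T*c.inv()).as_rotvec(),"shift grasp",p-x,x,FK(s['joint_positions'])[0])
# project expected key head corners
print(proj(p_,[m+K.apply(v) for v in([22,5,50],[22,-5,50],[-22,5,50],[-22,-5,50],[22,5,0],[22,-5,0])])*1.5)
E
```

```text
time: 30.68
tool_pos: [445.2, 2.6, 95.1]
tcp_rot: [2.743, -0.008, -2.779]
force: [1.0, 0.1, -0.6]
gripper_width: 39.9
rotvec [ 0.0035 -0.0058 -0.0025] shift grasp [ -9.9294  33.5372 -79.6263] [445.2163   3.1095  95.6653] [444.8796   3.0185  95.4626]
[[360.5863 306.3956]
 [380.7711 306.3214]
 [362.3914 364.5016]
 [380.1475 364.4219]
 [362.5151 249.5179]
 [379.4909 249.469 ]]
```

View pics/wrist24.png

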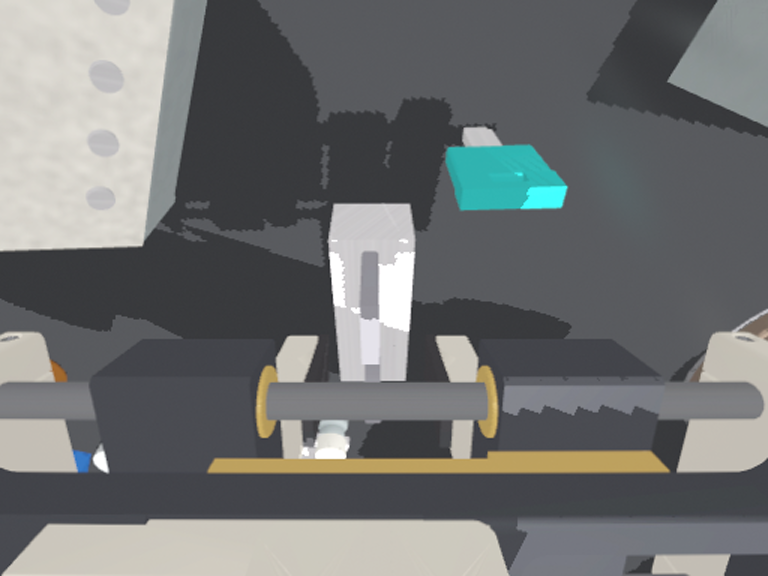

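```bash
python3 -m crank '[{"x":0.001,"y":0.01,"z":-0.02,"ax":0.0035,"ay":-0.005,"az":-0.002},{"x":-0.002,"y":0.018,"z":-0.04,"ax":0.0035,"ay":-0.005,"az":-0.002},{"x":-0.005,"y":0.025,"z":-0.058,"ax":0.0035,"ay":-0.005,"az":-0.002},{"x":-0.008,"y":0.03,"z":-0.07,"ax":0.0035,"ay":-0.005,"az":-0.002},{"x":-0.01,"y":0.0335,"z":-0.0796,"ax":0.0035,"ay":-0.005,"az":-0.002},{"x":-0.01,"y":0.0335,"z":-0.0796,"ax":0.0035,"ay":-0.005,"az":-0.002},{"x":-0.01,"y":0.0335,"z":-0.0796,"ax":0.0035,"ay":-0.005,"az":-0.002}]'
python3 - <<'E'
from kin import *
from h import *
np.set_printoptions(precision=4,suppress=True)
p_=imaging.grab_frame('wrist');save(p_,'wrist25',None,1.5)
p_=imaging.grab_frame('side');save(p_,'side25',(170,130,310,250),5)
s=arm.state();x,c=s['tool_pos'],rot(s['tcp_rot'])
K=R('z',-1.2096);T=toolR(K,.4,0);m=np.array([443.2,15.7,44])
p=m+[0,0,25]+57.5*T.apply([0,0,1])
print("rotvec",(T*c.inv()).as_rotvec(),"shift grasp",p-x,x,FK(s['joint_positions'])[0])
E
```

```text
time: 31.32
tool_pos: [435.7, 37.0, 16.8]
tcp_rot: [2.741, 0.001, -2.778]
force: [-0.3, 0.2, 0.4]
gripper_width: 40.0
rotvec [-0.0011  0.0017 -0.0012] shift grasp [-1.3015  0.0603 -1.3052] [436.5884  36.5865  17.3442] [436.1291  36.4592  17.2078]
```

View pics/wrist25.png

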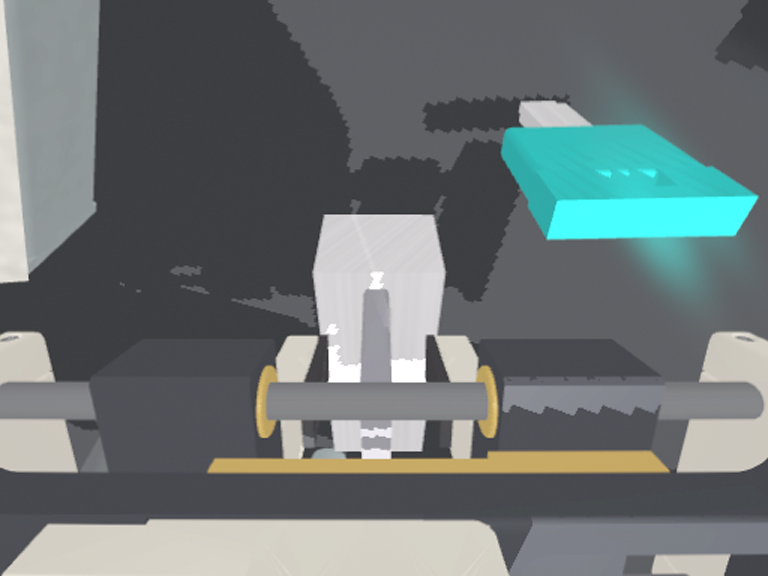

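View pics/side25.png

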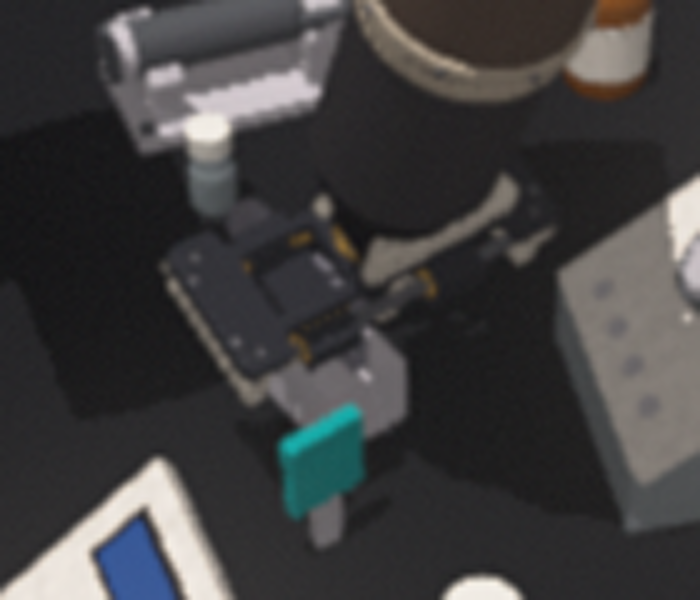

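```bash
python3 -m crank '[{"x":-0.0008,"y":0,"z":-0.001,"ax":0,"ay":0,"az":0},{"x":-0.0008,"y":0,"z":-0.001,"ax":0,"ay":0,"az":0},{"x":-0.0008,"y":0,"z":-0.001,"ax":0,"ay":0,"az":0},{"x":-0.0008,"y":0,"z":-0.001,"ax":0,"ay":0,"az":0},{"x":-0.0008,"y":0,"z":-0.001,"ax":0,"ay":0,"az":0},{"x":-0.0008,"y":0,"z":-0.001,"ax":0,"ay":0,"az":0},{"x":-0.0008,"y":0,"z":-0.001,"ax":0,"ay":0,"az":0}]' 0 50
python3 - <<'E'
from kin import *
from h import *
np.set_printoptions(precision=4,suppress=True)
s=arm.state();x,c=s['tool_pos'],rot(s['tcp_rot'])
K=R('z',-1.2096);m=np.array([443.2,15.7,44])
# key origin in tool frame
print("key in tool",c.inv().apply(m-x),"rot",(c.inv()*K).as_matrix(),x,FK(s['joint_positions'])[0])
print(repr(c.as_quat()))
E
```

```text
time: 32.0
tool_pos: [435.2, 36.3, 15.5]
tcp_rot: [2.74, 0.001, -2.78]
force: [0.2, -0.1, 1.3]
gripper_width: 9.5
key in tool [ -0.1944  -9.2412 -34.8881] rot [[ 0.     -1.     -0.0006]
 [-0.9206 -0.0003  0.3905]
 [-0.3905  0.0005 -0.9206]] [435.2112  36.3395  15.4901] [434.7494  36.2122  15.3554]
array([ 0.1761, -0.964 , -0.196 ,  0.0355])
```

```bash
python3 -m crank '[{"x":0,"y":0,"z":0.01,"ax":0,"ay":0,"az":0},{"x":0,"y":0,"z":0.025,"ax":0,"ay":0,"az":0},{"x":0,"y":0,"z":0.04,"ax":0,"ay":0,"az":0},{"x":0,"y":0,"z":0.06,"ax":0,"ay":0,"az":0},{"x":0,"y":0,"z":0.1,"ax":0,"ay":0,"az":0},{"x":0,"y":0,"z":0.14,"ax":0,"ay":0,"az":0},{"x":0,"y":0,"z":0.16,"ax":0,"ay":0,"az":0}]'
cat >> kin.py <<'E'
GR=Ro.from_matrix([[0,-1,0],[-.9206,0,.3905],[-.3905,0,-.9206]])  # key in tool
GP=np.array([-.2,-9.24,-34.9])
def tgt(m,psi,turn,hh,yo=0):
    K=keyframe(psi,turn);T=K*GR.inv();return m+K.apply([0,yo,hh])-T.apply(GP),T
E
cat > go.py <<'E'
from kin import *
from h import *
import sys
np.set_printoptions(precision=4,suppress=True)
def rel(m,psi,turn,hh):
    s=arm.state();x,c=s['tool_pos'],rot(s['tcp_rot']);p,T=tgt(m,psi,turn,hh)
    print("t",s['time'],"shift",p-x,"rotvec",(T*c.inv()).as_rotvec(),np.linalg.norm((T*c.inv()).as_rotvec()),"pos",x,"F",s['force'])
    # actual key pose wrt mouth frame
    K=keyframe(psi,turn);ko=x+c.apply(GP);print("  key in mouth",K.inv().apply(ko-m),"zang",np.arccos(np.clip((c*GR).apply([0,0,1])@K.apply([0,0,1]),-1,1)),"q",s['joint_positions'],"w",s['gripper_width'])
E
python3 - <<'E'
from go import *
rel(M,PSI,0,60)
for hh in(60,30,0):print(IK(*tgt(M,PSI,0,hh),SEEDS))
p_=imaging.grab_frame('wrist');save(p_,'wrist26',None,1.5)
E
```

```text
time: 32.58
tool_pos: [436.5, 35.9, 180.5]
tcp_rot: [2.743, 0.005, -2.78]
force: [0.3, 0.6, 1.5]
gripper_width: 10.0
t 32.5833 shift [162.3763 -80.7324 -50.407 ] rotvec [-0.3849 -0.5137  1.1102] 1.2823918497011333 pos [436.4893  35.9027 180.4972] F [0.297  0.6025 1.527 ]
  key in mouth [-106.1334   50.5473  186.7244] zang 0.6048768189714692 q [ 0.1253  0.1087 -0.2485 -0.4005 -1.3268  0.3578] w 9.988000297909005
(np.float64(5.2118643848727435e-11), array([ 0.3028,  0.1503, -0.4779,  0.1087, -0.7491,  1.1355]), np.float64(0.542084729003))
(np.float64(1.240681939022719e-10), array([ 0.2904,  0.2039, -0.4751,  0.1115, -0.6975,  1.1419]), np.float64(0.5448980681009472))
(np.float64(3.399116475774834e-12), array([ 0.2787,  0.258 , -0.4689,  0.1147, -0.6489,  1.1474]), np.float64(0.5510576539668475))
```

View pics/wrist26.png

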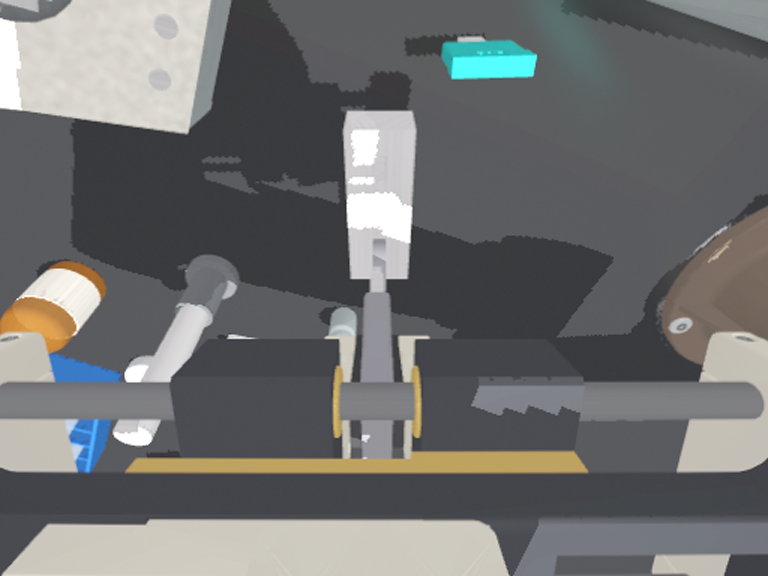

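```bash
python3 -m crank '[{"x":0.01,"y":-0.005,"z":0.02,"ax":-0.036,"ay":-0.048,"az":0.105},{"x":0.02,"y":-0.012,"z":0.03,"ax":-0.073,"ay":-0.097,"az":0.21},{"x":0.035,"y":-0.02,"z":0.03,"ax":-0.109,"ay":-0.146,"az":0.315},{"x":0.05,"y":-0.03,"z":0.03,"ax":-0.146,"ay":-0.195,"az":0.42},{"x":0.07,"y":-0.04,"z":0.03,"ax":-0.182,"ay":-0.243,"az":0.525},{"x":0.09,"y":-0.05,"z":0.03,"ax":-0.218,"ay":-0.291,"az":0.63},{"x":0.105,"y":-0.058,"z":0.02,"ax":-0.255,"ay":-0.34,"az":0.735},{"x":0.12,"y":-0.065,"z":0.01,"ax":-0.291,"ay":-0.389,"az":0.84},{"x":0.135,"y":-0.072,"z":0,"ax":-0.327,"ay":-0.437,"az":0.945},{"x":0.145,"y":-0.077,"z":-0.01,"ax":-0.364,"ay":-0.486,"az":1.05}]'
python3 - <<'E'
from go import *
rel(M,PSI,0,60)
E
```

```text
time: 33.47
tool_pos: [581.4, -40.5, 165.7]
tcp_rot: [-2.961, 0.013, -1.689]
force: [-0.0, 0.3, -1.2]
gripper_width: 9.5
t 33.4667 shift [ 17.4585  -4.3061 -35.6439] rotvec [-0.0154 -0.0281  0.0578] 0.06609300096719653 pos [581.4071 -40.5236 165.7341] F [-0.0331  0.2804 -1.1544]
  key in mouth [ 6.7694  2.6251 98.6902] zang 0.03634865843836464 q [ 0.313   0.1047 -0.4269  0.083  -0.8715  1.0906] w 9.510611114548407
```

```bash
python3 -m crank '[{"x":0.005,"y":-0.002,"z":-0.01,"ax":-0.015,"ay":-0.028,"az":0.058},{"x":0.009,"y":-0.004,"z":-0.022,"ax":-0.015,"ay":-0.028,"az":0.058},{"x":0.009,"y":-0.004,"z":-0.023,"ax":-0.015,"ay":-0.028,"az":0.058},{"x":0.009,"y":-0.004,"z":-0.023,"ax":-0.015,"ay":-0.028,"az":0.058},{"x":0.009,"y":-0.004,"z":-0.023,"ax":-0.015,"ay":-0.028,"az":0.058}]'
python3 - <<'E'
from go import *
import pickle
for n in('wrist','side','top'):
  p_=imaging.grab_frame(n);save(p_,n+'27',*{'wrist':(None,1.5),'side':((270,120,370,210),7),'top':((205,110,295,180),8)}[n]);pickle.dump(p_,open(n+'27.pkl','wb'))
rel(M,PSI,0,60)
E
```

```text
time: 33.88
tool_pos: [589.4, -44.5, 143.3]
tcp_rot: [-2.935, 0.002, -1.637]
force: [0.0, 0.5, -0.5]
gripper_width: 9.7
t 34.0333 shift [  9.3035  -0.4452 -13.2837] rotvec [-0.0027 -0.0018  0.0055] 0.00643886442141591 pos [589.5621 -44.3845 143.374 ] F [0.2319 0.568  0.1335]
  key in mouth [ 0.0476 -0.218  76.1792] zang 0.002237816335870876 q [ 0.3083  0.1226 -0.4755  0.1038 -0.7807  1.13  ] w 9.638509837180921
```

View pics/wrist27.png

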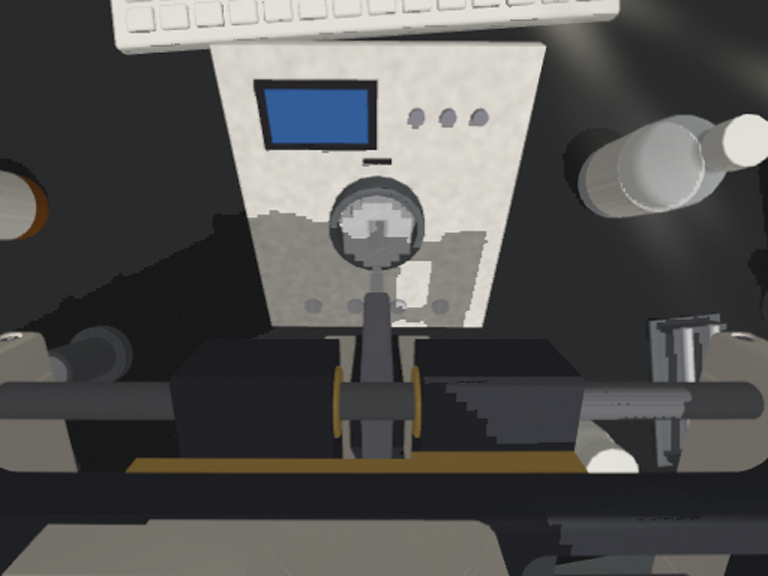

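View pics/side27.png

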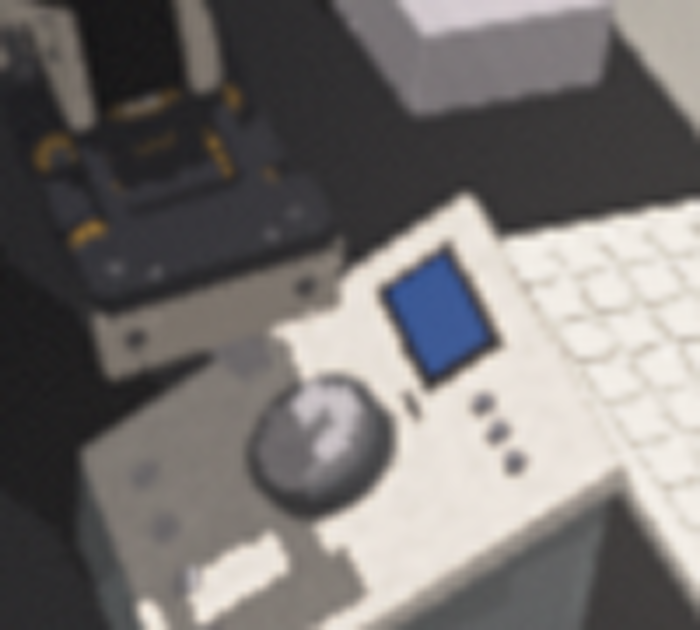

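View pics/top27.png

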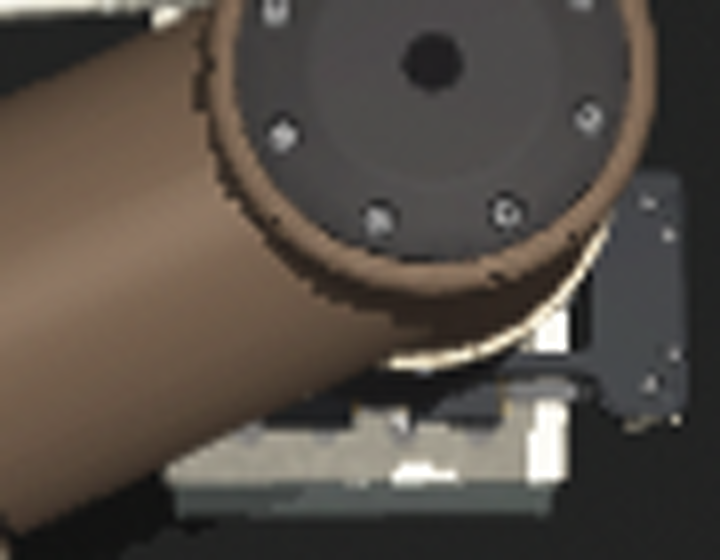

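Wrist view: the key's blade points at the slot near (377,228). I zoom in to measure the slot relative to the key.

```bash
python3 - <<'E'
from go import *
import pickle
p=pickle.load(open('wrist27.pkl','rb'))
save(p,'w27c',(200,105,300,215),5.4)
save(p,'w27d',(225,125,280,200),8)
K=keyframe(PSI)
print((proj(p,[M,M+K.apply([9,4,0]),M+K.apply([9,-4,0]),M+K.apply([-9,4,0]),M+K.apply([-9,-4,0])])))
s=arm.state();x,c=s['tool_pos'],rot(s['tcp_rot'])
kp=lambda v:x+c.apply(GP+GR.apply(v))
print("blade tip/shoulder corners",proj(p,[kp(v) for v in([6.5,2,-36],[6.5,-2,-36],[8,3,-29],[8,-3,-29],[22,5,0],[22,-5,0],[22,5,50],[22,-5,50])]))
E
```

```text
[[251.5412 155.695 ]
 [246.6306 146.4018]
 [256.3385 146.3426]
 [246.9747 164.5984]
 [256.2168 164.5444]]
blade tip/shoulder corners [[249.2426 178.0207]
 [254.8198 178.0196]
 [247.7396 182.3091]
 [256.3839 182.3076]
 [243.6307 193.6179]
 [260.8597 193.6154]
 [241.2554 266.4047]
 [263.9615 266.4059]]
```

View pics/w27d.png

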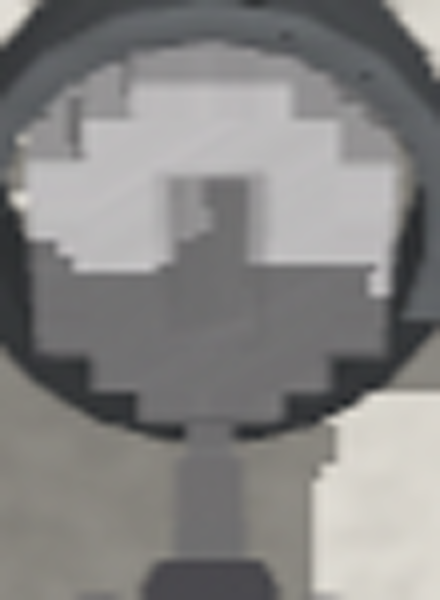

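View pics/w27c.png

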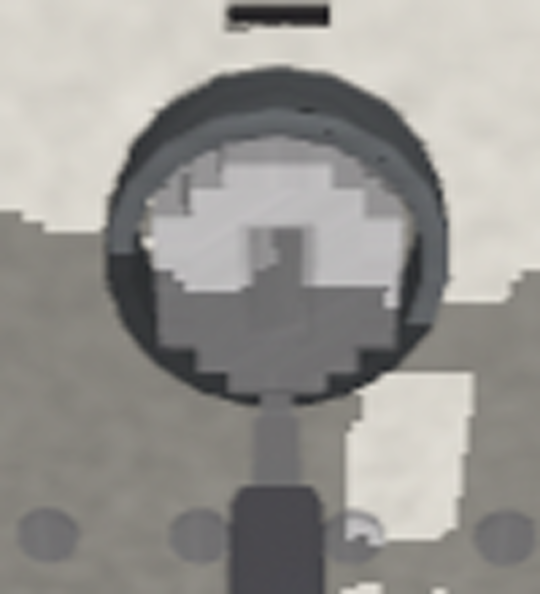

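```bash
python3 -m crank '[{"x":0.006,"y":-0.0008,"z":-0.009,"ax":-0.0027,"ay":-0.0018,"az":0.0055},{"x":0.012,"y":-0.001,"z":-0.018,"ax":-0.0027,"ay":-0.0018,"az":0.0055},{"x":0.018,"y":-0.0014,"z":-0.0266,"ax":-0.0027,"ay":-0.0018,"az":0.0055},{"x":0.0214,"y":-0.0016,"z":-0.0316,"ax":-0.0027,"ay":-0.0018,"az":0.0055},{"x":0.0214,"y":-0.0016,"z":-0.0316,"ax":-0.0027,"ay":-0.0018,"az":0.0055},{"x":0.0214,"y":-0.0016,"z":-0.0316,"ax":-0.0027,"ay":-0.0018,"az":0.0055}]'
python3 - <<'E'
from go import *
import pickle
for n in('wrist','side'):
  p_=imaging.grab_frame(n);save(p_,n+'28',*{'wrist':((190,100,310,220),5),'side':((270,120,370,210),7)}[n]);pickle.dump(p_,open(n+'28.pkl','wb'))
M2=M+keyframe(PSI).apply([-.5,-.5,0])
rel(M2,PSI,0,0)
E
```

```text
time: 34.53
tool_pos: [610.2, -46.4, 109.7]
tcp_rot: [-2.935, -0.001, -1.631]
force: [-0.7, 0.7, -0.9]
gripper_width: 9.8
t 34.6333 shift [ 22.28    -1.173  -30.1116] rotvec [ 0.0005 -0.0014 -0.0002] 0.0015255943330585772 pos [610.4994 -46.1948 110.7659] F [-0.3899 -0.0428  0.6609]
  key in mouth [-0.9643 -0.1441 37.4314] zang 0.0014512156477068821 q [ 0.2932  0.1899 -0.4794  0.1108 -0.709   1.1407] w 9.565114064598367
```

View pics/wrist28.png

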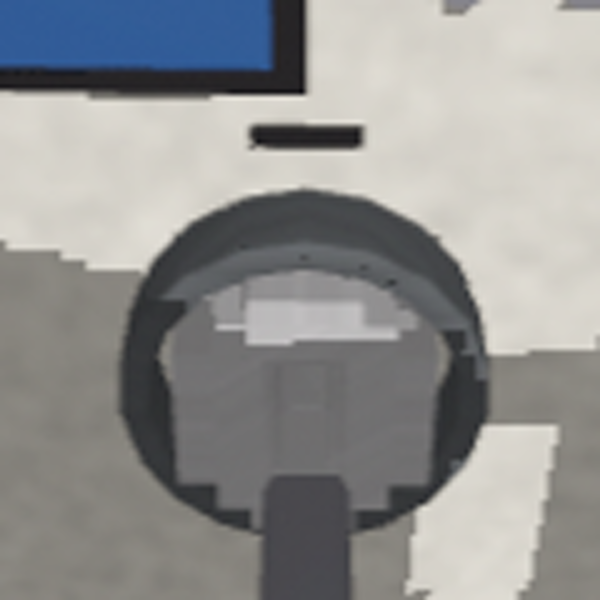

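View pics/side28.png

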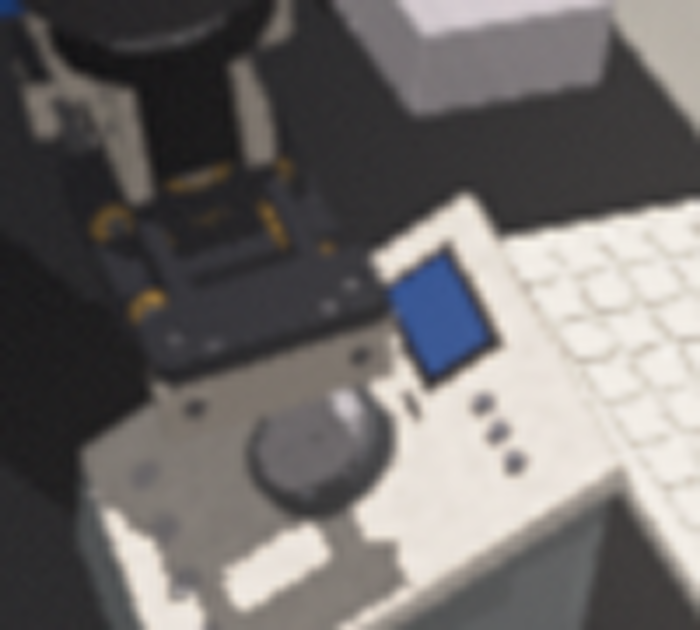

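```bash
python3 - <<'E'
from go import *
import pickle
p=pickle.load(open('wrist28.pkl','rb'))
K=keyframe(PSI);M2=M+K.apply([-.5,-.5,0])
o=lambda a:((a-[190,100]+.4)*5)
print("slot +11,+9,-9,-11",o(proj(p,[M2+K.apply([v,0,0]) for v in(11,9,-9,-11)])), o(proj(p,[M2+K.apply([9,4,0]),M2+K.apply([9,-4,0]),M2+K.apply([11,6,0]),M2+K.apply([11,-6,0])])))
s=arm.state();x,c=s['tool_pos'],rot(s['tcp_rot'])
kp=lambda v:x+c.apply(GP+GR.apply(v))
print("tip",o(proj(p,[kp(v) for v in([6.5,2,-36],[6.5,-2,-36],[8,0,-29],[22,5,0],[22,-5,0],[22,5,50],[22,-5,50])])))
im=np.array(p['pixels'])[165:215,235:270].astype(float);g=im.mean(2);lo,hi=np.percentile(g,2),np.percentile(g,90)
im=np.clip((im-lo)/(hi-lo)*255,0,255).astype(np.uint8)
clahe=cv2.createCLAHE(4,(2,2));gg=clahe.apply(np.clip((g-60)*3,0,255).astype(np.uint8))
print(lo,hi);cv2.imwrite('pics/w28e.png',cv2.resize(gg,None,fx=11,fy=11,interpolation=cv2.INTER_CUBIC))
E
```

```text
slot +11,+9,-9,-11 [[310.7526 354.3226]
 [310.7244 365.8726]
 [310.4855 463.4239]
 [310.4605 473.5992]] [[282.5338 365.8708]
 [338.9149 365.875 ]
 [268.1895 354.3202]
 [353.3156 354.3267]]
tip [[297.7665 391.7494]
 [325.7936 391.7472]
 [311.9296 413.3376]
 [269.4975 470.4702]
 [356.1765 470.466 ]
 [257.4    837.854 ]
 [371.8278 837.864 ]]
58.66 132.33333333333334
```

View pics/w28e.png

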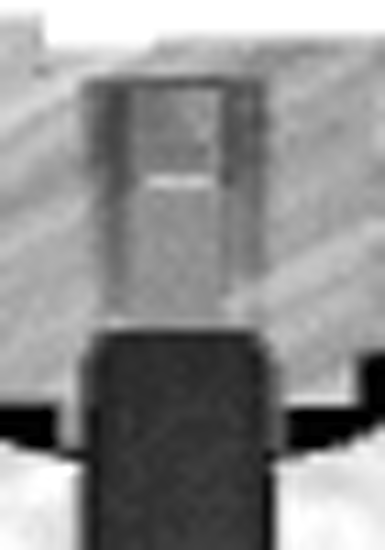

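Slot and blade are aligned across (centres within 0.3 px) and agree along the slot to about 1 mm. I insert the first part, checking the force.

```bash
python3 -m crank '[{"x":0.003,"y":-0.0002,"z":-0.0037,"ax":0,"ay":-0.0014,"az":0},{"x":0.006,"y":-0.0003,"z":-0.0078,"ax":0,"ay":-0.0014,"az":0},{"x":0.009,"y":-0.0005,"z":-0.0119,"ax":0,"ay":-0.0014,"az":0},{"x":0.009,"y":-0.0005,"z":-0.0119,"ax":0,"ay":-0.0014,"az":0},{"x":0.009,"y":-0.0005,"z":-0.0119,"ax":0,"ay":-0.0014,"az":0}]'
python3 - <<'E'
from go import *
M2=M+keyframe(PSI).apply([-.5,-.5,0])
rel(M2,PSI,0,0)
E
```

```text
time: 35.05
tool_pos: [619.4, -46.7, 98.4]
tcp_rot: [-2.932, -0.001, -1.631]
force: [-0.5, -0.4, -0.0]
gripper_width: 9.8
t 35.05 shift [ 13.3515  -0.6721 -17.749 ] rotvec [ 0.0005 -0.0005 -0.0002] 0.0007552029375843427 pos [619.4279 -46.6957  98.4033] F [-0.468  -0.3991 -0.0419]
  key in mouth [-0.7569 -0.1089 22.1963] zang 0.0005817270690893251 q [ 0.2872  0.2169 -0.4778  0.1131 -0.6823  1.143 ] w 9.798076426435266
```

```bash
python3 -m crank '[{"x":0.003,"y":-0.0002,"z":-0.0041,"ax":0,"ay":0,"az":0},{"x":0.006,"y":-0.0003,"z":-0.0082,"ax":0,"ay":0,"az":0},{"x":0.009,"y":-0.0005,"z":-0.0125,"ax":0,"ay":0,"az":0},{"x":0.0103,"y":-0.0006,"z":-0.0143,"ax":0,"ay":0,"az":0},{"x":0.0103,"y":-0.0006,"z":-0.0143,"ax":0,"ay":0,"az":0}]'
python3 - <<'E'
from go import *
M2=M+keyframe(PSI).apply([-.5,-.5,0])
rel(M2,PSI,0,0)
E
```

```text
time: 35.47
tool_pos: [630.0, -47.3, 83.8]
tcp_rot: [-2.932, -0.001, -1.631]
force: [-0.9, 0.3, -1.4]
gripper_width: 9.7
t 35.4667 shift [ 2.7612 -0.0975 -3.1934] rotvec [ 0.0006 -0.0004 -0.0003] 0.0007775628415339087 pos [630.0183 -47.2703  83.8477] F [-0.9422  0.3224 -1.4236]
  key in mouth [-0.4193 -0.0459  4.191 ] zang 0.0005367608237603099 q [ 0.2802  0.2496 -0.4733  0.1151 -0.6537  1.1464] w 9.679546462884218
```

```bash
python3 -m crank '[{"x":0.001,"y":0,"z":-0.0013,"ax":0,"ay":0,"az":0},{"x":0.0018,"y":-0.0001,"z":-0.0025,"ax":0,"ay":0,"az":0},{"x":0.0018,"y":-0.0001,"z":-0.0025,"ax":0,"ay":0,"az":0}]'; python3 -m crank '[{"x":0.0006,"y":0,"z":-0.0008,"ax":0,"ay":0,"az":0},{"x":0.0006,"y":0,"z":-0.0008,"ax":0,"ay":0,"az":0}]'
python3 - <<'E'
from go import *
M2=M+keyframe(PSI).apply([-.5,-.5,0])
rel(M2,PSI,0,0)
E
```

```text
time: 35.72
tool_pos: [631.4, -47.4, 81.8]
tcp_rot: [-2.932, -0.0, -1.631]
force: [-1.6, 0.2, -2.2]
gripper_width: 9.8
time: 35.88
tool_pos: [631.9, -47.4, 81.1]
tcp_rot: [-2.932, -0.0, -1.631]
force: [-0.9, -1.3, -2.6]
gripper_width: 9.9
t 35.8833 shift [ 0.8757  0.0319 -0.4722] rotvec [ 0.0004 -0.0003 -0.0001] 0.0005184174376931522 pos [631.9037 -47.3998  81.1265] F [-0.9352 -1.3395 -2.557 ]
  key in mouth [-0.4367 -0.0686  0.8815] zang 0.0003642360805000382 q [ 0.2788  0.2555 -0.4726  0.1153 -0.6482  1.147 ] w 9.887894007955467
```

```bash
python3 -m crank '[{"x":0.0006,"y":0,"z":-0.0008,"ax":0,"ay":0,"az":0},{"x":0.0006,"y":0,"z":-0.0008,"ax":0,"ay":0,"az":0}]'; python3 -m crank '[{"x":0.0006,"y":0,"z":-0.0008,"ax":0,"ay":0,"az":0},{"x":0.0006,"y":0,"z":-0.0008,"ax":0,"ay":0,"az":0}]';python3 -m crank '[{"x":0.0006,"y":0,"z":-0.0008,"ax":0,"ay":0,"az":0},{"x":0.0006,"y":0,"z":-0.0008,"ax":0,"ay":0,"az":0}]'
```

```text
time: 36.05
tool_pos: [632.2, -47.4, 80.8]
tcp_rot: [-2.932, -0.001, -1.631]
force: [-5.3, -0.7, 3.5]
gripper_width: 9.6
time: 36.22
tool_pos: [632.2, -47.5, 80.6]
tcp_rot: [-2.933, -0.001, -1.631]
force: [-12.2, 2.2, 11.3]
gripper_width: 9.6
time: 36.38
tool_pos: [632.3, -47.5, 80.6]
tcp_rot: [-2.933, -0.001, -1.631]
force: [-18.5, 5.1, 19.8]
gripper_width: 9.7
```

```bash
python3 -m crank '[{"x":-0.0008,"y":0,"z":0.0011,"ax":0,"ay":0,"az":0},{"x":-0.0008,"y":0,"z":0.0011,"ax":0,"ay":0,"az":0}]'
python3 - <<'E'
from go import *
import pickle
M2=M+keyframe(PSI).apply([-.5,-.5,0]);rel(M2,PSI,0,0)
for n in('wrist','side'):
  p_=imaging.grab_frame(n);save(p_,n+'29',*{'wrist':((190,100,310,220),5),'side':((270,120,370,210),7)}[n])
s=arm.state();x,c=s['tool_pos'],rot(s['tcp_rot']);m0=x+c.apply(GP);n=keyframe(PSI).apply([0,0,1])
for th in np.arange(.12,1.45,.12):
    r=Ro.from_rotvec(-n*th);print(round(th,2),"shift",(r.apply(x-m0)-(x-m0))/1000,"rv",-n*th)
for th in(0,.7,1.44): print(IK(*tgt(m0,PSI,th,0),SEEDS)[1])
E
```

```text
time: 36.55
tool_pos: [632.2, -47.4, 80.7]
tcp_rot: [-2.932, -0.0, -1.631]
force: [-10.4, 2.9, 9.4]
gripper_width: 10.1
t 36.55 shift [ 0.5396  0.064  -0.0444] rotvec [ 0.0004 -0.0003 -0.0001] 0.0005224461465302717 pos [632.2398 -47.4319  80.6988] F [-10.4104   2.8525   9.4124]
  key in mouth [-0.4036 -0.0815  0.336 ] zang 0.0004226965034571521 q [ 0.2786  0.2565 -0.4723  0.1153 -0.6475  1.1472] w 10.11902125112131
0.12 shift [0.0003 0.0026 0.0001] rv [ 0.0687 -0.0041 -0.0983]
0.24 shift [0.0008 0.0052 0.0003] rv [ 0.1374 -0.0083 -0.1966]
0.36 shift [0.0016 0.0077 0.0008] rv [ 0.2061 -0.0124 -0.2949]
0.48 shift [0.0026 0.0101 0.0014] rv [ 0.2748 -0.0165 -0.3932]
0.6 shift [0.0038 0.0123 0.0021] rv [ 0.3435 -0.0206 -0.4915]
0.72 shift [0.0053 0.0144 0.0031] rv [ 0.4122 -0.0248 -0.5898]
0.84 shift [0.0069 0.0162 0.0041] rv [ 0.4809 -0.0289 -0.6881]
0.96 shift [0.0087 0.0177 0.0053] rv [ 0.5496 -0.033  -0.7864]
1.08 shift [0.0106 0.019  0.0066] rv [ 0.6183 -0.0371 -0.8847]
1.2 shift [0.0126 0.0201 0.008 ] rv [ 0.6871 -0.0413 -0.983 ]
1.32 shift [0.0147 0.0208 0.0094] rv [ 0.7558 -0.0454 -1.0813]
1.44 shift [0.0169 0.0212 0.0109] rv [ 0.8245 -0.0495 -1.1796]
[ 0.2783  0.2569 -0.4712  0.1147 -0.6478  1.1477]
[ 0.0995  0.251  -0.3443 -0.3336 -0.6702  1.0207]
[-0.0897  0.229  -0.3461 -0.7882 -0.6018  0.8616]
```

View pics/wrist29.png

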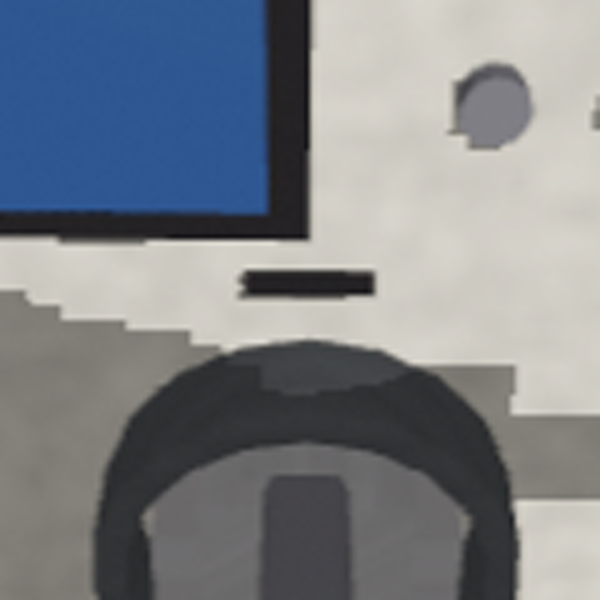

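View pics/side29.png

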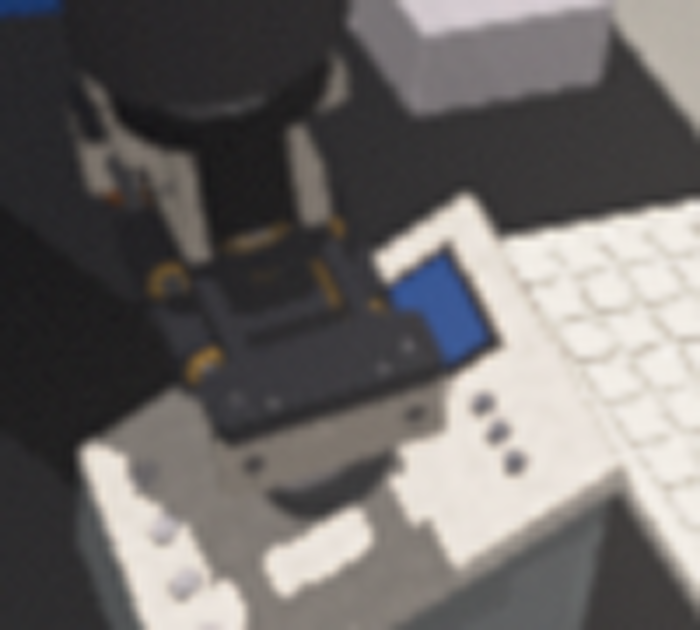

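The shoulder is flush on the rotor, with a firm stop at the predicted depth. I start turning clockwise about the slot axis.

```bash
python3 -m crank '[{"x":-0.0001,"y":0.0026,"z":0.0006,"ax":0.0687,"ay":-0.0041,"az":-0.0983},{"x":0.0004,"y":0.0052,"z":0.0008,"ax":0.1374,"ay":-0.0083,"az":-0.1966},{"x":0.0012,"y":0.0077,"z":0.0013,"ax":0.2061,"ay":-0.0124,"az":-0.2949},{"x":0.0022,"y":0.0101,"z":0.0019,"ax":0.2748,"ay":-0.0165,"az":-0.3932},{"x":0.0034,"y":0.0123,"z":0.0026,"ax":0.3435,"ay":-0.0206,"az":-0.4915},{"x":0.0034,"y":0.0123,"z":0.0026,"ax":0.3435,"ay":-0.0206,"az":-0.4915}]'
python3 - <<'E'
from go import *
M2=M+keyframe(PSI).apply([-.5,-.5,0]);rel(M2,PSI,.6,0)
print(arm.state()['wrist_torque'])
E
```

```text
time: 37.15
tool_pos: [636.0, -35.1, 83.0]
tcp_rot: [-3.022, 0.334, -2.15]
force: [-4.9, 6.8, 2.6]
gripper_width: 9.4
t 37.15 shift [ 0.5973  0.0601 -0.1692] rotvec [-0.005  -0.0003  0.0072] 0.008787674465649702 pos [636.0026 -35.1017  82.9763] F [-4.9044  6.7792  2.6053]
  key in mouth [-0.2528 -0.4811  0.4686] zang 0.0005986911753953672 q [ 0.1233  0.2524 -0.3537 -0.2782 -0.673   1.0409] w 9.382146748056824
[1.9264 2.6083 1.2201]
```

```bash
python3 - <<'E'
from go import *
s=arm.state();x,c=s['tool_pos'],rot(s['tcp_rot']);m0=x+c.apply(GP);n=keyframe(PSI).apply([0,0,1])
for th in np.arange(.12,.85,.12):
    r=Ro.from_rotvec(-n*th);print(round(th,2),"shift",(r.apply(x-m0)-(x-m0))/1000,"rv",-n*th)
E
```

```text
0.12 shift [0.0015 0.002  0.0009] rv [ 0.0687 -0.0041 -0.0983]
0.24 shift [0.0031 0.0038 0.002 ] rv [ 0.1374 -0.0083 -0.1966]
0.36 shift [0.0049 0.0054 0.0032] rv [ 0.2061 -0.0124 -0.2949]
0.48 shift [0.0068 0.0066 0.0045] rv [ 0.2748 -0.0165 -0.3932]
0.6 shift [0.0089 0.0076 0.0059] rv [ 0.3435 -0.0206 -0.4915]
0.72 shift [0.011  0.0083 0.0073] rv [ 0.4122 -0.0248 -0.5898]
0.84 shift [0.0131 0.0087 0.0088] rv [ 0.4809 -0.0289 -0.6881]
```

```bash
python3 -m crank '[{"x":0.0015,"y":0.002,"z":0.0009,"ax":0.0687,"ay":-0.0041,"az":-0.0983},{"x":0.0031,"y":0.0038,"z":0.002,"ax":0.1374,"ay":-0.0083,"az":-0.1966},{"x":0.0049,"y":0.0054,"z":0.0032,"ax":0.2061,"ay":-0.0124,"az":-0.2949},{"x":0.0068,"y":0.0066,"z":0.0045,"ax":0.2748,"ay":-0.0165,"az":-0.3932},{"x":0.0089,"y":0.0076,"z":0.0059,"ax":0.3435,"ay":-0.0206,"az":-0.4915},{"x":0.011,"y":0.0083,"z":0.0073,"ax":0.4122,"ay":-0.0248,"az":-0.5898},{"x":0.011,"y":0.0083,"z":0.0073,"ax":0.4122,"ay":-0.0248,"az":-0.5898}]'
python3 - <<'E'
from go import *
M2=M+keyframe(PSI).apply([-.5,-.5,0]);rel(M2,PSI,1.32,0)
print(arm.state()['wrist_torque'])
E
```

```text
time: 37.73
tool_pos: [647.1, -26.5, 90.5]
tcp_rot: [2.906, 0.59, -2.909]
force: [-2.7, 6.6, 0.7]
gripper_width: 9.7
t 37.7333 shift [ 0.4014 -0.0739 -0.37  ] rotvec [-0.0052  0.0001  0.0067] 0.008524420965484282 pos [647.1218 -26.5481  90.4584] F [-2.6889  6.6424  0.719 ]
  key in mouth [-0.0639 -0.2894  0.5254] zang 0.0004631044634971909 q [-0.0632  0.2323 -0.3396 -0.7183 -0.6173  0.8846] w 9.682745206683657
[0.8961 2.3082 1.4792]
```

```bash
python3 - <<'E'
from go import *
s=arm.state();x,c=s['tool_pos'],rot(s['tcp_rot']);m0=x+c.apply(GP);n=keyframe(PSI).apply([0,0,1])
print("torque about -n at key:",-n@(np.array(s['wrist_torque'])), )
for th in (.06,.1,.15):
    r=Ro.from_rotvec(-n*th);print(round(th,2),"shift",(r.apply(x-m0)-(x-m0))/1000,"rv",-n*th)
E
python3 -m crank '[{"x":0.001,"y":0.0002,"z":0.0007,"ax":0.034,"ay":-0.002,"az":-0.049},{"x":0.001,"y":0.0002,"z":0.0007,"ax":0.034,"ay":-0.002,"az":-0.049}]'
python3 - <<'E'
from go import *
M2=M+keyframe(PSI).apply([-.5,-.5,0]);rel(M2,PSI,1.32,0)
print(arm.state()['wrist_torque'])
E
```

```text
torque about -n at key: -0.7780026200410952
0.06 shift [0.0011 0.0002 0.0007] rv [ 0.0344 -0.0021 -0.0491]
0.1 shift [0.0018 0.0003 0.0012] rv [ 0.0573 -0.0034 -0.0819]
0.15 shift [0.0027 0.0004 0.0019] rv [ 0.0859 -0.0052 -0.1229]
time: 37.9
tool_pos: [648.2, -26.2, 91.2]
tcp_rot: [2.87, 0.599, -2.973]
force: [-4.1, 3.8, 2.2]
gripper_width: 9.5
t 37.9 shift [-0.7196 -0.4497 -1.0894] rotvec [-0.0363  0.0021  0.0513] 0.06285308668676054 pos [648.2428 -26.1723  91.1778] F [-4.051   3.7798  2.218 ]
  key in mouth [-0.2015 -0.115   0.4876] zang 0.0003741581231503475 q [-0.076   0.2304 -0.3428 -0.7524 -0.6098  0.8733] w 9.520439954521725
[0.4075 2.2194 1.0934]
```

```bash
python3 -m crank '[{"x":0.0011,"y":0.0001,"z":0.0008,"ax":0.034,"ay":-0.002,"az":-0.049},{"x":0.0011,"y":0.0001,"z":0.0008,"ax":0.034,"ay":-0.002,"az":-0.049},{"x":0.0011,"y":0.0001,"z":0.0008,"ax":0.034,"ay":-0.002,"az":-0.049}]'
python3 - <<'E'
from go import *
M2=M+keyframe(PSI).apply([-.5,-.5,0]);rel(M2,PSI,1.44,0)
print(arm.state()['wrist_torque'])
import pickle
for n in('wrist','side'):
  p_=imaging.grab_frame(n);save(p_,n+'30',*{'wrist':(None,1.5),'side':((270,120,370,210),7)}[n]);pickle.dump(p_,open(n+'30.pkl','wb'))
E
```

```text
time: 38.15
tool_pos: [649.4, -25.9, 92.0]
tcp_rot: [2.832, 0.605, -3.041]
force: [-4.4, 2.6, 2.9]
gripper_width: 10.0
t 38.15 shift [ 0.3262 -0.3079 -0.3695] rotvec [ 0.0004 -0.0001 -0.0013] 0.0013531637309799342 pos [649.3561 -25.9158  91.9502] F [-4.4427  2.5976  2.9398]
  key in mouth [-0.2823 -0.0029  0.4904] zang 0.0004346091624353251 q [-0.0893  0.2285 -0.3465 -0.7878 -0.6023  0.8621] w 10.01855885316446
[0.0228 2.359  1.3051]
```

View pics/wrist30.png

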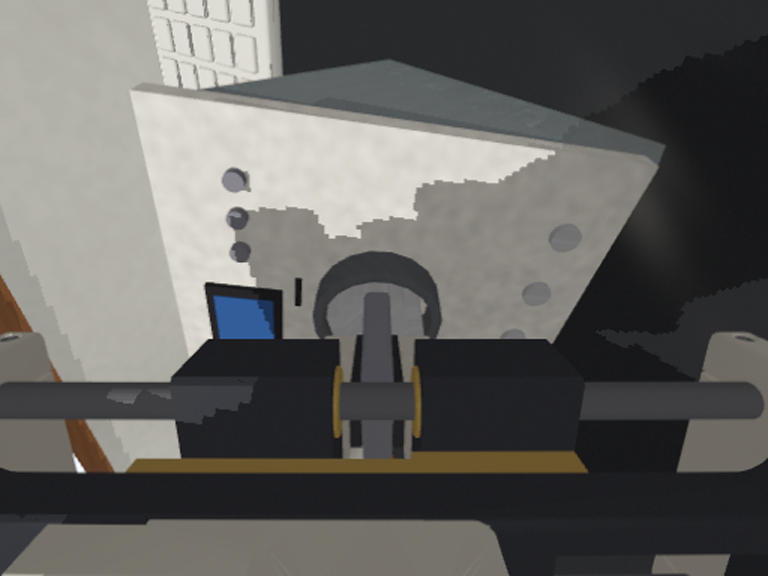

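View pics/side30.png

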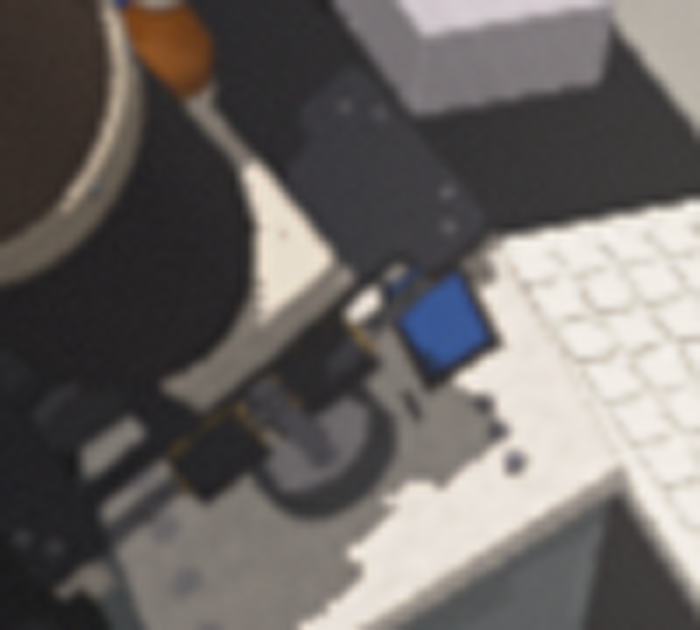

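```bash
python3 -m crank '[{"x":0.0014,"y":-0.0002,"z":0.0008,"ax":0.034,"ay":-0.002,"az":-0.049},{"x":0.0014,"y":-0.0002,"z":0.0008,"ax":0.034,"ay":-0.002,"az":-0.049},{"x":0.0014,"y":-0.0002,"z":0.0008,"ax":0.034,"ay":-0.002,"az":-0.049}]'
python3 - <<'E'
from go import *
M2=M+keyframe(PSI).apply([-.5,-.5,0]);rel(M2,PSI,1.5,0)
s=arm.state();n=keyframe(PSI).apply([0,0,1]);print(s['wrist_torque'],-n@s['wrist_torque'])
E
```

```text
time: 38.5
tool_pos: [650.4, -25.7, 92.6]
tcp_rot: [2.791, 0.608, -3.112]
force: [-5.8, 3.2, 4.4]
gripper_width: 9.5
t 38.5 shift [ 0.371  -0.4461 -0.3017] rotvec [ 0.0008 -0.0006 -0.0028] 0.0030019825119531607 pos [650.3993 -25.6972  92.6395] F [-5.8206  3.206   4.4441]
  key in mouth [-0.405  -0.0454  0.4527] zang 0.0011237297740623446 q [-0.1034  0.2268 -0.3506 -0.8254 -0.5949  0.8511] w 9.508283273894822
[0.12   2.602  2.0153] -1.671627562360775
```

Resistance rises steadily (0 → -0.8 → -1.1 → -1.7 N m about the slot axis), so the switch is at its stop. I release and retract along the tool axis.

```bash
python3 -c "
from go import *
s=arm.state();print(rot(s['tcp_rot']).apply([0,0,1]))"
python3 -m crank '[{"x":0,"y":0,"z":0,"ax":0,"ay":0,"az":0},{"x":0,"y":0,"z":0,"ax":0,"ay":0,"az":0},{"x":0,"y":0,"z":0,"ax":0,"ay":0,"az":0},{"x":0,"y":0,"z":0,"ax":0,"ay":0,"az":0},{"x":0,"y":0,"z":0,"ax":0,"ay":0,"az":0}]' 0.04
python3 - <<'E'
from go import *
s=arm.state();print(s['force'],s['wrist_torque'],s['gripper_width'],s['tool_pos'])
p_=imaging.grab_frame('wrist');save(p_,'wrist31',None,1.5)
E
```

```text
[ 0.5264  0.3594 -0.7706]
time: 38.92
tool_pos: [651.5, -26.9, 92.4]
tcp_rot: [2.792, 0.609, -3.114]
force: [0.2, 0.4, -0.6]
gripper_width: 36.8
[ 0.1832  0.4279 -0.5542] [-1.0903  1.7316 -0.0389] 36.79918501242998 [651.4682 -26.9054  92.4176]
```

View pics/wrist31.png

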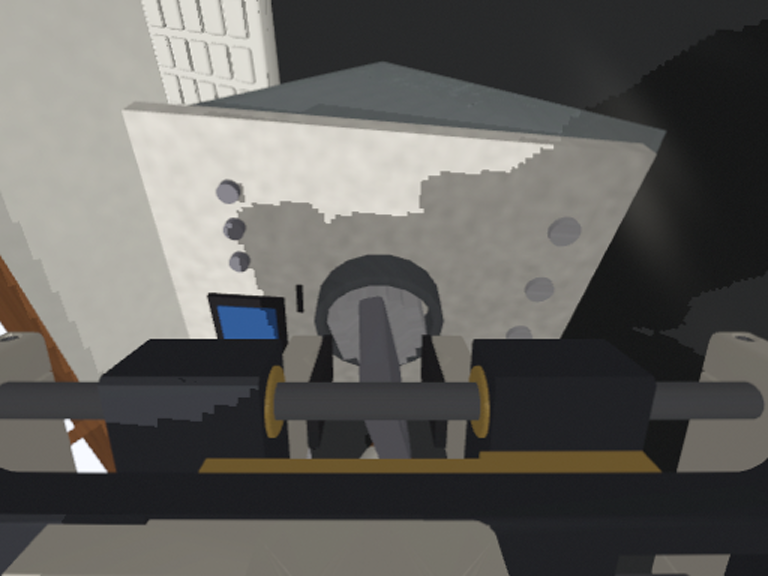

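```bash
python3 -m crank '[{"x":0,"y":0,"z":0,"ax":0,"ay":0,"az":0},{"x":0,"y":0,"z":0,"ax":0,"ay":0,"az":0},{"x":-0.01,"y":-0.007,"z":0.015,"ax":0,"ay":0,"az":0},{"x":-0.02,"y":-0.014,"z":0.03,"ax":0,"ay":0,"az":0},{"x":-0.035,"y":-0.024,"z":0.05,"ax":0,"ay":0,"az":0},{"x":-0.053,"y":-0.036,"z":0.077,"ax":0,"ay":0,"az":0},{"x":-0.07,"y":-0.048,"z":0.1,"ax":0,"ay":0,"az":0},{"x":-0.08,"y":-0.054,"z":0.125,"ax":0,"ay":0,"az":0},{"x":-0.1,"y":-0.06,"z":0.15,"ax":0,"ay":0,"az":0},{"x":-0.12,"y":-0.07,"z":0.17,"ax":0,"ay":0,"az":0}]' 0.06
python3 - <<'E'
from go import *
import pickle
for n in('wrist','side','top'):
  p_=imaging.grab_frame(n);save(p_,n+'32',*{'wrist':(None,1.5),'side':((270,120,370,210),7),'top':(None,1.5)}[n]);pickle.dump(p_,open(n+'32.pkl','wb'))
print(arm.state()['force'])
E
```

```text
time: 39.8
tool_pos: [530.4, -96.8, 264.3]
tcp_rot: [2.793, 0.61, -3.113]
force: [0.1, -0.6, 0.8]
gripper_width: 59.9
[-1.1006 -0.4859 -0.1979]
```

View pics/wrist32.png

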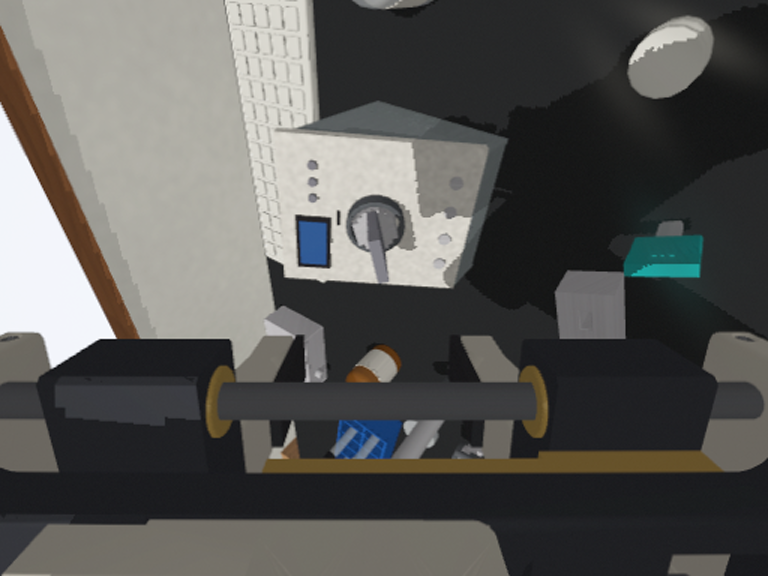

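View pics/side32.png

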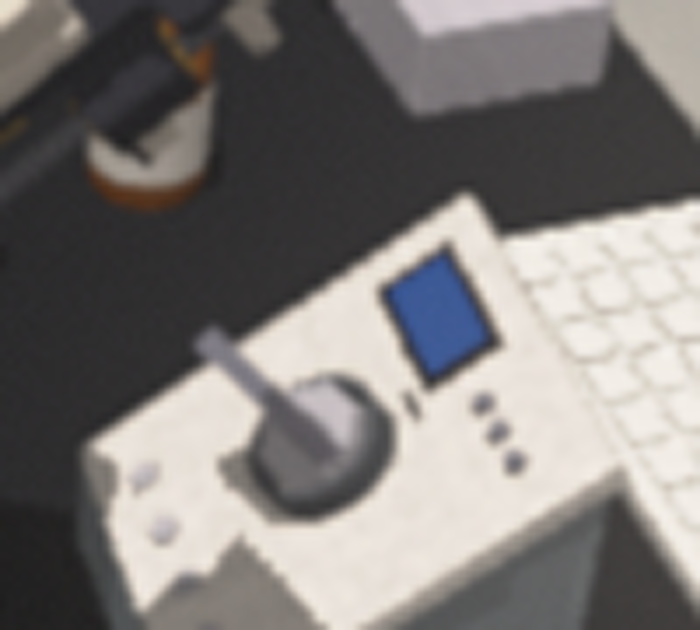

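View pics/top32.png

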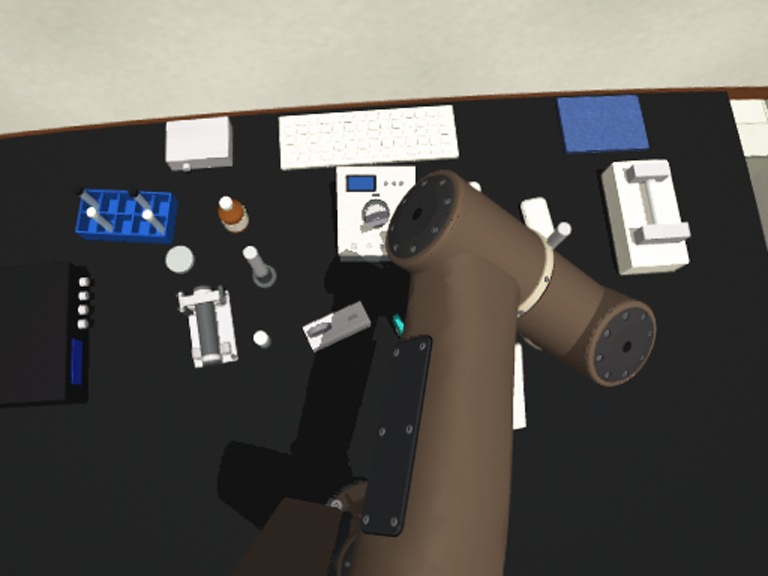

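```bash
python3 - <<'E'
from go import *
import pickle
M2=M+keyframe(PSI).apply([-.5,-.5,.3])
out=[]
for n,box,sc in(('wrist',(215,125,285,195),8),('side',(290,160,335,200),12)):
  p=pickle.load(open(n+'32.pkl','rb'))
  x0,y0,x1,y1=box
  for th in(1.1,1.25,1.4):
    im=cv2.resize(np.array(p['pixels'])[y0:y1,x0:x1],None,fx=sc*.45,fy=sc*.45,interpolation=cv2.INTER_CUBIC)
    K=keyframe(PSI,th)
    V=np.array([[a,b,c] for c in(0,50) for a,b in((22,5),(22,-5),(-22,-5),(-22,5))])
    q=((proj(p,M2+K.apply(V))-[x0,y0]+.5)*sc*.45).astype(int)
    for i in range(4):
        for a,b in((i,(i+1)%4),(i+4,(i+1)%4+4),(i,i+4)): cv2.line(im,tuple(map(int,q[a])),tuple(map(int,q[b])),(0,255,0),1)
    out.append(cv2.resize(im,(260,260)))
cv2.imwrite('pics/ov32.png',np.vstack([np.hstack(out[:3]),np.hstack(out[3:])]))
E
```

```text
(no output)
```

View pics/ov32.png

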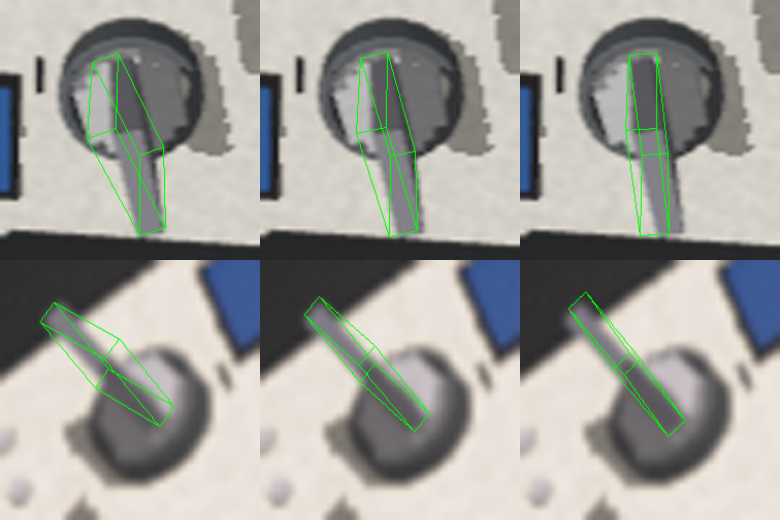

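The overlay matches a key seated at the mouth and turned about 1.35–1.4 rad. The barrel is under the strap, and the round key and bystanders are in place. I hand in.

```bash
python3 -c "
from h import *
s=arm.state();print(s['time'],s['force'],s['qd']);print(arm.sign_off())"
```

```text
39.95 [-1.10064452 -0.48593883 -0.19789914] [ 0.01894541  0.04905521 -0.02559324 -0.0213253   0.02484551  0.00078753]
the job is handed in; nothing more can be done
None
```

I laid the barrel in the V-mount, swung the strap down over it, then put the square-headed key in the far console's switch, turned it clockwise to its stop and left it there. I handed in at 39.95 s; no verdict is reported, so the checks below are my own.

**Last checks:**
- **Barrel:** it lay in the V about 3 mm off centre along it, measured before the strap went down and not remeasured after. The last top view still shows it under the strap.
- **Strap:** the press on its bar ended with the fingertips at 75 mm, where the bar's top lies when it is fully down. Later pictures show it flat.
- **Key:** it met a firm stop about 0.3 mm from the depth I had worked out. After I let go, the picture overlay fits a seated key turned roughly 1.35–1.4 rad. Less the 0.15 rad of play, that puts the switch at about 1.2 rad or more, but I could not read the switch angle directly.
- **Bystanders:** the round key and the other objects look undisturbed in the last top view, except that the arm hides the jar and most of the clear bottle there. They looked untouched the last time they were in view.
- **Arm at hand-in:** it was clear of everything, but the last reading, from just after a move, still showed about 0.05 rad/s in one joint.

**What went wrong or disagreed on the way:**
- **First barrel grasp:** it closed on nothing. Touching the bench showed the real fingertips are 38.5 mm short of the reported tool point, so I corrected for that from then on.
- **First key grasp:** held in line with the fingers, the key could not be brought to the switch because of joint limits. I put it back in its slot and regripped it tilted by 0.4 rad.
- **Camera agreement:** the cameras disagreed on the switch position by up to about 4 mm, but the key went in without resistance.

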